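# Fetch the jars from the deep bay with the reach hook

### The job

Draw the stop pin out of the bay's deck and hang it by its collar in the keeper's side notch, then use the reach hook: set its claw behind the tote's front lip, drag the tote forward until the lip is about level with the deck's front edge, and stand the hook back on its rubber mat. Lift every jar out of the tote and stand it upright on the floor of the spill tray; leave everything else on the bench where it is.

Things in the scene. Friction and masses are not known exactly. Their poses are not given: they have to be found in the camera images.
- bay_edge (a point): deep storage bay, fixed to the bench: middle of the front edge of its dark grey deck, on the deck's top, 24 mm above the bench; x points into the bay, y left, z up. Deck 305 mm deep, 330 mm wide, a guide rail 20 mm high along each side (302 mm between them). The stop pin stands in a blind 13 mm bore in the deck, 37 mm behind the front edge
- bay_wires (a point): middle of the front bar of the bay's level wire grid, 105 mm behind the deck's front edge. The grid covers the bay from 100 mm behind the edge to its back, 316 mm wide, its wires 114 to 122 mm above the bench; in front of that the bay is open above
- tote_lip (a point): light grey plastic tote (0.4 kg) on the bay's deck, 290 mm wide: middle of the top of its front lip, a wall 4 mm thick, 36 mm above the tote's underside; x points to the tote's back, y left. A flat tongue 40 mm wide, 8 mm thick runs forward 60 mm from the lip's foot; the stop pin blocks its nose. At the start the lip's outer face is 115 mm behind the deck's front edge
- tote_channel (a point): middle of the tote's empty channel behind the lip, at rim height. The channel runs the tote's whole width, from 2 to 25.5 mm behind the lip's middle and 32 mm deep; then comes a cross wall, then the jar compartment, 52 mm wide in x, its middle 55 mm behind the lip's middle, floor 4 mm thick; the back wall ends 85 mm behind the lip
- jar0_center (a point): amber screw-top jar with a black cap, 40 mm across, 74 mm tall, upright; this point is its centre, 37 mm above its foot (jars absent in a run read None)
- jar1_center (a point): amber screw-top jar with a black cap, 40 mm across, 74 mm tall, upright; this point is its centre, 37 mm above its foot (jars absent in a run read None)
- jar2_center (a point): amber screw-top jar with a black cap, 40 mm across, 74 mm tall, upright; this point is its centre, 37 mm above its foot (jars absent in a run read None)
- jar3_center (a point): amber screw-top jar with a black cap, 40 mm across, 74 mm tall, upright; this point is its centre, 37 mm above its foot (jars absent in a run read None)
- pin_knob (a point): stop pin, upright; this point is the centre of its black round knob, 20 mm across and 40 mm tall. Under the knob is a steel collar 24 mm across and 4 mm thick, then a shank 10 mm across and 36 mm long. z points up along the pin. At the start 22 mm of the shank is in the deck's bore
- pin_collar (a point): point on the stop pin's axis, at the underside of its collar, 24 mm below the knob's centre and 36 mm above the shank's tip
- notch (a point): pin keeper, a bracket fixed on the bench with a level aluminium plate 6 mm thick, 70 mm wide, its top 62 mm above the bench, with a side notch 15 mm wide, open at the plate's front edge. x points into the notch. This point is on the plate's top, on the notch's centre line, 31 mm behind its mouth, 9 mm before its end. The foot below is 10 mm thick: a pin hanging in the notch clears it
- hook_grip (a point): reach hook (180 g) standing on its foot and claw: centre of its upright black grip, 50 mm long (x), 22 mm wide (y), top 50 mm above the hook's underside; this point is 34 mm above the underside. x points along the bar to the claw. Foot plate 60 by 50 mm, 6 mm thick. A bar 6 mm thick, 16 mm wide, 22 to 28 mm above the underside, joins grip and claw
- hook_claw (a point): lower edge of the reach hook's claw, at the middle of its inner face (the face towards the grip), 140 mm ahead of the grip's centre and 34 mm below it. The claw is a plate 50 mm wide, 5 mm thick, hanging 22 mm below the bar, down to the level of the hook's underside
- mat: thin grey rubber mat for the hook, 260 (x) by 160 (y) mm, 3 mm thick, fixed on the bench; origin at the centre of its underside
- spill_tray: white plastic spill tray, 260 (x) by 160 (y) mm outside, walls 4 mm thick and 36 mm high, floor 4 mm thick, fixed on the bench; origin at the centre of its underside
- tube_stand: fixed white stand of capped sample tubes, 70 by 70 mm, 72 mm tall; origin under its centre (bystander, leave alone)
- amber_bottle: amber bottle, 68 mm across, 115 mm tall; origin under its centre (bystander, leave alone)
- white_bottle: white bottle, 64 mm across, 110 mm tall; origin under its centre (bystander, leave alone)
- white_jar: white jar, 68 mm across, 75 mm tall; origin under its centre (bystander, leave alone)
- beaker: glass beaker, 60 mm across, 75 mm tall; origin under its centre (bystander, leave alone)
- scoop: steel spatula lying on the bench; origin under its middle (bystander, leave alone)
- vial: small amber vial, 24 mm across, 45 mm tall; origin under its centre (bystander, leave alone)
- puck: steel balance weight, 48 mm across, 16 mm tall; origin under its centre (bystander, leave alone)
Mind the look-alikes: they are no part of the job. What is shaped like the part that bears notch but yellow is not meant.

How it is judged:
On the way, in this order (a step that is already met when the one before it is completed fails the run):
1. the stop pin hangs by its collar in the keeper's notch (x of pin_collar in the frame of notch between -0.024 and 0.01 m and y of pin_collar in the frame of notch between -0.008 and 0.008 m and z of pin_collar in the frame of notch between -0.004 and 0.006 m and angle between pin_knob's own z axis and vertical below 0.3 rad), for 0.2 s.
2. the hook's claw is behind the tote's lip while the tote is still back in the bay (x of hook_claw in the frame of tote_lip between -0.002 and 0.026 m and y of hook_claw in the frame of tote_lip between -0.11 and 0.11 m and z of hook_claw in the frame of tote_lip below -0.006 m and x of tote_lip in the frame of bay_edge above 0.08 m), for 0.1 s.
3. the tote has been dragged forward until its lip is level with the deck's front edge (22 mm either way), the claw still behind the lip (x of hook_claw in the frame of tote_lip between -0.002 and 0.026 m and y of hook_claw in the frame of tote_lip between -0.11 and 0.11 m and z of hook_claw in the frame of tote_lip below -0.006 m and x of tote_lip in the frame of bay_edge between -0.022 and 0.022 m and z of tote_lip in the frame of bay_edge between 0.03 and 0.042 m), for 0.1 s.
At the end, for the whole second after the job is handed in: Pin hanging by its collar in the notch (tilt < 0.3 rad); tote on the deck, lip within 22 mm of the deck's front edge; hook standing with grip and claw over its mat; every jar upright (0.15 rad), at rest on the spill tray's floor (all of step 1 and x of tote_lip in the frame of bay_edge between -0.022 and 0.022 m and z of tote_lip in the frame of bay_edge between 0.03 and 0.042 m and linear speed of tote below 0.02 m/s and x of hook_claw in the frame of mat between -0.135 and 0.135 m and y of hook_claw in the frame of mat between -0.085 and 0.085 m and x of hook_grip in the frame of mat between -0.135 and 0.135 m and y of hook_grip in the frame of mat between -0.085 and 0.085 m and z of hook_grip in the frame of mat below 0.045 m and angle between hook_grip's own z axis and vertical below 0.2 rad and x of jar0_center in the frame of spill_tray between -0.115 and 0.115 m and y of jar0_center in the frame of spill_tray between -0.065 and 0.065 m and z of each of jar0_center, jar1_center, jar2_center, jar3_center in the frame of spill_tray below 0.049 m and angle between each of jar0_center, jar1_center, jar2_center, jar3_center's own z axis and vertical below 0.15 rad and linear speed of each of jar0, jar1, jar2, jar3 below 0.03 m/s and x of jar1_center in the frame of spill_tray between -0.115 and 0.115 m and y of jar1_center in the frame of spill_tray between -0.065 and 0.065 m and x of jar2_center in the frame of spill_tray between -0.115 and 0.115 m and y of jar2_center in the frame of spill_tray between -0.065 and 0.065 m and x of jar3_center in the frame of spill_tray between -0.115 and 0.115 m and y of jar3_center in the frame of spill_tray between -0.065 and 0.065 m); the robot touches nothing.
It fails at once if a bystander is moved more than 4 cm (distance of any of amber_bottle, white_bottle, white_jar, beaker, scoop, vial, puck from where it was at the start of the episode above 0.04 m).
Of jar0, jar1, jar2, jar3 only 3 to 4 are there at a start; the rules pass over those that are not, and their reading is None.
At some moment in a run one of hook may be knocked a few centimetres aside while the robot is not near it.
It also fails if it takes over 210 s, if anything falls off the work surface, if the arm or the gripper's body presses on something with over 40 N, if the wrist force passes 120 N, or if a joint passes its speed limit or range.

### The arm

A 6-joint arm with a two-finger parallel gripper is mounted at the origin on the work surface. World frame = base frame: x ahead of the robot, y to its left, z up, the work surface at z = 0. Lengths are in m, angles in rad, forces in N, time in s.
With the tool pointing down it reaches from about 0.35 to 0.85 m from the base axis. Payload 8.1 kg.
Tool frame: the origin (TCP) lies between the finger pads; the fingertips stand 8 mm ahead of it and the grasp point (between the pads) lies 11 mm behind it (robot.tip_reach is the y of the fingertips in the tool frame, in m); y points along the fingers, z is the direction in which the jaws open and shut, and the axes are right-handed (so a half turn about y gives the same grasp; the last joint's range is limited). The gripper opens to 93 mm and grips with 3 to 60 N. Pads are 15 mm wide; open, the fingers measure 128 mm over their backs; the gripper's body (75 mm by 188 mm) begins 65 mm behind the grasp point.
Start: joints at [1.111, 0.13, 1.488, -0, 1.523, -0.085], TCP at [0.22, 0.558, 0.227] pointing down, gripper open.
Joint ranges: [-2.96, 2.96], [-0.89, 2.26], [0.02, 2.5], [-1.34, 4.48], [0, 2.73], [-2.66, 2.66]. Speed limits (rad/s): [2.39, 2.39, 2.79, 3.14, 3.14, 3.14].

### API

Orientations are given as a rotation vector (axis times angle).
In Python, from plant import robot gives the robot as it stands.
- The arm moves only by the tool carry_out, never from a script. Its argument "increments" is a list of rows, each an object with "linear": the shift along the tool's x, y, z in m, a list of three; "yaw": the turn about the tool's y in rad. A call has 1 to 5 rows; each row is the pose to reach, as a shift and turn from the pose measured when the call began, along the tool's axes at that moment; what a row does not reach only later rows make up. A row lasts 1/8 s, in which the tool goes at most 62.5 mm and 10.7 degrees, less where a joint would pass 70% of its speed; a pose out of reach is approached as far as the arm can. A call with a gripper value outside its range is refused whole. "gripper" is the opening, from 0 (shut) to 1 (fully open), set as the call begins (left out, the last holds). The fingers move at their own pace and stop on an object; "newtons" is the grip in N (left out, the last holds). Time passes only in rows, so rows that repeat a pose let the fingers close. It gives the time, the measured TCP pose, the force and the opening at its end, in the units of the state.
- robot.read_state(): the state, without advancing time (a new reading comes with each control period).
- robot.read_camera(name): name is "scene" or "top" or "wrist"; returns the picture (480x640x3 uint8, blue, green, red); there is no depth.
- robot.camera_params(name): a dict with "fov_y" (degrees; the focal length in pixels is half the picture's height over the tangent of half this angle, whatever the lens; pixels are square), "cx", "cy" (the principal point, pixels), "R" (3x3) and "t" (3): a world point X has camera coordinates R X + t. Camera axes: x right, y down, z forward; pixel columns grow to the right and rows downward; lengths in m; the calibration is good to about 2 mm. A picture is of the moment at which its call begins: read the wrist's pose just before it. camera_params takes no time and is no camera call; for the wrist camera it gives the pose at the moment of the call.
- robot.close_job(): hands the job in, once; it reports no verdict.
The state is a dict: "t": time; "q": joint angles; "dq": joint speeds; "joint_torque": joint torques, N m; "tool_pos": TCP position; "orientation": TCP orientation; "force": force on the tool from outside, world axes, zero at the start; "wrist_torque": the same for the moment, N m; "opening": finger opening in m.
Only numpy, scipy, OpenCV 4.12 (cv2) and the standard library are available. Lean on these libraries where they do the work, as an engineer would, in place of code of your own. Each camera call takes 0.05 s, during which the arm holds its last target.

## Working session

There is one attempt and no reset: what is moved stays moved. The work goes in short steps, Python scripts to look and compute and a tool call to move; the robot and the scene stay as the last step left them, time stands still between calls to the robot, and variables do not carry over. Pictures are saved under pics/ and viewed, and the job is handed in when it is done.

Besides the shell and the picture viewer there is one more tool, called in YAML: its name, and indented under it one key for each argument. carry_out: Moves the arm, as the interface text tells. Its arguments: {"type":"object","properties":{"increments":{"type":"array","items":{"type":"object","properties":{"linear":{"type":"array","items":{"type":"number"}},"yaw":{"type":"number"}}}},"gripper":{"type":"number"},"newtons":{"type":"number"}},"required":["increments"]}

```bash
ls; mkdir -p pics
python3 - <<'E'
from plant import robot
import cv2, numpy as np
print(robot.read_state())
for n in ("scene","top","wrist"):
    p=robot.camera_params(n); print(n,p)
    cv2.imwrite(f"pics/{n}0.png",robot.read_camera(n))
E
```

```text
pics
{'t': 0.0, 'q': array([ 1.11061780e+00,  1.31148725e-01,  1.48926691e+00,  3.28797699e-06,
        1.52301272e+00, -8.54205147e-02]), 'dq': array([ 0.00143217,  0.00125736, -0.00087544, -0.00031995, -0.00116825,
       -0.00058383]), 'joint_torque': array([-5.25903197e-04, -5.59829164e+01, -4.91767359e+01,  7.66357756e-02,
        3.49367643e-02, -9.53486642e-05]), 'tool_pos': array([0.21937028, 0.55786222, 0.22560167]), 'orientation': array([-1.55249638,  0.29448697, -0.29370115]), 'force': array([ 0.1504829 , -0.82488103, -0.90474703]), 'wrist_torque': array([-0.03271268, -0.01238532, -0.02070427]), 'opening': 0.0930881439265047}
scene {'fov_y': 55.793901001126294, 'cx': 320.79298835440545, 'cy': 236.58081198670922, 'R': array([[ 0.29508831,  0.95521254,  0.02217877],
       [ 0.56145112, -0.15457035, -0.81294566],
       [-0.77310771,  0.25234306, -0.58191705]]), 't': array([-0.13790137, -0.25283389,  1.732017  ])}
top {'fov_y': 43.06449096747885, 'cx': 320.713923194983, 'cy': 238.95914791314115, 'R': array([[-0.02202054, -0.99975153, -0.00345919],
       [-0.97664302,  0.02225101, -0.21371314],
       [ 0.21373701, -0.00132768, -0.97689034]]), 't': array([-0.01621252,  0.57977784,  1.34508592])}
wrist {'fov_y': 59.15400834622533, 'cx': 323.2472283112384, 'cy': 233.32170611306677, 'R': array([[ 3.67403947e-01,  9.30060988e-01, -9.47361946e-04],
       [ 9.01866414e-01, -3.56016911e-01,  2.44722149e-01],
       [ 2.27269247e-01, -9.07662776e-02, -9.69592787e-01]]), 't': array([-0.59917763, -0.02756537,  0.38916403])}
```

View pics/scene0.png

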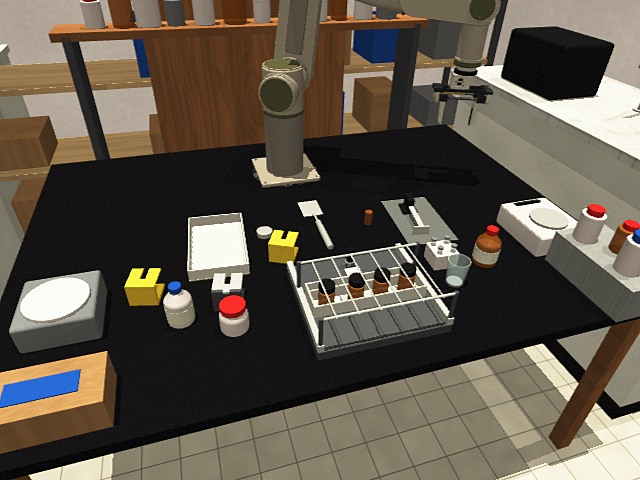

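View pics/top0.png

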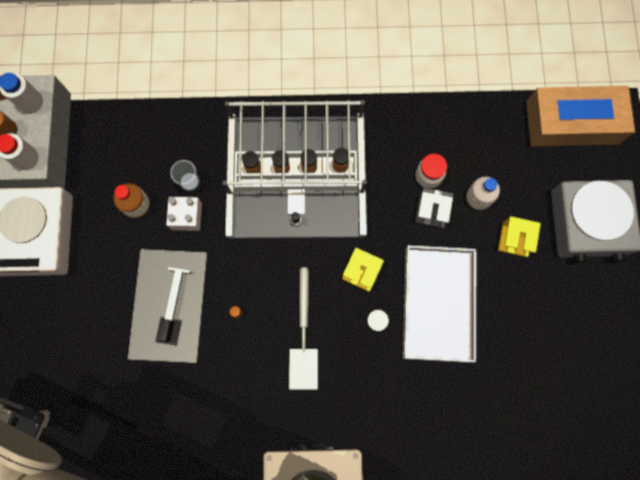

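View pics/wrist0.png

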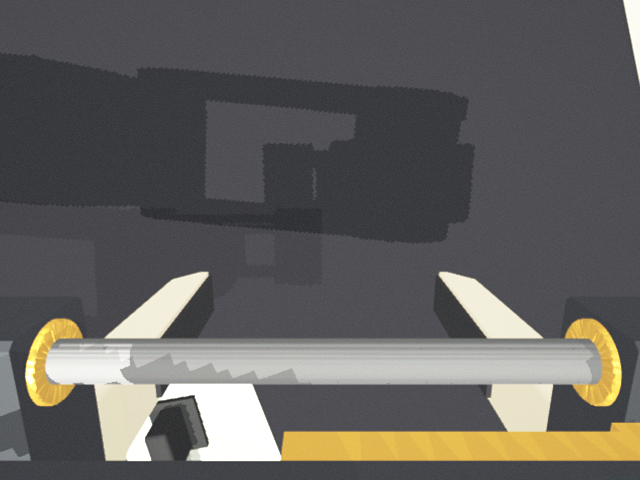

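The top view shows four jars (251,161), (280,161), (309,160) and (341,159). The pin is at (295,218), the hook on its mat at (170,300) and the tray at (440,303). There are three keepers: white/aluminium at (435,208), yellow at (363,270) and yellow at (520,236). The aluminium one is meant, and I'll confirm it in enlarged crops.

```bash
cat > h.py <<'E'
from plant import robot
import cv2, numpy as np
from scipy.spatial.transform import Rotation as Ro
def cam(n):
    p=robot.camera_params(n); f=240/np.tan(np.radians(p['fov_y']/2))
    K=np.array([[f,0,p['cx']],[0,f,p['cy']],[0,0,1]]); return K,np.array(p['R']),np.array(p['t'])
def ray(c,u,v):
    K,R,t=c; d=R.T@np.linalg.solve(K,[u,v,1.]); return -R.T@t,d
def onz(c,u,v,z):
    o,d=ray(c,u,v); return o+d*(z-o[2])/d[2]
def proj(c,X):
    K,R,t=c; p=K@(R@np.asarray(X,float)+t); return p[:2]/p[2]
def tri(obs):
    A=np.zeros((3,3));b=np.zeros(3);L=[]
    for c,u,v in obs:
        o,d=ray(c,u,v); d=d/np.linalg.norm(d); P=np.eye(3)-np.outer(d,d); A+=P;b+=P@o;L.append((o,P))
    X=np.linalg.solve(A,b); return X,[round(float(np.linalg.norm(P@(X-o)))*1000,1) for o,P in L]
def crop(im,x0,y0,x1,y1,s,name):
    cv2.imwrite("pics/"+name,cv2.resize(im[y0:y1,x0:x1],None,fx=s,fy=s,interpolation=cv2.INTER_CUBIC))
def st():
    s=robot.read_state(); R=Ro.from_rotvec(s['orientation']).as_matrix(); return s,R
def yawof(R): # angle of tool z axis (jaw axis) in world xy
    return np.degrees(np.arctan2(R[1,2],R[0,2]))
def go(target=None,jaw=None):
    """print tool-axis shift to world TCP target, and yaw (rad about tool y) to put jaw axis (deg, mod 180) """
    s,R=st()
    print('t',round(s['t'],2),'pos',s['tool_pos'].round(4),'jaw',round(float(yawof(R)),2),'ydir',R[:,1].round(3),'F',s['force'].round(1),'open',round(float(s['opening']),4),'q',s['q'].round(2))
    if target is not None:
        print(' shift',(R.T@(np.array(target)-s['tool_pos'])).round(4))
    if jaw is not None:
        # rotation about tool y by a: new z = sin a * x + cos a * z
        want=np.array([np.cos(np.radians(jaw)),np.sin(np.radians(jaw)),0]); l=R.T@want
        a=np.arctan2(l[0],l[2]); a2=a-np.pi if a>0 else a+np.pi
        print(' yaw',round(float(a),3),'or',round(float(a2),3))
E
python3 - <<'E'
from h import *
im=cv2.imread("pics/top0.png"); sc=cv2.imread("pics/scene0.png")
crop(im,215,90,375,250,4,"ct1.png"); crop(im,340,140,560,290,3.5,"ct2.png"); crop(im,110,230,260,370,4,"ct3.png")
crop(sc,280,230,460,355,4,"cs1.png"); crop(sc,110,220,310,345,4,"cs2.png"); crop(sc,370,180,500,270,5,"cs3.png")
go()
s,R=st(); print(R)
E
```

```text
t 0.15 pos [0.2194 0.5579 0.2258] jaw 68.52 ydir [-0.001 -0.001 -1.   ] F [ 0.7  0.4 -0.4] open 0.0929 q [ 1.11  0.13  1.49 -0.    1.52 -0.09]
[[ 9.30575526e-01 -6.52799937e-04  3.66099392e-01]
 [-3.66099958e-01 -1.35932989e-03  9.30574539e-01]
 [-1.09829154e-04 -9.99998863e-01 -1.50394916e-03]]
```

View pics/ct1.png

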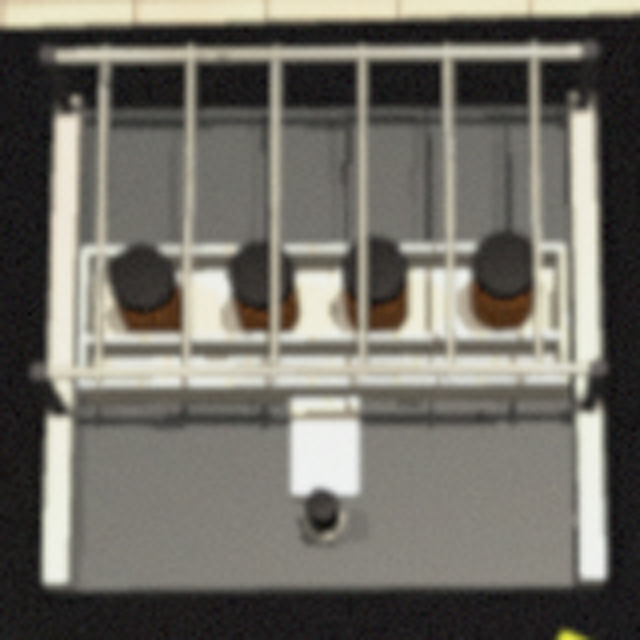

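View pics/ct2.png

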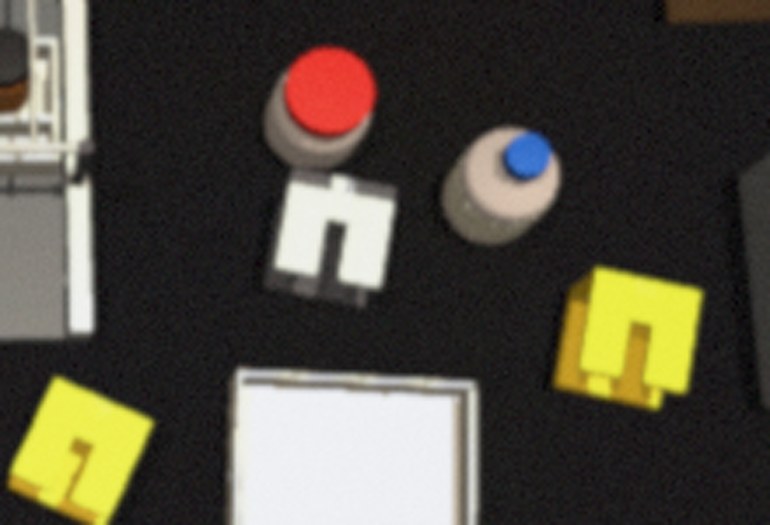

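View pics/ct3.png

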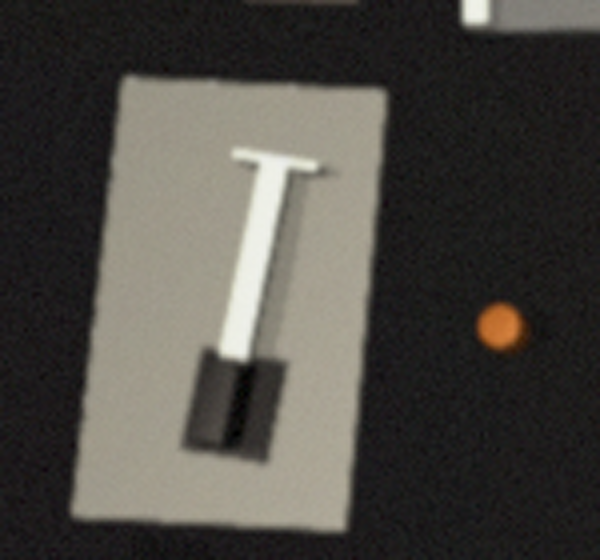

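View pics/cs1.png

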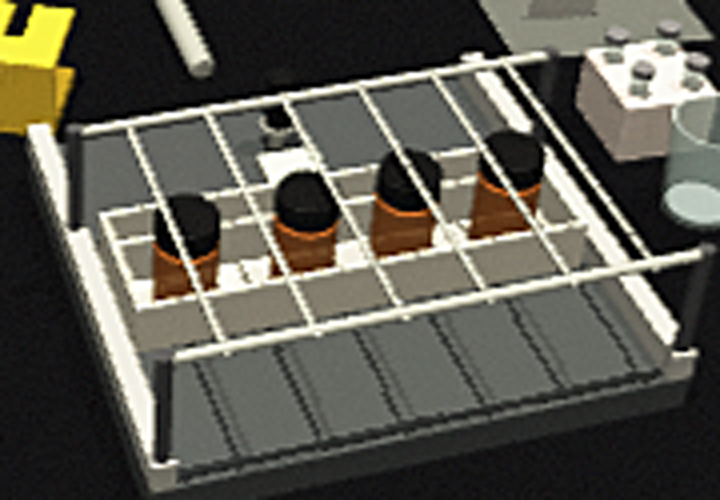

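View pics/cs2.png

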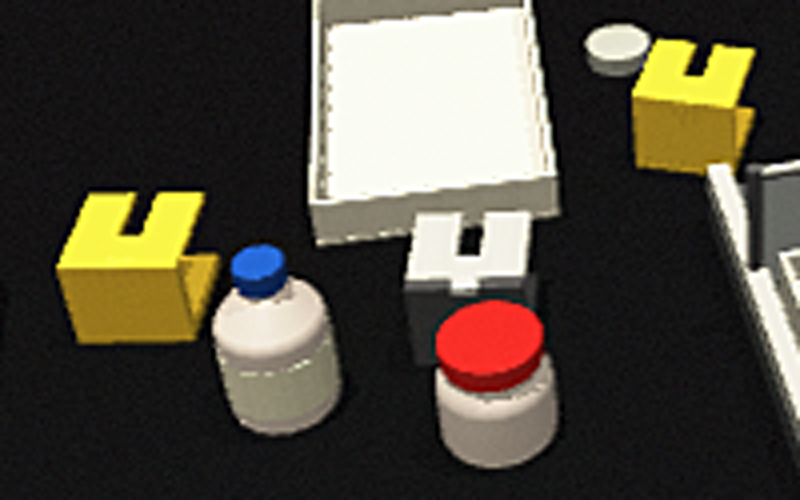

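View pics/cs3.png

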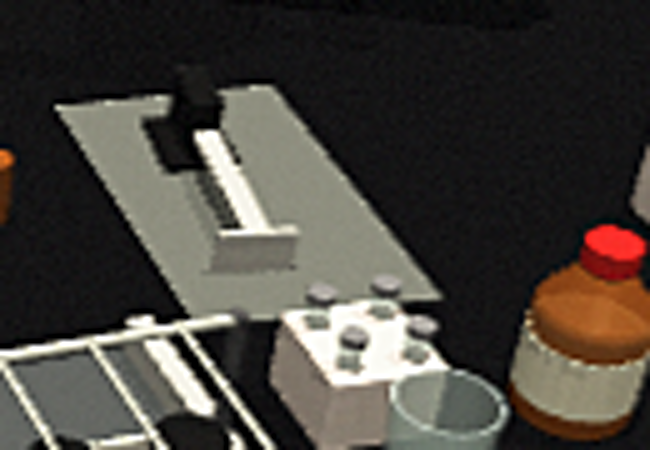

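Run:
```python
from h import *
s,R=st(); c=cam('wrist'); C=-c[1].T@c[2]
print('cam in tool',R.T@(C-s['tool_pos']),'fwd in tool',R.T@c[1][2], 'tcp px',proj(c,s['tool_pos']))
T=cam('top');S=cam('scene')
def t1(x,y): return (T,(x+.5)/4-.5+215,(y+.5)/4-.5+90)
def t2(x,y): return (T,(x+.5)/3.5-.5+340,(y+.5)/3.5-.5+140)
def t3(x,y): return (T,(x+.5)/4-.5+110,(y+.5)/4-.5+230)
def s1(x,y): return (S,(x+.5)/4-.5+280,(y+.5)/4-.5+230)
def s2(x,y): return (S,(x+.5)/4-.5+110,(y+.5)/4-.5+220)
def s3(x,y): return (S,(x+.5)/5-.5+370,(y+.5)/5-.5+180)
def Z(n,o,z): print(n,onz(*o,z).round(4))
def TT(n,*o):
    X,e=tri(o); print(n,X.round(4),e)
Z('deck front L',t1(72,587),.024);Z('deck front R',t1(580,587),.024)
Z('railL in back',t1(80,112),.044);Z('railR',t1(572,112),.044)
TT('pin knob',t1(324,504),s1(276,115))
TT('collar',t1(324,523),s1(278,131))
TT('notch end',t2(340,225),s2(475,228)); Z('n end',t2(340,225),.062);Z('plate BL',t2(275,262),.062);Z('plate BR',t2(380,290),.062);Z('TL',t2(290,174),.062);Z('TR',t2(397,190),.062)
TT('plate TR?',t2(290,174),s2(536,280)); 
TT('plate TL?',t2(397,190),s2(406,280)); 
TT('tote lip mid top foot',t1(325,398),s1(285,160))
for i,(a,b) in enumerate([((138,270),(508,160)),((262,270),(408,180)),((375,263),(306,203)),((503,262),(188,230))]): TT('jar cap%d'%i,t1(*a),s1(*b))
TT('hook grip top',t3(243,360),s3(197,72)); TT('claw bar end',t3(275,165),s3(255,230))
for p in [(122,78),(388,90),(348,530),(72,516)]: Z('mat',t3(*p),.003)
for p in [(237,368),(477,380)]: Z('tray top',t2(*p),.036)
for p in [(404,360),(476,361),(407,246),(478,249)]: print('tray',onz(T,*p,.036).round(4))
```

```text
cam in tool [-6.76310750e-02 -1.57836789e-01 -1.11697028e-04] fwd in tool [2.44845929e-01 9.69561909e-01 4.19606403e-04] tcp px [323.45251893 300.46260644]
deck front L [0.5988 0.1805 0.024 ]
deck front R [ 0.5919 -0.122   0.024 ]
railL in back [0.8929 0.1753 0.044 ]
railR [ 0.8858 -0.1264  0.044 ]
pin knob [0.6381 0.0264 0.0531] [2.2, 2.2]
collar [0.6321 0.0292 0.0338] [0.3, 0.3]
notch end [ 0.6535 -0.2978  0.0768] [2.2, 2.2]
n end [ 0.6572 -0.303   0.062 ]
plate BL [ 0.6327 -0.258   0.062 ]
plate BR [ 0.6119 -0.3267  0.062 ]
TL [ 0.6935 -0.2716  0.062 ]
TR [ 0.6807 -0.3428  0.062 ]
plate TR? [ 0.6939 -0.2688  0.0623] [2.7, 2.7]
plate TL? [ 0.6792 -0.3413  0.0673] [0.3, 0.3]
tote lip mid top foot [0.6973 0.0178 0.0641] [9.3, 9.3]
jar cap0 [0.769  0.1295 0.0961] [3.9, 3.9]
jar cap1 [0.7688 0.06   0.0954] [1.1, 1.1]
jar cap2 [ 0.7715 -0.0064  0.0951] [1.7, 1.7]
jar cap3 [ 0.7718 -0.0806  0.0919] [1.2, 1.2]
hook grip top [0.4011 0.3128 0.0744] [2.6, 2.6]
claw bar end [0.5172 0.3055 0.0297] [0.7, 0.7]
mat [0.5772 0.4061 0.003 ]
mat [0.5662 0.2457 0.003 ]
mat [0.3072 0.2642 0.003 ]
mat [0.3187 0.4244 0.003 ]
tray top [ 0.5664 -0.2327  0.036 ]
tray top [ 0.5545 -0.3933  0.036 ]
tray [ 0.3009 -0.2112  0.036 ]
tray [ 0.2951 -0.3736  0.036 ]
tray [ 0.5635 -0.2318  0.036 ]
tray [ 0.5526 -0.398   0.036 ]
```

Run:
```python
from h import *
go([0.6,0.03,0.26],88.7)
```

```text
t 0.15 pos [0.2194 0.5579 0.2258] jaw 68.52 ydir [-0.001 -0.001 -1.   ] F [ 0.7  0.4 -0.4] open 0.0929 q [ 1.11  0.13  1.49 -0.    1.52 -0.09]
 shift [ 0.5474 -0.0337 -0.352 ]
 yaw -0.352 or 2.789
```

carry_out:
  increments:
    - {"linear": [0.05, -0.01, -0.032], "yaw": -0.1}
    - {"linear": [0.1, -0.02, -0.064], "yaw": -0.2}
    - {"linear": [0.15, -0.034, -0.096], "yaw": -0.3}
    - {"linear": [0.2, -0.034, -0.128], "yaw": -0.352}
    - {"linear": [0.25, -0.034, -0.16], "yaw": -0.352}
  gripper: 0.6
  newtons: 20

```text
t: 0.78
tool_pos: [0.3943, 0.316, 0.2601]
orientation: [-1.572, 0.017, -0.017]
force: [0.6, 0.2, -0.4]
opening: 0.0566
```

Run:
```python
from h import *
go([0.6,0.03,0.26],88.7)
```

```text
t 0.78 pos [0.3943 0.316  0.2601] jaw 88.76 ydir [-0.    -0.001 -1.   ] F [ 0.6  0.2 -0.4] open 0.0566 q [ 0.57 -0.14  1.7  -0.    1.59 -0.97]
 shift [ 0.2118  0.0004 -0.2814]
 yaw 0.001 or -3.141
```

Run:
```python
from h import *
c=cam('wrist'); np.savez('pics/w1.npz',K=c[0],R=c[1],t=c[2]); cv2.imwrite("pics/w1.png",robot.read_camera("wrist"))
```

carry_out:
  increments:
    - {"linear": [0.037, 0, -0.049]}
    - {"linear": [0.074, 0, -0.098]}
    - {"linear": [0.111, 0, -0.147]}
    - {"linear": [0.148, 0, -0.196]}
    - {"linear": [0.185, 0, -0.245]}

```text
$.increments[0]: bad value
```

carry_out:
  increments:
    - {"linear": [0.025, 0, -0.034]}
    - {"linear": [0.025, 0, -0.034]}
    - {"linear": [0.025, 0, -0.034]}

```text
$.increments[0]: bad value
```

Run:
```python
from h import *
go()
c=cam('wrist'); np.savez('pics/w2.npz',K=c[0],R=c[1],t=c[2]); cv2.imwrite("pics/w2.png",robot.read_camera("wrist"))
print(proj(c,[.632,.028,.062]),proj(c,[.632,.028,.038]))
```

```text
t 0.82 pos [0.3981 0.3106 0.26  ] jaw 88.48 ydir [ 0.002 -0.005 -1.   ] F [ 3.4 -2.9  1.4] open 0.0555 q [ 0.56 -0.14  1.7  -0.    1.59 -0.98]
[ 47.65813713 445.68551311] [ 62.13408038 428.96766475]
```

View pics/w2.png

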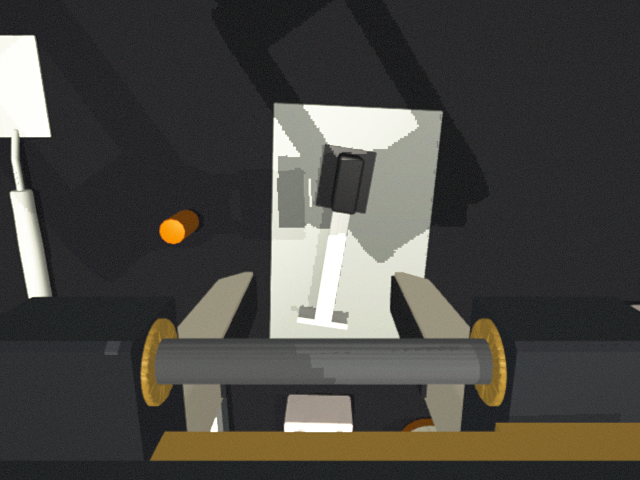

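View pics/w1.png

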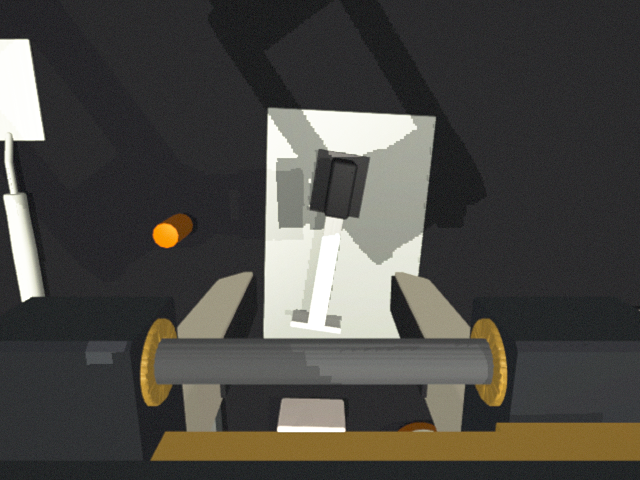

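The wrist picture has the robot's side at the top and the hand at the bottom, so the camera sees what lies on the robot's side of the TCP. It shows the hook with its grip at (340,180) and its claw at (320,322). The last calls were refused because the yaw was left out.

carry_out:
  increments:
    - {"linear": [0.046, 0.0, -0.044], "yaw": 0.0}
    - {"linear": [0.092, 0.0, -0.088], "yaw": 0.0}
    - {"linear": [0.138, 0.0, -0.132], "yaw": 0.0}
    - {"linear": [0.184, 0.0, -0.176], "yaw": 0.0}
    - {"linear": [0.23, 0.0, -0.22], "yaw": 0.0}

```text
t: 1.5
tool_pos: [0.6134, 0.0938, 0.2603]
orientation: [-1.573, 0.022, -0.022]
force: [-0.2, 1.8, -0.5]
opening: 0.0555
```

carry_out:
  increments:
    - {"linear": [0.04, 0.0, -0.05], "yaw": 0.004}
    - {"linear": [0.05, 0.0, -0.056], "yaw": 0.004}
    - {"linear": [0.05, 0.0, -0.056], "yaw": 0.004}
    - {"linear": [0.05, 0.0, -0.056], "yaw": 0.004}

```text
t: 2.0
tool_pos: [0.6611, 0.0383, 0.2605]
orientation: [-1.573, 0.024, -0.024]
force: [0.7, 0.1, -0.5]
opening: 0.0558
```

Run:
```python
from h import *
go()
c=cam('wrist'); np.savez('pics/w3.npz',K=c[0],R=c[1],t=c[2]); cv2.imwrite("pics/w3.png",robot.read_camera("wrist"))
print(proj(c,[.632,.028,.082]),proj(c,[.632,.028,.038]))
```

```text
t 2.0 pos [0.6611 0.0383 0.2605] jaw 88.25 ydir [-0.    -0.002 -1.   ] F [ 0.7  0.1 -0.5] open 0.0558 q [-0.02  0.29  1.25 -0.    1.61 -1.56]
[309.42540361 177.09624522] [311.02941192 171.39412961]
```

View pics/w3.png

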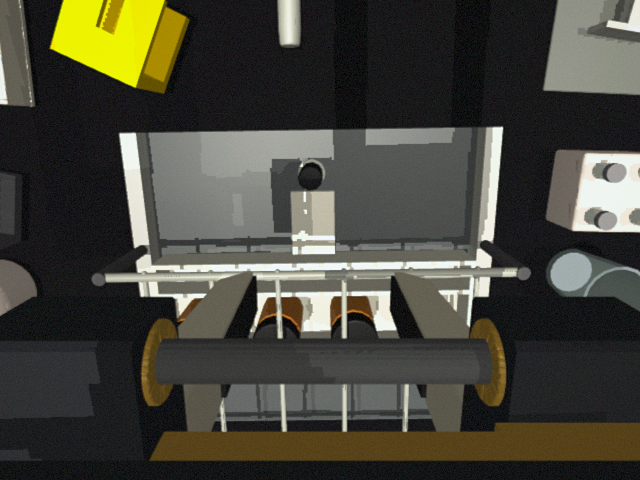

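The pin knob is at (310,177), where I projected it. The deck's front edge runs from (135,132) to (502,126).

Run:
```python
from h import *
im=cv2.imread('pics/w3.png'); crop(im,110,110,530,290,1.9,"cw3.png"); crop(im,280,140,345,210,8,"cw3b.png")
```

```text
(no output)
```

View pics/cw3.png

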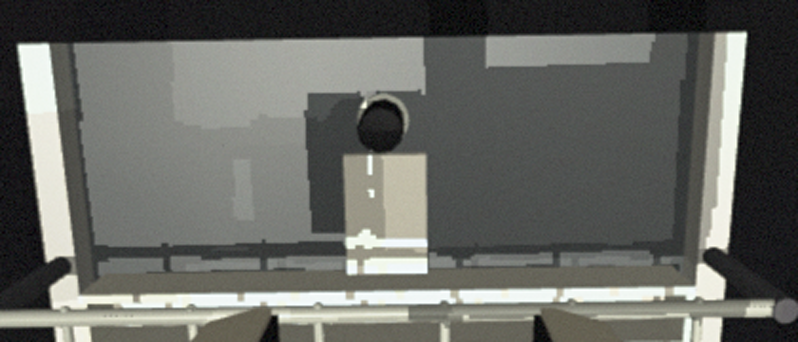

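View pics/cw3b.png

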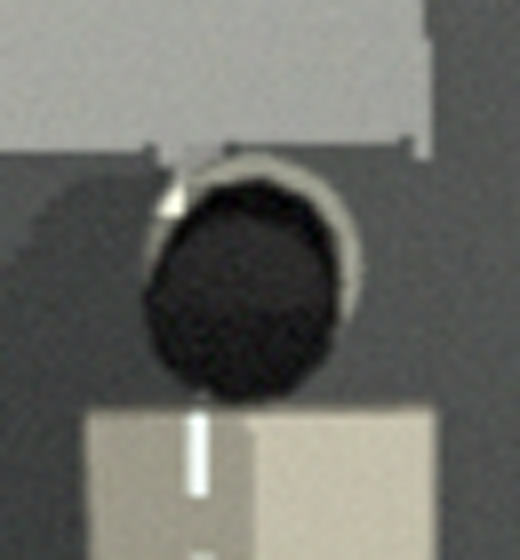

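Run:
```python
from h import *
d=np.load('pics/w3.npz'); c=(d['K'],d['R'],d['t'])
print('knob',onz(c,309.7,177.8,.082).round(4),'collar',onz(c,311.4,172.1,.042).round(4))
f=lambda x,y:((x+.5)/1.9-.5+110,(y+.5)/1.9-.5+110)
for p in [(75,42),(690,35.5)]: print('deck',onz(c,*f(*p),.024).round(4))
for p in [(344,154),(427,154)]: print('tongue nose',onz(c,*f(*p),.032).round(4))
for p in [(20,45),(745,33)]: print('rail',onz(c,*f(*p),.044).round(4))
T=cam('top'); print(tri([(c,309.7,177.8),(T,(324+.5)/4-.5+215,(498.)/4-.5+90)]))
go([.633,.0277,.062],88.7)
go([.633,.0277,.12],88.7)
```

```text
knob [0.6326 0.0282 0.082 ] collar [0.6322 0.0284 0.042 ]
deck [ 0.5931 -0.1178  0.024 ]
deck [0.5995 0.1754 0.024 ]
tongue nose [0.6498 0.0085 0.032 ]
tongue nose [0.651  0.0487 0.032 ]
rail [ 0.5936 -0.1348  0.044 ]
rail [0.5989 0.1934 0.044 ]
(array([0.63172894, 0.02772278, 0.09324237]), [1.0, 1.0])
t 2.05 pos [0.6611 0.0384 0.2607] jaw 88.27 ydir [ 0.    -0.002 -1.   ] F [-0.5  0.2 -0.6] open 0.0559 q [-0.02  0.29  1.25 -0.    1.61 -1.56]
 shift [-0.0278  0.1987 -0.0111]
 yaw -0.008 or 3.134
t 2.05 pos [0.6611 0.0384 0.2607] jaw 88.27 ydir [ 0.    -0.002 -1.   ] F [-0.5  0.2 -0.6] open 0.0559 q [-0.02  0.29  1.25 -0.    1.61 -1.56]
 shift [-0.0277  0.1407 -0.0112]
 yaw -0.008 or 3.134
```

The pin axis is at (0.6325, 0.028), and the knob top and collar agree on it. That is 36 mm behind the edge, as stated.

carry_out:
  increments:
    - {"linear": [-0.028, 0.03, -0.01], "yaw": -0.008}
    - {"linear": [-0.028, 0.08, -0.01], "yaw": -0.008}
    - {"linear": [-0.028, 0.13, -0.01], "yaw": -0.008}
    - {"linear": [-0.028, 0.13, -0.01], "yaw": -0.008}

```text
t: 2.55
tool_pos: [0.6286, 0.0305, 0.1262]
orientation: [-1.572, 0.023, -0.009]
force: [-0.6, -0.5, -0.5]
opening: 0.0558
```

Run:
```python
from h import *
go([.6325,.0283,.060],88.7)
```

```text
t 2.55 pos [0.6286 0.0305 0.1262] jaw 88.82 ydir [-0.009 -0.002 -1.   ] F [-0.6 -0.5 -0.5] open 0.0558 q [-0.03  0.28  1.5  -0.    1.37 -1.58]
 shift [ 0.0046  0.0661 -0.002 ]
 yaw 0.002 or -3.139
```

carry_out:
  increments:
    - {"linear": [0.0046, 0.0, -0.002], "yaw": 0.0}
    - {"linear": [0.0046, 0.03, -0.002], "yaw": 0.0}
    - {"linear": [0.0046, 0.06, -0.002], "yaw": 0.0}
    - {"linear": [0.0046, 0.066, -0.002], "yaw": 0.0}
    - {"linear": [0.0046, 0.066, -0.002], "yaw": 0.0}

```text
t: 3.18
tool_pos: [0.6338, 0.0283, 0.0622]
orientation: [-1.573, 0.021, -0.011]
force: [-0.8, -0.8, 0.1]
opening: 0.056
```

Run:
```python
from h import *
go([.6325,.0283,.060],88.7)
cv2.imwrite("pics/w4.png",robot.read_camera("wrist"))
```

```text
t 3.17 pos [0.6338 0.0283 0.0622] jaw 88.83 ydir [-0.007 -0.002 -1.   ] F [-0.8 -0.8  0.1] open 0.056 q [-0.03  0.36  1.53 -0.    1.26 -1.58]
 shift [-0.0013  0.0022 -0.0001]
 yaw 0.002 or -3.139
```

View pics/w4.png

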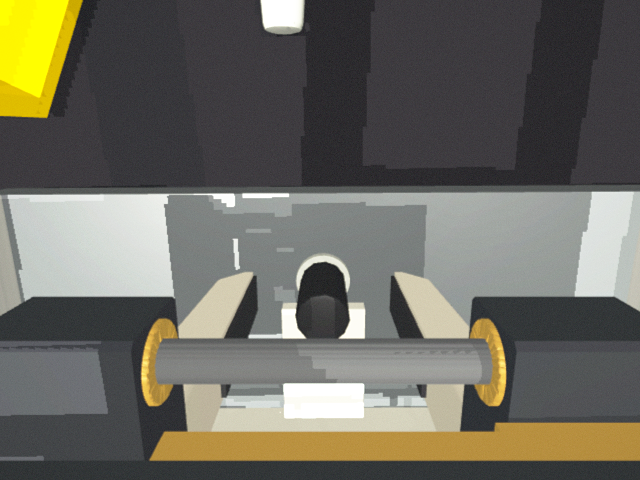

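The knob is centred between the fingers at (322,300). I'm closing on it.

carry_out:
  increments:
    - {"linear": [-0.001, 0.0, 0.0], "yaw": 0.0}
    - {"linear": [-0.001, 0.0, 0.0], "yaw": 0.0}
    - {"linear": [-0.001, 0.0, 0.0], "yaw": 0.0}
    - {"linear": [-0.001, 0.0, 0.0], "yaw": 0.0}
  gripper: 0.0
  newtons: 30

```text
t: 3.72
tool_pos: [0.6331, 0.0283, 0.0627]
orientation: [-1.573, 0.021, -0.012]
force: [-0.7, -0.9, 1.1]
opening: 0.0203
```

carry_out:
  increments:
    - {"linear": [0.0, -0.012, 0.0], "yaw": 0.0}
    - {"linear": [0.0, -0.025, 0.0], "yaw": 0.0}
    - {"linear": [0.0, -0.04, 0.0], "yaw": 0.0}
    - {"linear": [0.0, -0.06, 0.0], "yaw": 0.0}
    - {"linear": [0.0, -0.06, 0.0], "yaw": 0.0}

```text
t: 4.35
tool_pos: [0.6354, 0.0284, 0.126]
orientation: [-1.573, 0.017, -0.015]
force: [-0.1, 0.1, -0.7]
opening: 0.0194
```

Run:
```python
from h import *
go([.62,.0,.2],88.7)
cv2.imwrite("pics/w5.png",robot.read_camera("wrist"))
```

```text
t 4.35 pos [0.6354 0.0284 0.126 ] jaw 88.83 ydir [-0.001 -0.002 -1.   ] F [-0.1  0.1 -0.7] open 0.0194 q [-0.03  0.29  1.49 -0.    1.36 -1.58]
 shift [-0.0149 -0.0739 -0.0288]
 yaw 0.002 or -3.139
```

View pics/w5.png

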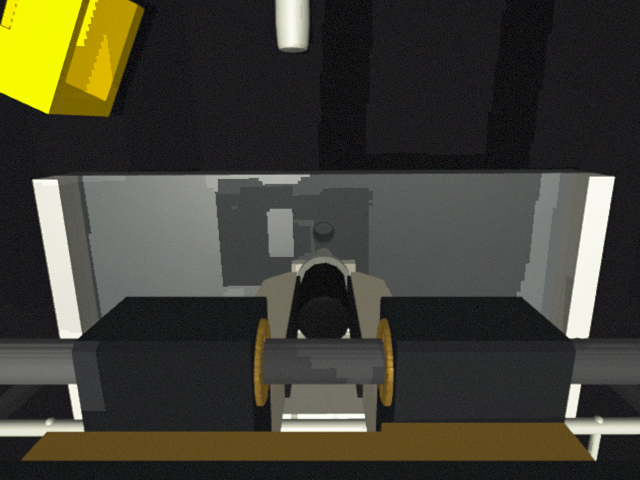

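The pin is out, held at 19.4 mm, and the bore shows free at (323,230). Next I'll look at the aluminium keeper from above.

Run:
```python
from h import *
go([.69,-.30,.24],80)
```

```text
t 4.4 pos [0.6345 0.0284 0.1244] jaw 88.83 ydir [-0.003 -0.002 -1.   ] F [-0.6  0.2 -0.1] open 0.0194 q [-0.03  0.29  1.49 -0.    1.36 -1.58]
 shift [ 0.0619 -0.1152 -0.3274]
 yaw 0.154 or -2.987
```

carry_out:
  increments:
    - {"linear": [0.0, -0.05, 0.0], "yaw": 0.0}
    - {"linear": [0.0, -0.1, -0.03], "yaw": 0.0}
    - {"linear": [0.02, -0.115, -0.08], "yaw": 0.05}
    - {"linear": [0.04, -0.115, -0.135], "yaw": 0.1}
    - {"linear": [0.062, -0.115, -0.19], "yaw": 0.154}

```text
t: 5.03
tool_pos: [0.6932, -0.164, 0.2392]
orientation: [-1.568, 0.14, -0.136]
force: [1.7, 1.0, -0.5]
opening: 0.0195
```

Run:
```python
from h import *
go([.69,-.30,.24],80)
```

```text
t 5.03 pos [ 0.6932 -0.164   0.2392] jaw 79.94 ydir [-0.003 -0.002 -1.   ] F [ 1.7  1.  -0.5] open 0.0195 q [-0.3   0.44  1.1  -0.    1.61 -1.7 ]
 shift [ 0.0206 -0.0006 -0.1344]
 yaw -0.001 or 3.14
```

carry_out:
  increments:
    - {"linear": [0.007, 0.0, -0.05], "yaw": 0.0}
    - {"linear": [0.015, 0.0, -0.1], "yaw": 0.0}
    - {"linear": [0.0206, 0.0, -0.134], "yaw": 0.0}
    - {"linear": [0.0206, 0.0, -0.134], "yaw": 0.0}
    - {"linear": [0.0206, 0.0, -0.134], "yaw": 0.0}

```text
t: 5.65
tool_pos: [0.6898, -0.299, 0.2383]
orientation: [-1.567, 0.141, -0.134]
force: [0.1, -0.2, -1.3]
opening: 0.0195
```

Run:
```python
from h import *
go()
c=cam('wrist'); np.savez('pics/w6.npz',K=c[0],R=c[1],t=c[2]); im=robot.read_camera("wrist"); cv2.imwrite("pics/w6.png",im)
crop(im,240,80,440,260,4,"cw6.png")
```

```text
t 5.65 pos [ 0.6898 -0.299   0.2383] jaw 79.93 ydir [-0.004 -0.    -1.   ] F [ 0.1 -0.2 -1.3] open 0.0195 q [-0.48  0.56  0.94 -0.    1.64 -1.87]
```

View pics/w6.png

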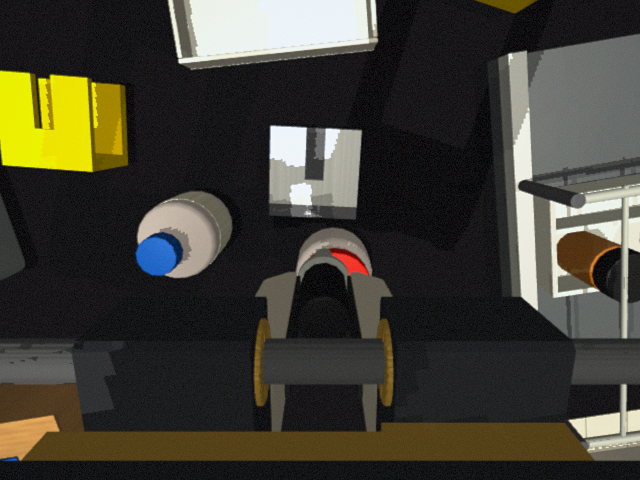

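View pics/cw6.png

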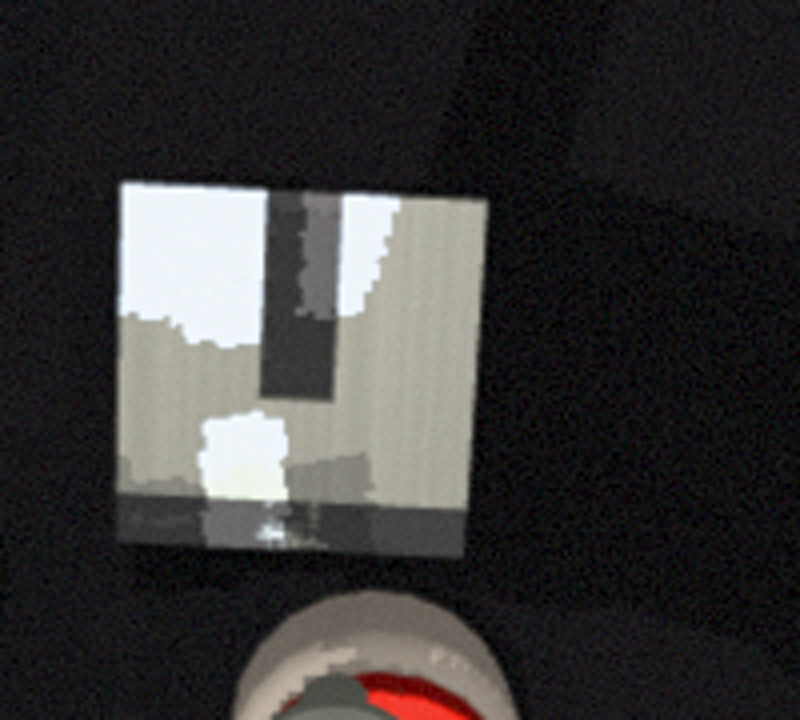

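The keeper plate is aluminium grey, with corners (270,126), (362,130), (357,207) and (269,204). Its notch opens toward the robot at (316,127) and ends at (314,180). The yellow one at (60,110) is a look-alike. White jar and bottle stand at (335,260) and (185,235).

Run:
```python
from h import *
d=np.load('pics/w6.npz'); c=(d['K'],d['R'],d['t'])
f=lambda x,y:((x+.5)/4-.5+240,(y+.5)/4-.5+80)
P={k:onz(c,*f(*v),.062) for k,v in dict(fl=(121,183),fr=(488,201),br=(467,508),bl=(117,495),nl0=(267,188),nl1=(261,400),nr0=(342,190),nr1=(334,402)).items()}
for k in P: print(k,P[k].round(4))
mouth=(P['nl0']+P['nr0'])/2; end=(P['nl1']+P['nr1'])/2
print('mouth',mouth.round(4),'end',end.round(4),'depth',np.linalg.norm(end-mouth),'w',np.linalg.norm(P['nl0']-P['nr0']),'W',np.linalg.norm(P['fl']-P['fr']))
dx=end-mouth; print('ang',np.degrees(np.arctan2(dx[1],dx[0])))
w=P['fr']-P['fl']; print('ang plate',np.degrees(np.arctan2(w[1],w[0]))-90); w=P['br']-P['bl']; print(np.degrees(np.arctan2(w[1],w[0]))-90)
S=cam('scene');T=cam('top')
for k,(tx,ty) in dict(bl=(397,190),br=(290,174)).items():
    print('height check',k,tri([(c,*f(*dict(br=(467,508),bl=(117,495))[k])),(T,(tx+.5)/3.5-.5+340,(ty+.5)/3.5-.5+140)]))
```

```text
fl [ 0.6145 -0.3273  0.062 ]
fr [ 0.6302 -0.2586  0.062 ]
br [ 0.6886 -0.272   0.062 ]
bl [ 0.6736 -0.3405  0.062 ]
nl0 [ 0.6204 -0.2999  0.062 ]
nl1 [ 0.6601 -0.3086  0.062 ]
nr0 [ 0.6233 -0.2858  0.062 ]
nr1 [ 0.663  -0.2945  0.062 ]
mouth [ 0.6218 -0.2928  0.062 ] end [ 0.6615 -0.3015  0.062 ] depth 0.04064280956271569 w 0.014385391626146087 W 0.07047139855809346
ang -12.342596821761838
ang plate -12.872919837847192
-12.300829487721657
height check bl (array([ 0.66705607, -0.3327318 ,  0.1078948 ]), [0.5, 0.5])
height check br (array([ 0.68938013, -0.27127613,  0.06875132]), [2.3, 2.3])
```

Run:
```python
from h import *
go([.6023,-.2885,.15],77.6)
```

```text
t 5.7 pos [ 0.6901 -0.2984  0.2387] jaw 79.99 ydir [-0.004 -0.001 -1.   ] F [ 0.6 -0.1 -0.4] open 0.0192 q [-0.48  0.56  0.94 -0.    1.64 -1.87]
 shift [-0.0879  0.0891 -0.0054]
 yaw 0.042 or -3.1
```

carry_out:
  increments:
    - {"linear": [-0.045, 0.0, -0.003], "yaw": 0.02}
    - {"linear": [-0.088, 0.02, -0.0054], "yaw": 0.042}
    - {"linear": [-0.088, 0.06, -0.0054], "yaw": 0.042}
    - {"linear": [-0.088, 0.089, -0.0054], "yaw": 0.042}
    - {"linear": [-0.088, 0.089, -0.0054], "yaw": 0.042}

```text
t: 6.32
tool_pos: [0.6006, -0.286, 0.1471]
orientation: [-1.563, 0.176, -0.162]
force: [-0.4, 0.2, -1.5]
opening: 0.0199
```

Run:
```python
from h import *
go([.6023,-.2885,.0915],77.6)
```

```text
t 6.33 pos [ 0.6006 -0.286   0.1471] jaw 77.68 ydir [-0.009  0.002 -1.   ] F [-0.4  0.2 -1.5] open 0.0199 q [-0.52  0.36  1.37 -0.    1.42 -1.88]
 shift [ 0.0027  0.0555 -0.0021]
 yaw 0.001 or -3.14
```

carry_out:
  increments:
    - {"linear": [0.0027, 0.02, -0.002], "yaw": 0.0}
    - {"linear": [0.0027, 0.04, -0.002], "yaw": 0.0}
    - {"linear": [0.0027, 0.0555, -0.002], "yaw": 0.0}
    - {"linear": [0.0027, 0.0555, -0.002], "yaw": 0.0}
    - {"linear": [0.0027, 0.0555, -0.002], "yaw": 0.0}

```text
t: 6.95
tool_pos: [0.6026, -0.2887, 0.092]
orientation: [-1.563, 0.176, -0.162]
force: [-0.5, 0.3, -1.1]
opening: 0.0193
```

Run:
```python
from h import *
go([.6472,-.2984,.0915],77.6)
cv2.imwrite("pics/w7.png",robot.read_camera("wrist"))
im=robot.read_camera("scene"); crop(im,180,220,300,345,5,"cs7.png")
```

```text
t 6.95 pos [ 0.6026 -0.2887  0.092 ] jaw 77.67 ydir [-0.008  0.002 -1.   ] F [-0.5  0.3 -1.1] open 0.0193 q [-0.52  0.41  1.41 -0.    1.33 -1.88]
 shift [0.0457 0.0001 0.    ]
 yaw 0.001 or -3.14
```

View pics/w7.png

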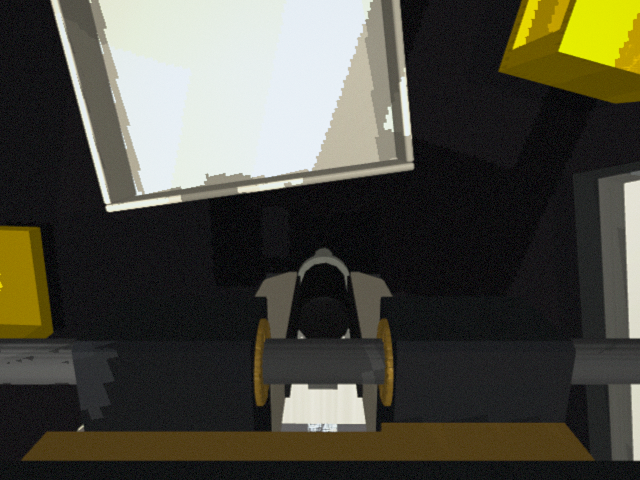

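View pics/cs7.png

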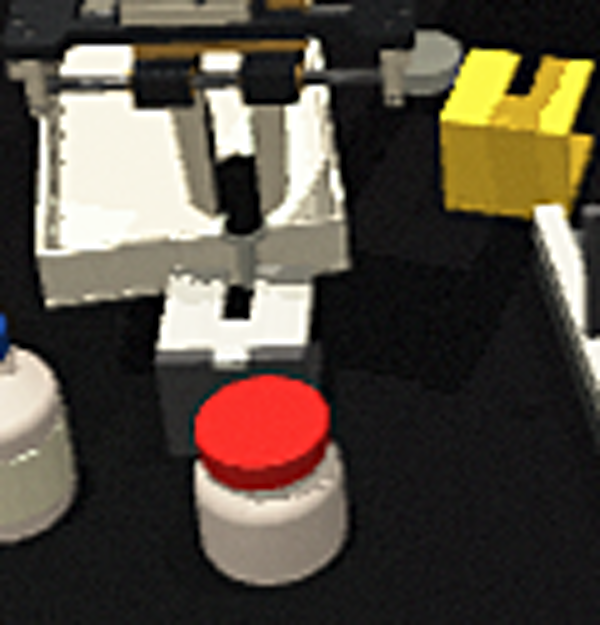

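The pin stands in front of the notch with its shank lined up. I'll slide it in gently.

carry_out:
  increments:
    - {"linear": [0.012, 0.0, 0.0], "yaw": 0.0}
    - {"linear": [0.024, 0.0, 0.0], "yaw": 0.0}
    - {"linear": [0.024, 0.0, 0.0], "yaw": 0.0}

```text
t: 7.42
tool_pos: [0.6273, -0.2944, 0.0935]
orientation: [-1.564, 0.173, -0.164]
force: [-0.1, -0.2, -1.1]
opening: 0.0192
```

carry_out:
  increments:
    - {"linear": [0.011, 0.0, 0.0], "yaw": 0.0}
    - {"linear": [0.022, 0.0, 0.0], "yaw": 0.0}
    - {"linear": [0.022, 0.0, 0.0], "yaw": 0.0}
    - {"linear": [0.022, 0.0, 0.0], "yaw": 0.0}

```text
t: 7.92
tool_pos: [0.6483, -0.299, 0.0934]
orientation: [-1.564, 0.174, -0.164]
force: [0.4, -0.8, -0.8]
opening: 0.0194
```

Run:
```python
from h import *
go([.6472,-.2984,.0867],77.6)
cv2.imwrite("pics/w8.png",robot.read_camera("wrist"))
im=robot.read_camera("scene"); crop(im,180,220,300,345,5,"cs8.png")
```

```text
t 7.92 pos [ 0.6483 -0.299   0.0934] jaw 77.68 ydir [-0.006  0.001 -1.   ] F [ 0.4 -0.8 -0.8] open 0.0194 q [-0.5   0.53  1.25 -0.    1.37 -1.86]
 shift [-0.0012  0.0067  0.0003]
 yaw 0.001 or -3.14
```

View pics/cs8.png

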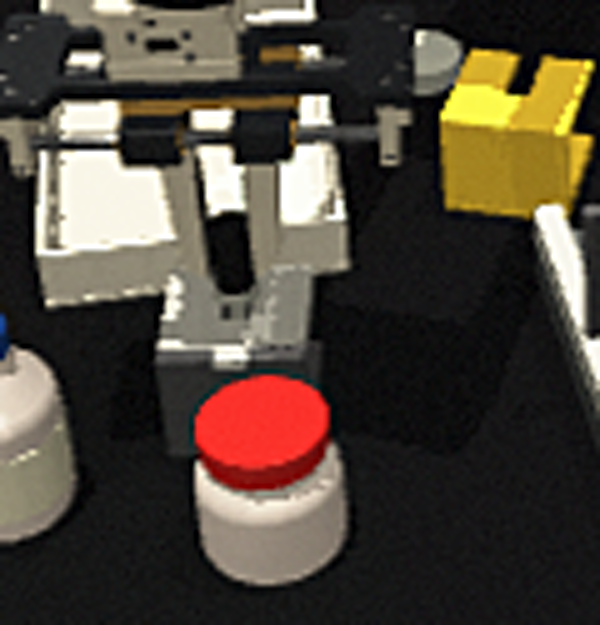

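The pin sits in the notch. I'll lower it onto the collar, then release.

carry_out:
  increments:
    - {"linear": [0.0, 0.003, 0.0], "yaw": 0.0}
    - {"linear": [0.0, 0.005, 0.0], "yaw": 0.0}
    - {"linear": [0.0, 0.006, 0.0], "yaw": 0.0}
    - {"linear": [0.0, 0.006, 0.0], "yaw": 0.0}

```text
t: 8.52
tool_pos: [0.6482, -0.2989, 0.0872]
orientation: [-1.564, 0.174, -0.164]
force: [-0.1, 0.2, -0.2]
opening: 0.0195
```

Run:
```python
from h import *
go()
```

```text
t 8.53 pos [ 0.6482 -0.2989  0.0872] jaw 77.67 ydir [-0.006  0.001 -1.   ] F [-0.1  0.2 -0.2] open 0.0195 q [-0.5   0.53  1.26 -0.    1.36 -1.86]
```

carry_out:
  increments:
    - {"linear": [0.0, 0.001, 0.0], "yaw": 0.0}
    - {"linear": [0.0, 0.001, 0.0], "yaw": 0.0}

```text
t: 8.78
tool_pos: [0.6484, -0.2991, 0.0867]
orientation: [-1.564, 0.173, -0.164]
force: [-0.5, 0.6, 1.6]
opening: 0.0192
```

carry_out:
  increments:
    - {"linear": [0.0, 0.0, 0.0], "yaw": 0.0}
    - {"linear": [0.0, 0.0, 0.0], "yaw": 0.0}
    - {"linear": [0.0, 0.0, 0.0], "yaw": 0.0}
  gripper: 0.5

```text
t: 9.15
tool_pos: [0.6483, -0.299, 0.0865]
orientation: [-1.564, 0.174, -0.164]
force: [-0.0, 0.5, -0.7]
opening: 0.044
```

Run:
```python
from h import *
go()
im=robot.read_camera("wrist");cv2.imwrite("pics/w9.png",im)
im=robot.read_camera("scene"); crop(im,180,220,300,345,5,"cs9.png")
```

```text
t 9.15 pos [ 0.6483 -0.299   0.0865] jaw 77.67 ydir [-0.006  0.001 -1.   ] F [-0.   0.5 -0.7] open 0.044 q [-0.5   0.53  1.26 -0.    1.36 -1.86]
```

View pics/cs9.png

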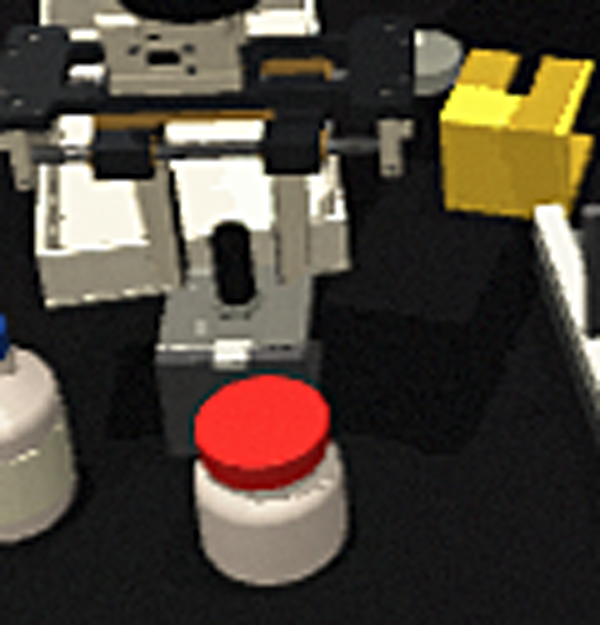

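View pics/w9.png

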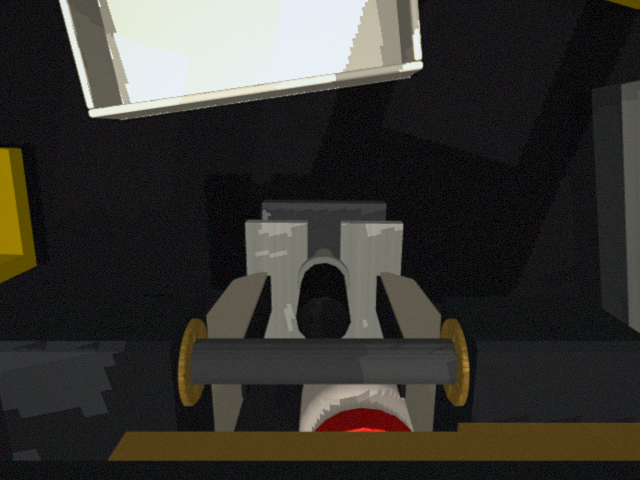

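The pin hangs in the notch with its collar on the plate. I'll lift off, check, and go over the hook.

Run:
```python
from h import *
go([.648,-.299,.25],77.6)
go([.69,-.30,.25],77.6)
```

```text
t 9.25 pos [ 0.6484 -0.299   0.0866] jaw 77.68 ydir [-0.006  0.    -1.   ] F [-0.2 -0.9 -0.1] open 0.0463 q [-0.5   0.53  1.26 -0.    1.36 -1.86]
 shift [-0.0013 -0.1634 -0.0002]
 yaw 0.001 or -3.14
t 9.25 pos [ 0.6484 -0.299   0.0866] jaw 77.68 ydir [-0.006  0.    -1.   ] F [-0.2 -0.9 -0.1] open 0.0463 q [-0.5   0.53  1.26 -0.    1.36 -1.86]
 shift [ 0.0399 -0.1637  0.0078]
 yaw 0.001 or -3.14
```

carry_out:
  increments:
    - {"linear": [0.0, -0.03, 0.0], "yaw": 0.0}
    - {"linear": [0.0, -0.07, 0.0], "yaw": 0.0}
    - {"linear": [0.01, -0.12, 0.0], "yaw": 0.0}
    - {"linear": [0.04, -0.163, 0.0], "yaw": 0.0}
    - {"linear": [0.04, -0.163, 0.0], "yaw": 0.0}

```text
t: 9.88
tool_pos: [0.6917, -0.3088, 0.2553]
orientation: [-1.568, 0.166, -0.171]
force: [0.3, -0.6, 0.1]
opening: 0.0463
```

Run:
```python
from h import *
go([.50,.30,.26],81)
c=cam('wrist'); im=robot.read_camera("wrist");crop(im,220,80,420,280,4,"cw10.png")
n=np.array([.6521,-.2995,0]); print([proj(c,[.6485-.0003,-.299,z]).round(1) for z in (.062,.066,.106)], (np.array(proj(c,n+[0,0,.106]))-[220,80])*4)
```

```text
t 9.88 pos [ 0.6917 -0.3088  0.2553] jaw 77.71 ydir [ 0.003 -0.004 -1.   ] F [ 0.3 -0.6  0.1] open 0.0463 q [-0.49  0.56  0.91 -0.    1.67 -1.84]
 shift [-0.3169 -0.0076  0.554 ]
 yaw -0.057 or 3.084
[array([324.2, 154.8]), array([324.2, 155.1]), array([324.2, 159. ])] [418.80224221 337.97123177]
```

View pics/cw10.png

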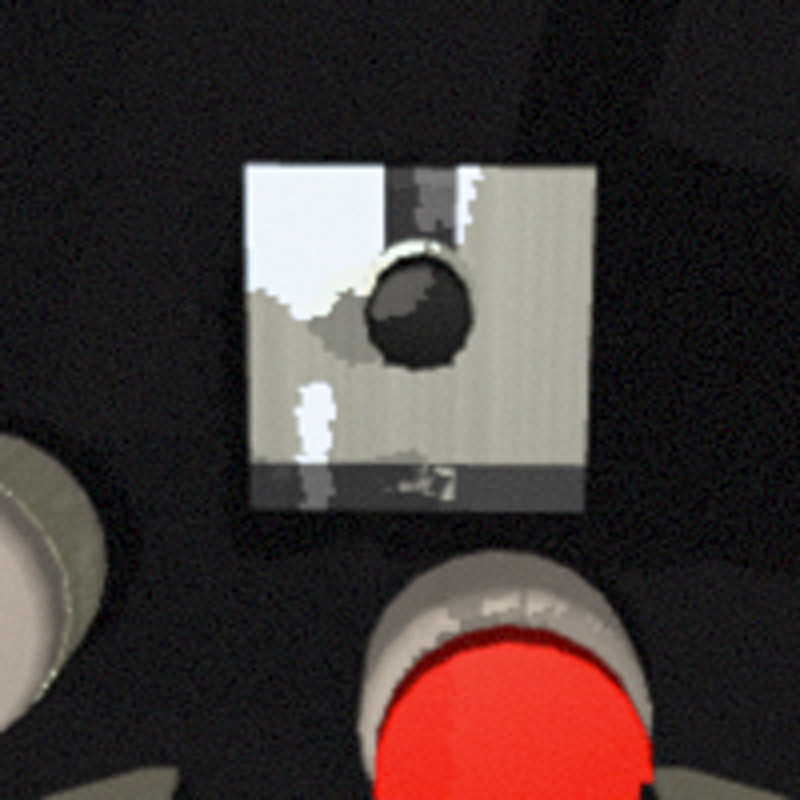

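The pin is upright and centred in the notch: knob at (418,312) in the crop, notch centre line at x≈420. On to the hook.

carry_out:
  increments:
    - {"linear": [-0.03, 0.0, 0.05], "yaw": -0.01}
    - {"linear": [-0.06, 0.0, 0.1], "yaw": -0.02}
    - {"linear": [-0.088, 0.0, 0.154], "yaw": -0.03}
    - {"linear": [-0.116, 0.0, 0.204], "yaw": -0.04}
    - {"linear": [-0.146, 0.0, 0.255], "yaw": -0.057}

```text
t: 10.55
tool_pos: [0.5994, -0.0262, 0.2492]
orientation: [-1.569, 0.128, -0.12]
force: [0.5, 0.6, 0.6]
opening: 0.0465
```

carry_out:
  increments:
    - {"linear": [-0.03, 0.0, 0.05], "yaw": 0.0}
    - {"linear": [-0.06, 0.0, 0.1], "yaw": 0.0}
    - {"linear": [-0.088, 0.0, 0.154], "yaw": 0.0}
    - {"linear": [-0.116, 0.0, 0.204], "yaw": 0.0}
    - {"linear": [-0.146, 0.0, 0.255], "yaw": 0.0}

```text
t: 11.18
tool_pos: [0.493, 0.2494, 0.2472]
orientation: [-1.57, 0.13, -0.118]
force: [1.1, -0.1, 0.2]
opening: 0.0464
```

Run:
```python
from h import *
go([.50,.30,.26],81)
```

```text
t 11.18 pos [0.493  0.2494 0.2472] jaw 80.96 ydir [-0.008 -0.002 -1.   ] F [ 1.1 -0.1  0.2] open 0.0464 q [ 0.38  0.    1.59  0.    1.56 -1.04]
 shift [-0.0011 -0.0129  0.051 ]
 yaw -0.001 or 3.141
```

carry_out:
  increments:
    - {"linear": [0.0, -0.01, 0.04], "yaw": 0.0}
    - {"linear": [0.0, -0.013, 0.05], "yaw": 0.0}
    - {"linear": [0.0, -0.013, 0.05], "yaw": 0.0}
    - {"linear": [0.0, -0.013, 0.05], "yaw": 0.0}

```text
t: 11.68
tool_pos: [0.5008, 0.2973, 0.2591]
orientation: [-1.571, 0.132, -0.118]
force: [0.1, 0.5, 0.6]
opening: 0.0464
```

Run:
```python
from h import *
go()
c=cam('wrist'); np.savez('pics/w11.npz',K=c[0],R=c[1],t=c[2]); im=robot.read_camera("wrist");cv2.imwrite("pics/w11.png",im); crop(im,230,20,430,270,2.8,"cw11.png")
t=robot.read_camera("top"); crop(t,110,230,260,370,4,"ct11.png")
```

```text
t 11.68 pos [0.5008 0.2973 0.2591] jaw 80.88 ydir [-0.009 -0.003 -1.   ] F [0.1 0.5 0.6] open 0.0464 q [ 0.45  0.08  1.48  0.    1.59 -0.96]
```

View pics/w11.png

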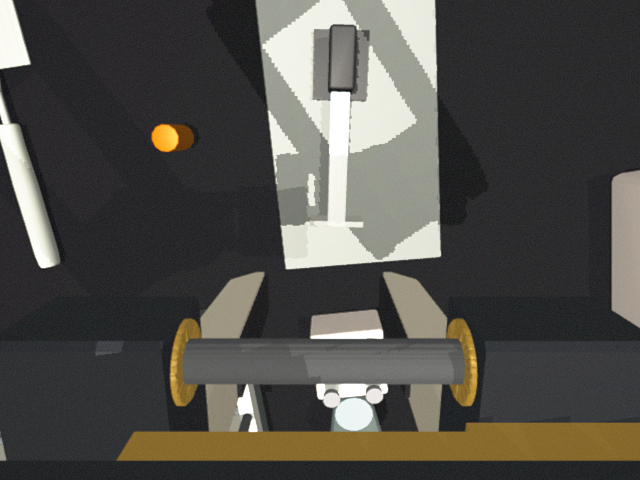

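View pics/cw11.png

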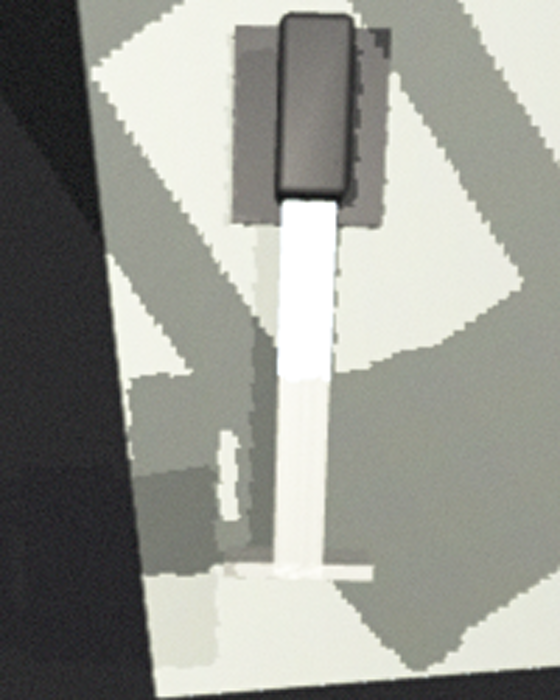

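Run:
```python
from h import *
d=np.load('pics/w11.npz'); c=(d['K'],d['R'],d['t'])
f=lambda x,y:((x+.5)/2.8-.5+230,(y+.5)/2.8-.5+20)
G=[onz(c,*f(*p),.053) for p in [(284,13),(352,15),(348,199),(278,195)]]
for g in G: print(g.round(4))
print('len',np.linalg.norm(G[0]-G[3]),np.linalg.norm(G[1]-G[2]),'w',np.linalg.norm(G[0]-G[1]),np.linalg.norm(G[3]-G[2]))
g=sum(G)/4; print('grip',g)
a=onz(c,*f(308,205),.031);b=onz(c,*f(299,562),.031); print(a,b)
for v in (b-a,G[3]-G[0],G[2]-G[1],b-np.array([g[0],g[1],b[2]])): print('ang',np.degrees(np.arctan2(v[1],v[0])))
print('dist grip to claw',np.linalg.norm((b-g)[:2]))
for p in [(222,566),(373,570)]: print('claw',onz(c,*f(*p),.031).round(4))
for p in [(156,697)]: print('mat corner',onz(c,*f(*p),.003).round(4))
print(onz(c,436,0,.003),onz(c,441,256,.003),onz(c,285,269,.003))
```

```text
[0.3559 0.3262 0.053 ]
[0.3595 0.3451 0.053 ]
[0.4083 0.3369 0.053 ]
[0.4039 0.3169 0.053 ]
len 0.04892641974489832 0.04948684849222774 w 0.019237655457899745 0.02052188847078679
grip [0.38191442 0.33127929 0.053     ]
[0.40644236 0.32612296 0.031     ] [0.51802565 0.30606987 0.031     ]
ang -10.188106674163667
ang -11.002587519891785
ang -9.521738046980772
ang -10.492956216545814
dist grip to claw 0.13842608934837727
claw [0.5153 0.2805 0.031 ]
claw [0.5247 0.33   0.031 ]
mat corner [0.5658 0.2462 0.003 ]
[0.34036773 0.42370387 0.003     ] [0.5777122  0.40561479 0.003     ] [0.5661589 0.2457361 0.003    ]
```

View pics/ct11.png

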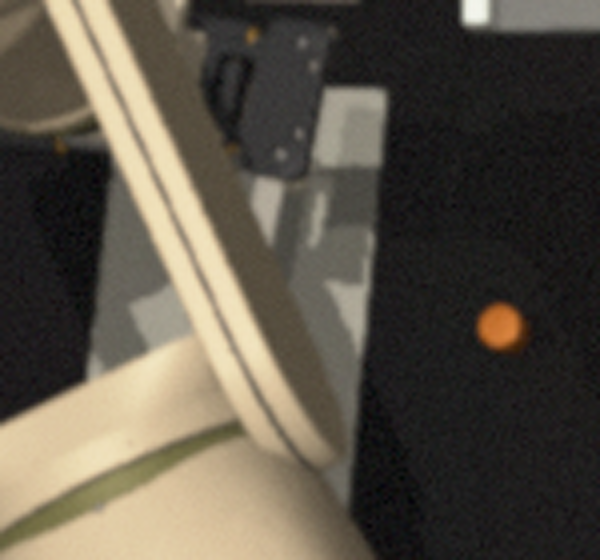

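The hook's grip is at (342,58) with its centre at (0.382,0.331), yaw about -10.3°. Grip size (49×20 mm), claw width (50 mm) and grip-to-claw distance (138 mm) all fit.

Run:
```python
from h import *
go([.3817,.331,.13],79.7)
```

```text
t 11.78 pos [0.5011 0.2974 0.2596] jaw 80.86 ydir [-0.008 -0.003 -1.   ] F [ 0.1 -0.4  0.3] open 0.0465 q [ 0.45  0.08  1.48  0.    1.59 -0.96]
 shift [-0.1222  0.1305  0.0147]
 yaw 0.02 or -3.121
```

carry_out:
  increments:
    - {"linear": [-0.045, 0.0, 0.005], "yaw": 0.01}
    - {"linear": [-0.09, 0.02, 0.01], "yaw": 0.02}
    - {"linear": [-0.122, 0.07, 0.0147], "yaw": 0.02}
    - {"linear": [-0.122, 0.12, 0.0147], "yaw": 0.02}
    - {"linear": [-0.122, 0.12, 0.0147], "yaw": 0.02}

```text
t: 12.4
tool_pos: [0.3792, 0.3284, 0.1364]
orientation: [-1.575, 0.153, -0.13]
force: [-0.7, -0.8, 0.6]
opening: 0.0466
```

carry_out:
  increments:
    - {"linear": [0.0, 0.0, 0.0], "yaw": 0.0}

```text
t: 12.52
tool_pos: [0.3806, 0.3286, 0.1386]
orientation: [-1.574, 0.152, -0.133]
force: [-0.3, 0.4, 0.7]
opening: 0.047
```

Run:
```python
from h import *
go([.3817,.331,.032],79.7)
cv2.imwrite("pics/w12.png",robot.read_camera("wrist"))
```

```text
t 12.53 pos [0.3806 0.3286 0.1386] jaw 79.62 ydir [-0.013 -0.006 -1.   ] F [-0.3  0.4  0.7] open 0.047 q [ 0.61 -0.06  1.85  0.    1.37 -0.78]
 shift [0.0019 0.1066 0.0035]
 yaw -0.001 or 3.14
```

View pics/w12.png

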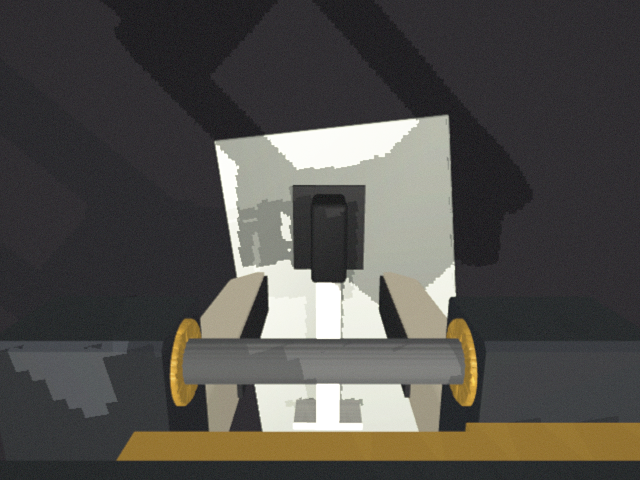

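carry_out:
  increments:
    - {"linear": [0.002, 0.02, 0.0035], "yaw": 0.0}
    - {"linear": [0.002, 0.05, 0.0035], "yaw": 0.0}
    - {"linear": [0.002, 0.08, 0.0035], "yaw": 0.0}
    - {"linear": [0.002, 0.104, 0.0035], "yaw": 0.0}
    - {"linear": [0.002, 0.104, 0.0035], "yaw": 0.0}

```text
t: 13.2
tool_pos: [0.3807, 0.3299, 0.0324]
orientation: [-1.576, 0.155, -0.131]
force: [-0.9, -0.3, -0.5]
opening: 0.0465
```

Run:
```python
from h import *
go([.3817,.331,.032],79.7)
cv2.imwrite("pics/w13.png",robot.read_camera("wrist"))
```

```text
t 13.2 pos [0.3807 0.3299 0.0324] jaw 79.6 ydir [-0.016 -0.009 -1.   ] F [-0.9 -0.3 -0.5] open 0.0465 q [ 0.61  0.08  1.92  0.    1.16 -0.78]
 shift [0.0008 0.0004 0.0013]
 yaw -0.002 or 3.14
```

View pics/w13.png

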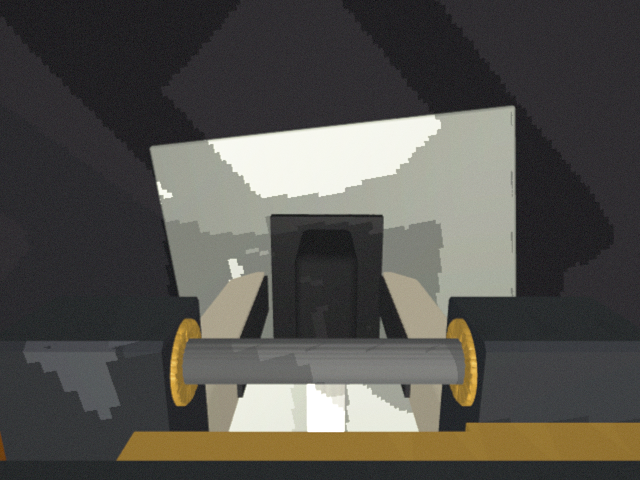

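The grip (297–357 px) lies between the fingers. I'm closing on it.

carry_out:
  increments:
    - {"linear": [0.0008, 0.0, 0.0013], "yaw": 0.0}
    - {"linear": [0.0008, 0.0, 0.0013], "yaw": 0.0}
    - {"linear": [0.0008, 0.0, 0.0013], "yaw": 0.0}
    - {"linear": [0.0008, 0.0, 0.0013], "yaw": 0.0}
  gripper: 0.0
  newtons: 50

```text
t: 13.75
tool_pos: [0.3833, 0.3322, 0.0348]
orientation: [-1.574, 0.152, -0.133]
force: [0.3, -0.2, 5.4]
opening: 0.0216
```

carry_out:
  increments:
    - {"linear": [0.0, -0.01, 0.0], "yaw": 0.0}
    - {"linear": [0.0, -0.03, 0.0], "yaw": 0.0}
    - {"linear": [0.0, -0.06, 0.0], "yaw": 0.0}
    - {"linear": [0.0, -0.09, 0.0], "yaw": 0.0}
    - {"linear": [0.0, -0.1, 0.0], "yaw": 0.0}

```text
t: 14.38
tool_pos: [0.3855, 0.3335, 0.1371]
orientation: [-1.572, 0.15, -0.135]
force: [0.2, 0.7, -1.7]
opening: 0.0218
```

Run:
```python
from h import *
go()
cv2.imwrite("pics/w14.png",robot.read_camera("wrist")); im=robot.read_camera("scene"); crop(im,350,110,510,270,4,"cs14.png")
```

```text
t 14.38 pos [0.3855 0.3335 0.1371] jaw 79.6 ydir [-0.01  -0.005 -1.   ] F [ 0.2  0.7 -1.7] open 0.0218 q [ 0.61 -0.04  1.83  0.    1.36 -0.78]
```

View pics/cs14.png

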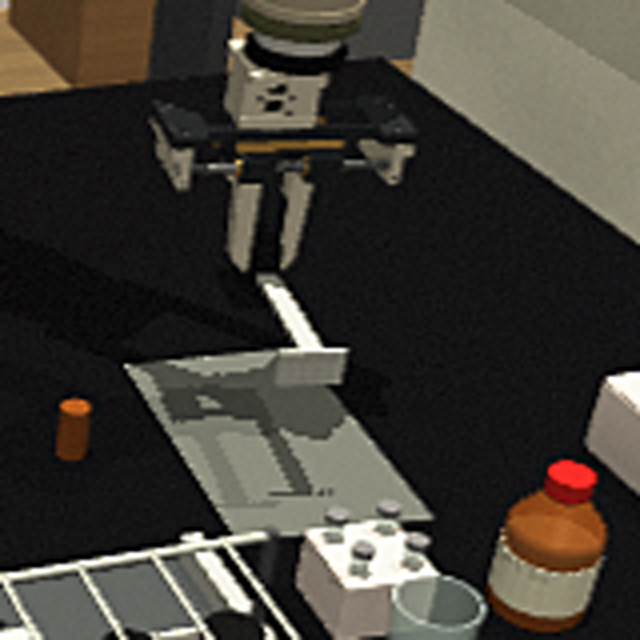

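The hook is in the gripper and level. I'll take it in front of the bay.

Run:
```python
from h import *
go([.4950,.031,.137],88.75)
```

```text
t 14.47 pos [0.3851 0.3332 0.1359] jaw 79.6 ydir [-0.011 -0.005 -1.   ] F [ 0.7  0.  -1.3] open 0.0216 q [ 0.61 -0.04  1.83  0.    1.36 -0.78]
 shift [ 0.1626 -0.0008 -0.2774]
 yaw -0.16 or 2.982
```

carry_out:
  increments:
    - {"linear": [0.025, 0.0, -0.045], "yaw": -0.03}
    - {"linear": [0.05, 0.0, -0.09], "yaw": -0.06}
    - {"linear": [0.078, 0.0, -0.135], "yaw": -0.1}
    - {"linear": [0.105, 0.0, -0.18], "yaw": -0.13}
    - {"linear": [0.133, 0.0, -0.225], "yaw": -0.16}

```text
t: 15.1
tool_pos: [0.4745, 0.0862, 0.1344]
orientation: [-1.576, 0.027, -0.005]
force: [0.9, 1.2, -2.3]
opening: 0.0217
```

Run:
```python
from h import *
go([.4950,.031,.137],88.75)
```

```text
t 15.1 pos [0.4745 0.0862 0.1344] jaw 88.83 ydir [-0.014 -0.005 -1.   ] F [ 0.9  1.2 -2.3] open 0.0217 q [ 0.08 -0.11  1.9  -0.    1.36 -1.47]
 shift [ 0.0215 -0.0026 -0.0548]
 yaw 0.001 or -3.14
```

carry_out:
  increments:
    - {"linear": [0.02, 0.0, -0.05], "yaw": 0.001}
    - {"linear": [0.0215, 0.0, -0.055], "yaw": 0.001}
    - {"linear": [0.0215, 0.015, -0.055], "yaw": 0.001}
    - {"linear": [0.0215, 0.03, -0.055], "yaw": 0.001}
    - {"linear": [0.0215, 0.03, -0.055], "yaw": 0.001}

```text
t: 15.72
tool_pos: [0.4922, 0.0319, 0.1017]
orientation: [-1.576, 0.03, -0.001]
force: [-0.6, 0.3, -1.3]
opening: 0.0218
```

Run:
```python
from h import *
go([.5856,.029,.1025],88.75)
im=robot.read_camera("scene"); crop(im,270,170,470,355,4,"cs15.png"); im=robot.read_camera("top"); crop(im,215,90,375,280,3.1,"ct15.png")
cv2.imwrite("pics/w15.png",robot.read_camera("wrist"))
```

```text
t 15.72 pos [0.4922 0.0319 0.1017] jaw 88.88 ydir [-0.018 -0.005 -1.   ] F [-0.6  0.3 -1.3] open 0.0218 q [-0.03 -0.04  1.9  -0.01  1.3  -1.58]
 shift [ 0.0934 -0.0025 -0.0011]
 yaw 0.002 or -3.139
```

View pics/cs15.png

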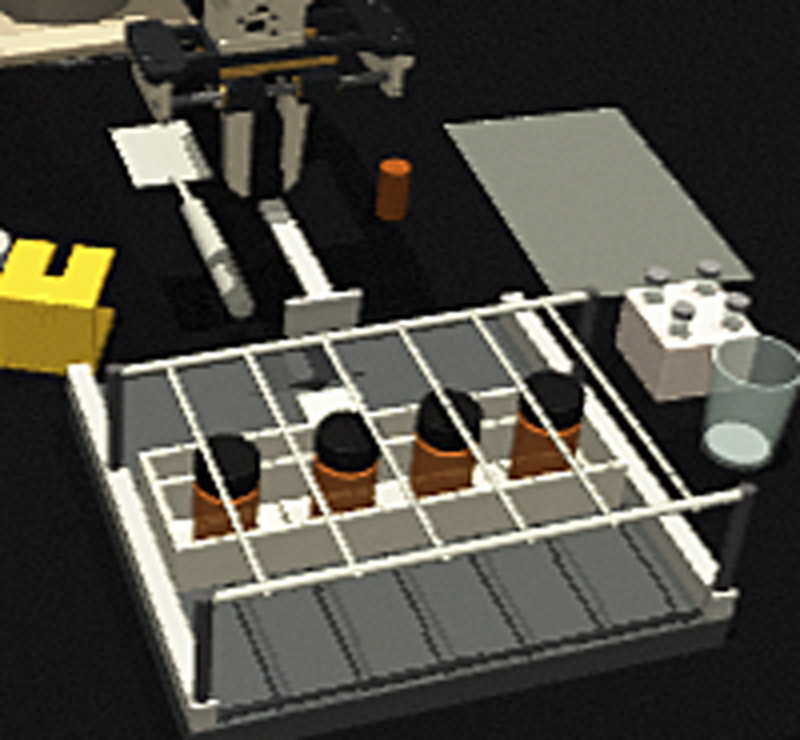

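View pics/ct15.png

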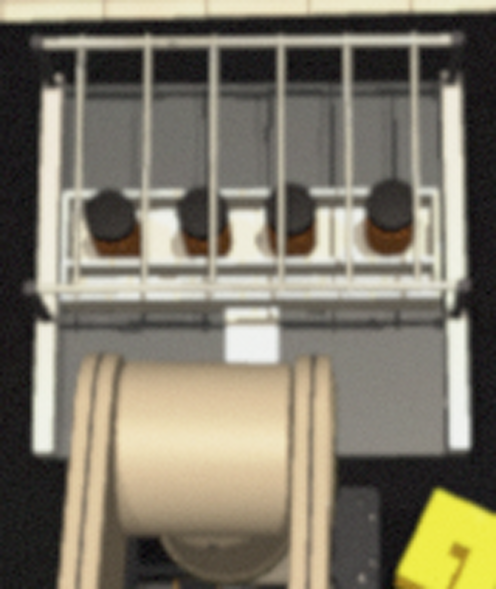

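Run:
```python
from h import *
S=cam('scene')
b=np.array([.4922,.0319,0])+ .1387*np.array([.9998,-.0205,0])
f=lambda p:(np.array(p)-[270,170])*4
for y in (-.025,.025):
  for z in (.069,.091): print(f(proj(S,b+[.005+.0005*0,y,z])).round(0))
# lip line check
for y in (-.1,0,.1): print('lip top outer',f(proj(S,[.7113+.0218*y,.0263+y,.060])).round(0))
```

```text
[286. 338.]
[288. 311.]
[357. 326.]
[359. 299.]
lip top outer [207. 439.]
lip top outer [358. 414.]
lip top outer [503. 389.]
```

The claw hangs level in front of the lip. Its bottom is at about 70 mm and its bar top at about 98 mm, so it passes between the lip (60) and the wires (114). I'll slide it in.

carry_out:
  increments:
    - {"linear": [0.02, -0.0005, 0.0], "yaw": 0.002}
    - {"linear": [0.04, -0.001, 0.0], "yaw": 0.002}
    - {"linear": [0.06, -0.0016, -0.001], "yaw": 0.002}
    - {"linear": [0.06, -0.0016, -0.001], "yaw": 0.002}

```text
t: 16.38
tool_pos: [0.5557, 0.0294, 0.1061]
orientation: [-1.576, 0.026, -0.008]
force: [-0.6, 0.0, -1.6]
opening: 0.0216
```

Run:
```python
from h import *
go([.5856,.029,.1025],88.75)
im=robot.read_camera("scene"); crop(im,270,210,450,340,4.4,"cs16.png")
im=robot.read_camera("wrist"); cv2.imwrite("pics/w16.png",im)
```

```text
t 16.38 pos [0.5557 0.0294 0.1061] jaw 88.75 ydir [-0.012 -0.006 -1.   ] F [-0.6  0.  -1.6] open 0.0216 q [-0.04  0.12  1.73 -0.01  1.31 -1.58]
 shift [0.0299 0.0032 0.0003]
 yaw 0.0 or -3.142
```

View pics/cs16.png

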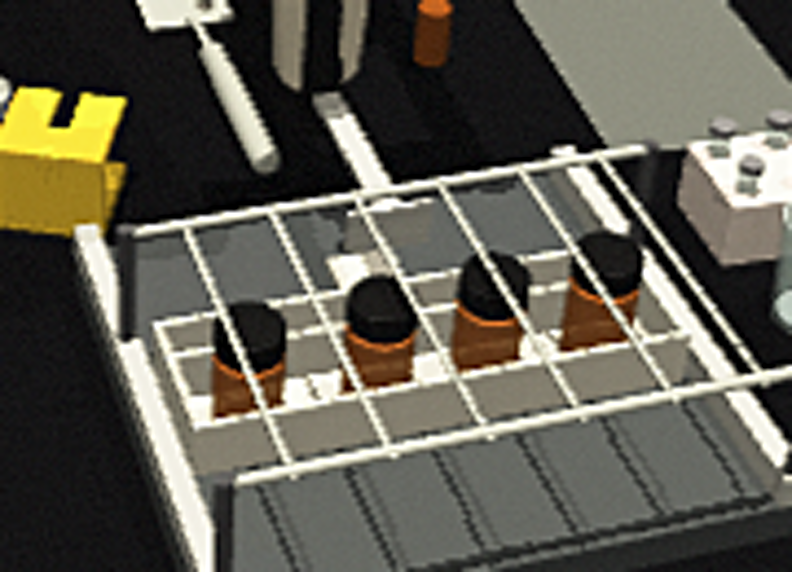

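carry_out:
  increments:
    - {"linear": [0.0, 0.005, 0.0], "yaw": 0.0}
    - {"linear": [0.015, 0.005, 0.0], "yaw": 0.0}
    - {"linear": [0.029, 0.004, 0.0], "yaw": 0.0}
    - {"linear": [0.029, 0.004, 0.0], "yaw": 0.0}
    - {"linear": [0.029, 0.004, 0.0], "yaw": 0.0}

```text
t: 17.1
tool_pos: [0.5822, 0.0289, 0.1007]
orientation: [-1.576, 0.029, -0.006]
force: [0.1, 0.9, -2.5]
opening: 0.022
```

Run:
```python
from h import *
go([.5856,.029,.1025],88.75)
im=robot.read_camera("scene"); crop(im,300,240,430,330,6,"cs17.png")
im=robot.read_camera("top"); crop(im,255,140,345,240,6,"ct17.png")
S=cam('scene')
f=lambda p:(np.array(p)-[300,240])*6
e=np.array([.5963,.0288,0]); ex=np.array([.99976,-.0218,0]); ey=np.array([.0218,.99976,0])
for n,x,z in (('lip in',.119,.06),('crosswall front',.1425,.06),('lip out',.115,.06)):
  print(n,[f(proj(S,e+ex*x+ey*y+[0,0,z])).round(0) for y in (-.05,0,.05)])
s,_=st(); g=s['tool_pos']-[.0013,0,.032]
print('claw bottom inner',[f(proj(S,g+ex*.14+ey*y)).round(0) for y in (-.025,.025)])
```

```text
t 17.1 pos [0.5822 0.0289 0.1007] jaw 88.76 ydir [-0.015 -0.005 -1.   ] F [ 0.1  0.9 -2.5] open 0.022 q [-0.03  0.19  1.65 -0.01  1.31 -1.58]
 shift [ 0.0033 -0.0019  0.0002]
 yaw 0.0 or -3.142
lip in [array([248., 226.]), array([360., 206.]), array([470., 187.])]
crosswall front [array([265., 262.]), array([379., 242.]), array([491., 222.])]
lip out [array([245., 220.]), array([357., 200.]), array([467., 181.])]
claw bottom inner [array([309., 209.]), array([421., 189.])]
```

View pics/cs17.png

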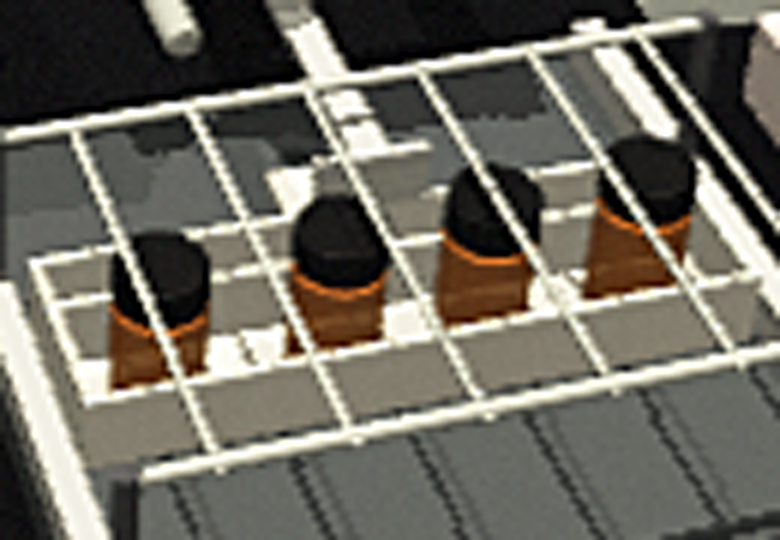

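View pics/ct17.png

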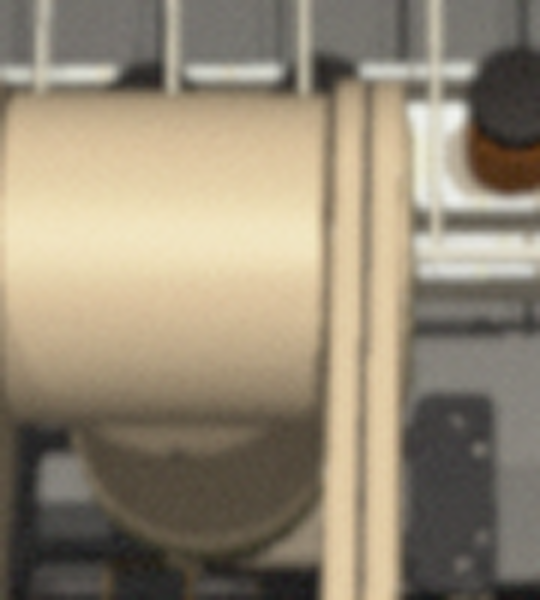

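The claw's back face is at (316–430, 147–193) in the crop, straddling the lip line, with a computed inner face 8 mm behind the lip's middle. I'll go 3 mm further, then lower it into the channel with force checks.

carry_out:
  increments:
    - {"linear": [0.0035, 0.0, 0.0], "yaw": 0.0}
    - {"linear": [0.004, 0.006, 0.0], "yaw": 0.0}
    - {"linear": [0.004, 0.01, 0.0], "yaw": 0.0}
    - {"linear": [0.004, 0.01, 0.0], "yaw": 0.0}

```text
t: 17.7
tool_pos: [0.5856, 0.0287, 0.0899]
orientation: [-1.576, 0.029, -0.005]
force: [-0.6, 0.2, -1.5]
opening: 0.0219
```

Run:
```python
from h import *
go([.5856,.029,.077],88.75)
im=robot.read_camera("scene"); crop(im,300,240,430,330,6,"cs18.png")
```

```text
t 17.7 pos [0.5856 0.0287 0.0899] jaw 88.76 ydir [-0.016 -0.005 -1.   ] F [-0.6  0.2 -1.5] open 0.0219 q [-0.03  0.21  1.65 -0.01  1.29 -1.58]
 shift [0.0002 0.0129 0.0004]
 yaw 0.0 or -3.141
```

View pics/cs18.png

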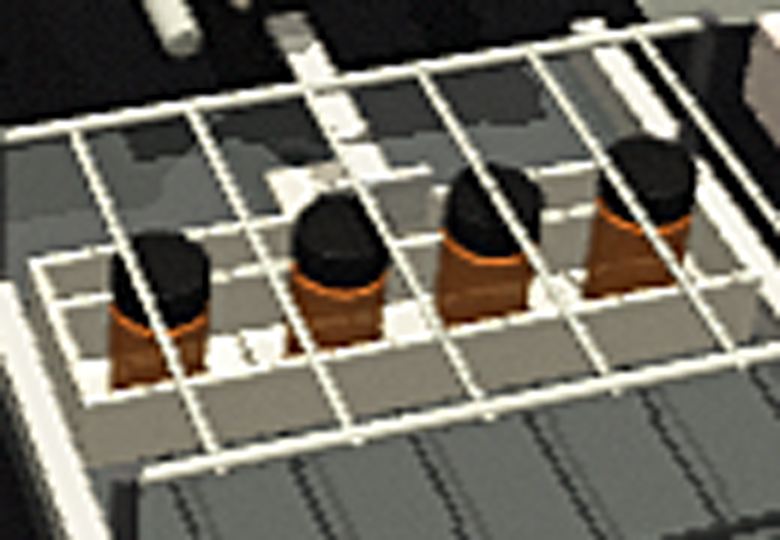

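carry_out:
  increments:
    - {"linear": [0.0, 0.004, 0.0], "yaw": 0.0}
    - {"linear": [0.0, 0.008, 0.0], "yaw": 0.0}
    - {"linear": [0.0, 0.008, 0.0], "yaw": 0.0}

```text
t: 18.12
tool_pos: [0.5853, 0.0287, 0.0816]
orientation: [-1.576, 0.03, -0.004]
force: [-0.3, -0.5, -2.0]
opening: 0.022
```

carry_out:
  increments:
    - {"linear": [0.0, 0.003, 0.0], "yaw": 0.0}
    - {"linear": [0.0, 0.006, 0.0], "yaw": 0.0}
    - {"linear": [0.0, 0.006, 0.0], "yaw": 0.0}

```text
t: 18.5
tool_pos: [0.5849, 0.0286, 0.0752]
orientation: [-1.576, 0.03, -0.004]
force: [0.6, 0.0, -1.4]
opening: 0.0217
```

Run:
```python
from h import *
go([.5856,.029,.077],88.75)
im=robot.read_camera("scene"); crop(im,300,240,430,330,6,"cs19.png")
```

```text
t 18.5 pos [0.5849 0.0286 0.0752] jaw 88.75 ydir [-0.017 -0.005 -1.   ] F [ 0.6  0.  -1.4] open 0.0217 q [-0.03  0.23  1.66 -0.01  1.27 -1.58]
 shift [ 0.0007 -0.0018  0.0004]
 yaw -0.0 or 3.142
```

View pics/cs19.png

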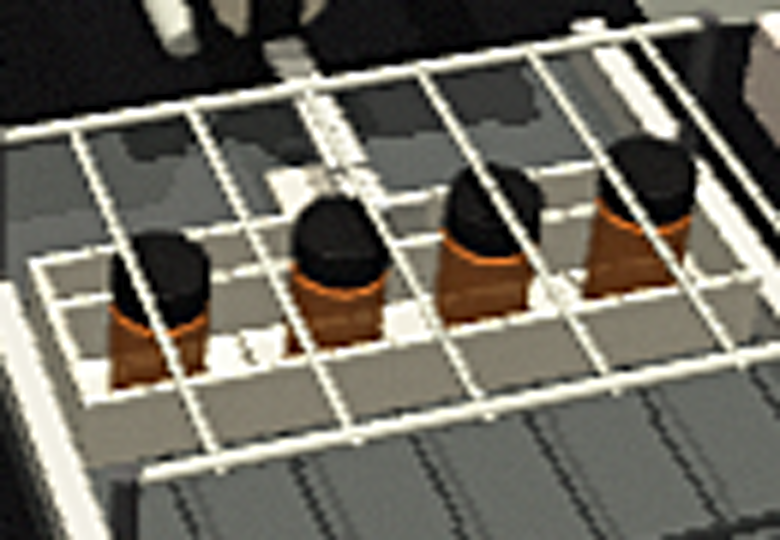

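The claw is down in the channel with no contact force. I'll drag slowly.

carry_out:
  increments:
    - {"linear": [-0.006, 0.0, 0.0], "yaw": 0.0}
    - {"linear": [-0.014, 0.0, 0.0], "yaw": 0.0}
    - {"linear": [-0.024, 0.0004, 0.0], "yaw": 0.0}
    - {"linear": [-0.034, 0.0006, 0.0], "yaw": 0.0}
    - {"linear": [-0.04, 0.0007, 0.0], "yaw": 0.0}

```text
t: 19.18
tool_pos: [0.5448, 0.0295, 0.0758]
orientation: [-1.576, 0.029, -0.005]
force: [5.4, -0.2, -2.9]
opening: 0.0214
```

Run:
```python
from h import *
go([.4536,.0319,.0765],88.75)
im=robot.read_camera("scene"); crop(im,270,210,450,340,4.4,"cs20.png")
```

```text
t 19.18 pos [0.5448 0.0295 0.0758] jaw 88.76 ydir [-0.016 -0.005 -1.   ] F [ 5.4 -0.2 -2.9] open 0.0214 q [-0.04  0.13  1.78 -0.01  1.25 -1.58]
 shift [-0.0912  0.0007  0.0004]
 yaw 0.0 or -3.142
```

View pics/cs20.png

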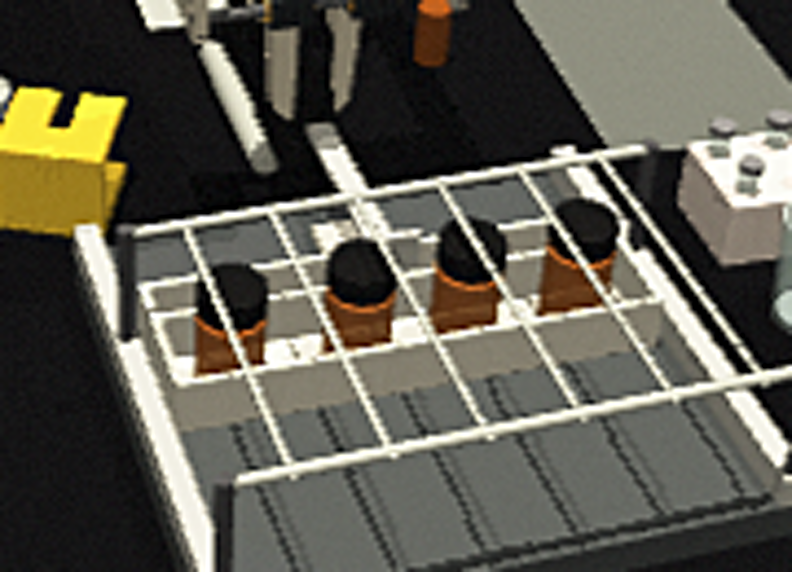

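The tote is following, with a pull of about 5 N. I'll keep dragging.

carry_out:
  increments:
    - {"linear": [-0.008, 0.0, 0.0], "yaw": 0.0}
    - {"linear": [-0.02, 0.0003, 0.0], "yaw": 0.0}
    - {"linear": [-0.032, 0.0005, 0.0], "yaw": 0.0}
    - {"linear": [-0.044, 0.0007, 0.0], "yaw": 0.0}
    - {"linear": [-0.05, 0.0008, 0.0], "yaw": 0.0}

```text
t: 19.85
tool_pos: [0.4937, 0.0307, 0.0758]
orientation: [-1.576, 0.03, -0.004]
force: [5.0, -0.1, -3.1]
opening: 0.0218
```

Run:
```python
from h import *
go([.4536,.0319,.0765],88.75)
```

```text
t 19.85 pos [0.4937 0.0307 0.0758] jaw 88.76 ydir [-0.016 -0.005 -1.   ] F [ 5.  -0.1 -3.1] open 0.0218 q [-0.04 -0.01  1.92 -0.01  1.25 -1.58]
 shift [-0.0401 -0.      0.0004]
 yaw 0.0 or -3.141
```

carry_out:
  increments:
    - {"linear": [-0.01, 0.0, 0.0], "yaw": 0.0}
    - {"linear": [-0.02, 0.0, 0.0], "yaw": 0.0}
    - {"linear": [-0.03, 0.0, 0.0], "yaw": 0.0}
    - {"linear": [-0.036, 0.0, 0.0], "yaw": 0.0}
    - {"linear": [-0.036, 0.0, 0.0], "yaw": 0.0}

```text
t: 20.48
tool_pos: [0.4567, 0.0315, 0.0762]
orientation: [-1.576, 0.031, -0.003]
force: [0.1, -0.4, -1.5]
opening: 0.0213
```

Run:
```python
from h import *
go([.4536,.0319,.0765],88.75)
im=robot.read_camera("scene"); crop(im,270,190,450,340,4.4,"cs21.png")
im=robot.read_camera("top"); crop(im,215,90,375,290,3,"ct21.png")
S=cam('scene');f=lambda p:(np.array(p)-[270,190])*4.4
e=np.array([.5963,.0288,0]); ex=np.array([.99976,-.0218,0]); ey=np.array([.0218,.99976,0])
for x in (-.02,0,.02): print(x,[f(proj(S,e+ex*x+ey*y+[0,0,.06])).round(0) for y in (-.143,.1,.143)])
```

```text
t 20.48 pos [0.4567 0.0315 0.0762] jaw 88.76 ydir [-0.018 -0.005 -1.   ] F [ 0.1 -0.4 -1.5] open 0.0213 q [-0.04 -0.11  2.02 -0.01  1.25 -1.59]
 shift [-0.0031 -0.0003  0.0003]
 yaw 0.0 or -3.141
-0.02 [array([100., 266.]), array([469., 210.]), array([530., 200.])]
0 [array([107., 286.]), array([480., 228.]), array([543., 218.])]
0.02 [array([115., 306.]), array([492., 246.]), array([555., 236.])]
```

View pics/cs21.png

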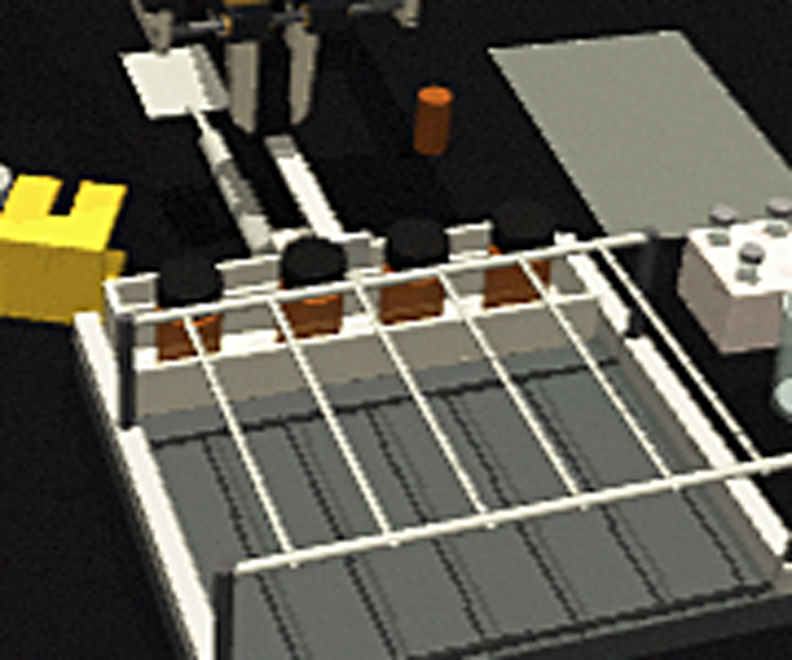

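View pics/ct21.png

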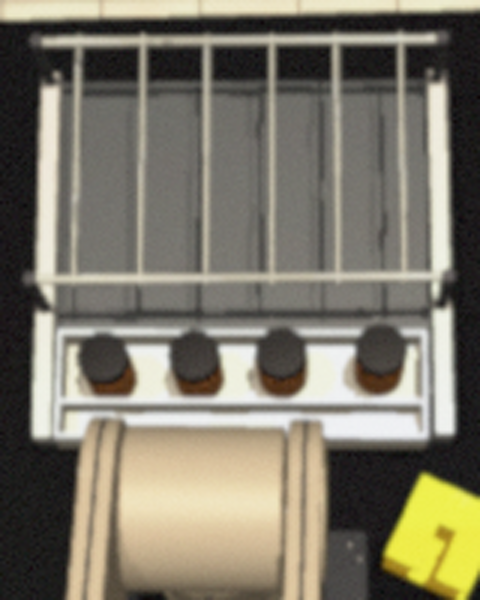

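The tote's lip now lies along the deck's front edge: left corner at (107,285), where projection for 0 mm gives (107,286). I'll unload the claw, lift out and return the hook to the mat.

carry_out:
  increments:
    - {"linear": [0.005, 0.0, 0.0], "yaw": 0.0}
    - {"linear": [0.006, 0.0, 0.0], "yaw": 0.0}
    - {"linear": [0.006, -0.015, 0.0], "yaw": 0.0}
    - {"linear": [0.006, -0.035, 0.0], "yaw": 0.0}
    - {"linear": [0.006, -0.05, 0.0], "yaw": 0.0}

```text
t: 21.2
tool_pos: [0.4646, 0.0316, 0.128]
orientation: [-1.576, 0.029, -0.005]
force: [-0.8, 0.3, -1.3]
opening: 0.022
```

carry_out:
  increments:
    - {"linear": [0.0, -0.01, 0.0], "yaw": 0.0}
    - {"linear": [0.0, -0.02, 0.0], "yaw": 0.0}
    - {"linear": [0.0, -0.02, 0.0], "yaw": 0.0}

```text
t: 21.58
tool_pos: [0.4654, 0.0317, 0.1488]
orientation: [-1.576, 0.028, -0.006]
force: [0.5, 0.9, -1.9]
opening: 0.0215
```

Run:
```python
from h import *
go([.3833,.3322,.14],79.6)
im=robot.read_camera("scene"); crop(im,270,170,450,340,4.4,"cs22.png")
```

```text
t 21.57 pos [0.4654 0.0317 0.1488] jaw 88.76 ydir [-0.014 -0.005 -1.   ] F [ 0.5  0.9 -1.9] open 0.0215 q [-0.04 -0.17  1.93 -0.01  1.4  -1.59]
 shift [-0.0885  0.0083  0.2987]
 yaw 0.16 or -2.982
```

View pics/cs22.png

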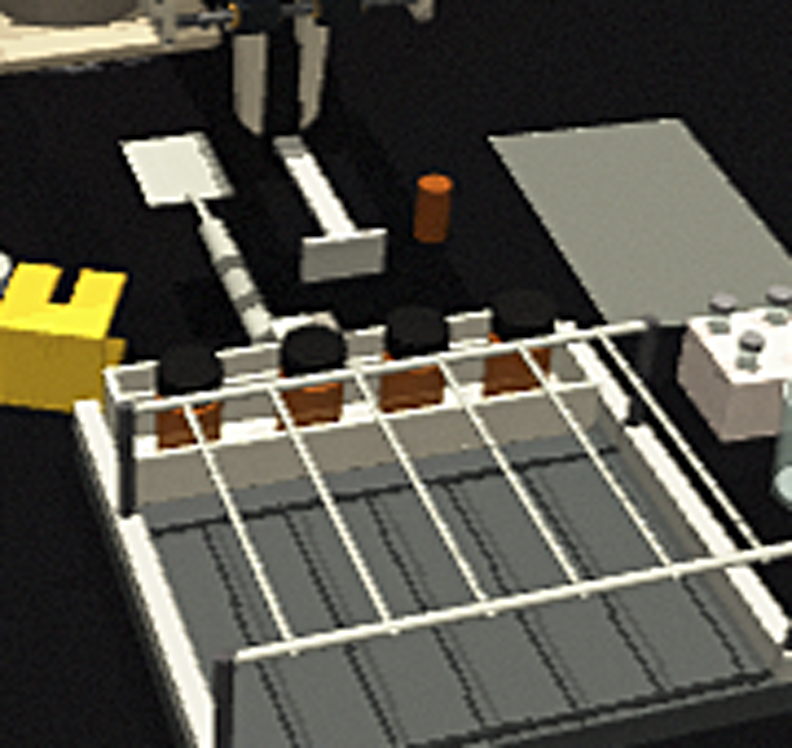

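The hook is free and the tote stayed put. I'll carry the hook back to the mat.

carry_out:
  increments:
    - {"linear": [-0.013, 0.0, 0.045], "yaw": 0.03}
    - {"linear": [-0.027, 0.002, 0.09], "yaw": 0.06}
    - {"linear": [-0.04, 0.004, 0.135], "yaw": 0.09}
    - {"linear": [-0.053, 0.006, 0.18], "yaw": 0.12}
    - {"linear": [-0.067, 0.008, 0.225], "yaw": 0.16}

```text
t: 22.25
tool_pos: [0.4017, 0.2592, 0.1389]
orientation: [-1.573, 0.156, -0.131]
force: [0.3, 0.3, -2.0]
opening: 0.0218
```

Run:
```python
from h import *
go([.3833,.3322,.10],79.6)
```

```text
t 22.25 pos [0.4017 0.2592 0.1389] jaw 79.53 ydir [-0.016 -0.006 -1.   ] F [ 0.3  0.3 -2. ] open 0.0218 q [ 0.46 -0.13  1.91  0.    1.38 -0.92]
 shift [-0.0308  0.0388  0.0687]
 yaw -0.001 or 3.14
```

carry_out:
  increments:
    - {"linear": [-0.018, 0.0, 0.04], "yaw": 0.0}
    - {"linear": [-0.031, 0.01, 0.069], "yaw": 0.0}
    - {"linear": [-0.031, 0.03, 0.069], "yaw": 0.0}
    - {"linear": [-0.031, 0.0388, 0.069], "yaw": 0.0}
    - {"linear": [-0.031, 0.0388, 0.069], "yaw": 0.0}

```text
t: 22.88
tool_pos: [0.3824, 0.3316, 0.0988]
orientation: [-1.575, 0.158, -0.13]
force: [-0.3, 0.6, -0.9]
opening: 0.0217
```

Run:
```python
from h import *
go([.3833,.3322,.038],79.6)
cv2.imwrite("pics/w23.png",robot.read_camera("wrist"))
```

```text
t 22.88 pos [0.3824 0.3316 0.0988] jaw 79.5 ydir [-0.019 -0.007 -1.   ] F [-0.3  0.6 -0.9] open 0.0217 q [ 0.61 -0.    1.87  0.    1.3  -0.78]
 shift [0.0018 0.0607 0.0014]
 yaw -0.002 or 3.14
```

View pics/w23.png

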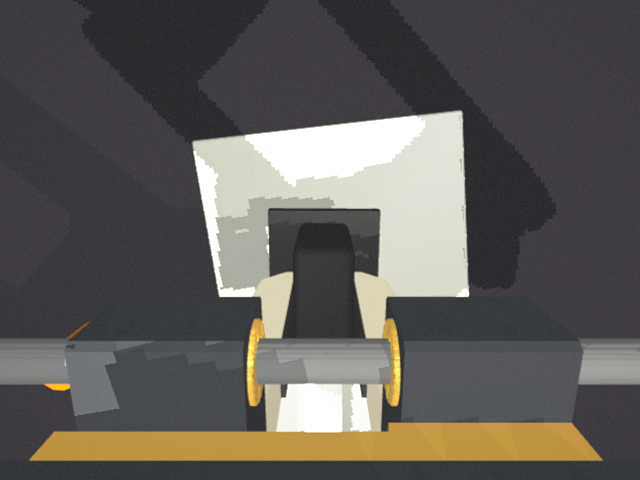

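carry_out:
  increments:
    - {"linear": [0.001, 0.02, 0.001], "yaw": 0.0}
    - {"linear": [0.001, 0.04, 0.001], "yaw": 0.0}
    - {"linear": [0.001, 0.055, 0.001], "yaw": 0.0}
    - {"linear": [0.001, 0.06, 0.001], "yaw": 0.0}
    - {"linear": [0.001, 0.06, 0.001], "yaw": 0.0}

```text
t: 23.55
tool_pos: [0.3834, 0.3323, 0.0399]
orientation: [-1.574, 0.158, -0.131]
force: [-0.6, 0.5, -1.0]
opening: 0.0218
```

Run:
```python
from h import *
go([.3833,.3322,.0348],79.6)
```

```text
t 23.55 pos [0.3834 0.3323 0.0399] jaw 79.47 ydir [-0.017 -0.006 -1.   ] F [-0.6  0.5 -1. ] open 0.0218 q [ 0.61  0.08  1.9   0.    1.18 -0.78]
 shift [ 0.      0.0051 -0.0001]
 yaw -0.002 or 3.139
```

carry_out:
  increments:
    - {"linear": [0.0, 0.0025, 0.0], "yaw": 0.0}
    - {"linear": [0.0, 0.004, 0.0], "yaw": 0.0}
    - {"linear": [0.0, 0.004, 0.0], "yaw": 0.0}

```text
t: 23.92
tool_pos: [0.3833, 0.3324, 0.036]
orientation: [-1.574, 0.157, -0.131]
force: [-0.2, 0.0, -2.2]
opening: 0.0214
```

carry_out:
  increments:
    - {"linear": [0.0, 0.001, 0.0], "yaw": 0.0}
    - {"linear": [0.0, 0.0015, 0.0], "yaw": 0.0}
    - {"linear": [0.0, 0.0015, 0.0], "yaw": 0.0}

```text
t: 24.3
tool_pos: [0.3835, 0.3325, 0.0348]
orientation: [-1.574, 0.157, -0.132]
force: [-1.3, -0.2, 3.0]
opening: 0.0216
```

Run:
```python
from h import *
go([.3833,.3322,.0348],79.6)
```

```text
t 24.3 pos [0.3835 0.3325 0.0348] jaw 79.48 ydir [-0.017 -0.006 -1.   ] F [-1.3 -0.2  3. ] open 0.0216 q [ 0.61  0.08  1.91  0.01  1.17 -0.78]
 shift [-0.0001  0.     -0.0003]
 yaw -0.002 or 3.139
```

Contact at the expected height (3 N). I'll release and lift.

carry_out:
  increments:
    - {"linear": [0.0, 0.0, 0.0], "yaw": 0.0}
    - {"linear": [0.0, 0.0, 0.0], "yaw": 0.0}
    - {"linear": [0.0, 0.0, 0.0], "yaw": 0.0}
  gripper: 0.5

```text
t: 24.68
tool_pos: [0.3835, 0.3325, 0.0349]
orientation: [-1.573, 0.157, -0.132]
force: [0.1, -0.7, 1.0]
opening: 0.045
```

carry_out:
  increments:
    - {"linear": [0.0, -0.02, 0.0], "yaw": 0.0}
    - {"linear": [0.0, -0.06, 0.0], "yaw": 0.0}
    - {"linear": [0.0, -0.11, 0.0], "yaw": 0.0}
    - {"linear": [0.0, -0.16, 0.0], "yaw": 0.0}
    - {"linear": [0.0, -0.2, 0.0], "yaw": 0.0}

```text
t: 25.3
tool_pos: [0.3872, 0.3339, 0.2373]
orientation: [-1.572, 0.156, -0.133]
force: [0.1, 0.7, -1.0]
opening: 0.0464
```

Run:
```python
from h import *
go([.665,.03,.26],88.75)
cv2.imwrite("pics/w24.png",robot.read_camera("wrist"))
```

```text
t 25.3 pos [0.3872 0.3339 0.2373] jaw 79.47 ydir [-0.015 -0.005 -1.   ] F [ 0.1  0.7 -1. ] open 0.0464 q [ 0.61 -0.1   1.7   0.    1.56 -0.78]
 shift [ 0.3283 -0.0254 -0.2482]
 yaw -0.162 or 2.98
```

View pics/w24.png

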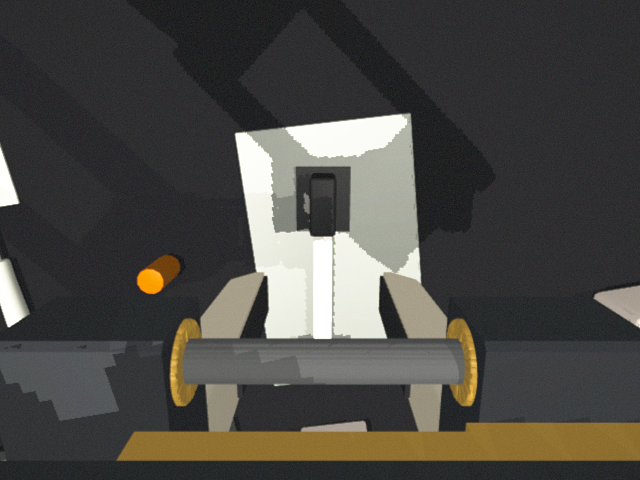

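The hook stands on the mat, with its grip at (322,205). Next I'll look at the jars from above.

Run:
```python
from h import *
go([.70,.028,.27],88.75)
```

```text
t 25.35 pos [0.3891 0.3352 0.2431] jaw 79.47 ydir [-0.009 -0.001 -1.   ] F [1.1 0.6 4.4] open 0.0465 q [ 0.61 -0.1   1.69  0.    1.56 -0.78]
 shift [ 0.3616 -0.0294 -0.2453]
 yaw -0.162 or 2.98
```

carry_out:
  increments:
    - {"linear": [0.045, -0.01, -0.03], "yaw": -0.04}
    - {"linear": [0.09, -0.02, -0.06], "yaw": -0.08}
    - {"linear": [0.135, -0.03, -0.095], "yaw": -0.12}
    - {"linear": [0.18, -0.035, -0.13], "yaw": -0.16}
    - {"linear": [0.225, -0.035, -0.16], "yaw": -0.162}

```text
t: 25.98
tool_pos: [0.5828, 0.1352, 0.277]
orientation: [-1.571, 0.023, -0.011]
force: [0.7, 0.3, -0.9]
opening: 0.0469
```

Run:
```python
from h import *
go([.70,.028,.27],88.75)
```

```text
t 25.98 pos [0.5828 0.1352 0.277 ] jaw 88.77 ydir [-0.008 -0.    -1.   ] F [ 0.7  0.3 -0.9] open 0.0469 q [ 0.14  0.12  1.41  0.    1.62 -1.41]
 shift [ 0.1196  0.0062 -0.1047]
 yaw 0.0 or -3.141
```

carry_out:
  increments:
    - {"linear": [0.04, 0.002, -0.035], "yaw": 0.0}
    - {"linear": [0.08, 0.004, -0.07], "yaw": 0.0}
    - {"linear": [0.12, 0.006, -0.105], "yaw": 0.0}
    - {"linear": [0.12, 0.006, -0.105], "yaw": 0.0}
    - {"linear": [0.12, 0.006, -0.105], "yaw": 0.0}

```text
t: 26.6
tool_pos: [0.7002, 0.0278, 0.2694]
orientation: [-1.571, 0.024, -0.01]
force: [-0.2, 0.5, 0.1]
opening: 0.0463
```

Run:
```python
from h import *
go()
c=cam('wrist'); np.savez('pics/w25.npz',K=c[0],R=c[1],t=c[2]); im=robot.read_camera("wrist");cv2.imwrite("pics/w25.png",im); crop(im,120,90,520,270,2,"cw25.png")
```

```text
t 26.6 pos [0.7002 0.0278 0.2694] jaw 88.75 ydir [-0.009 -0.    -1.   ] F [-0.2  0.5  0.1] open 0.0463 q [-0.03  0.41  1.09 -0.    1.66 -1.58]
```

View pics/w25.png

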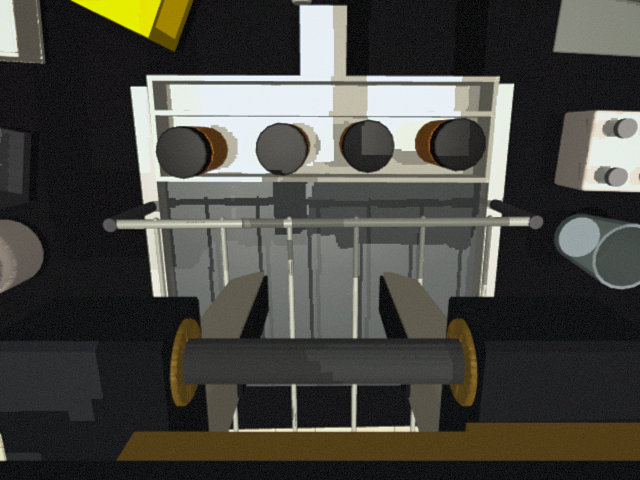

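View pics/cw25.png

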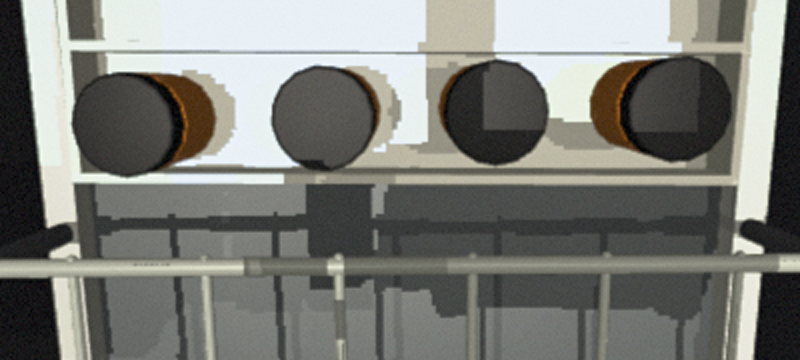

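Run:
```python
from h import *
d=np.load('pics/w25.npz'); c=(d['K'],d['R'],d['t'])
e=np.array([.5963,.0288,0]); ex=np.array([.99976,-.0218,0]); ey=np.array([.0218,.99976,0])
for n,p,r in (('j3',(126,124),51.5),('j2',(324,118),51.5),('j1',(496,112),51.5),('j0',(678,109),51.5)):
    u,v=(p[0]+.5)/2-.5+120,(p[1]+.5)/2-.5+90
    X=onz(c,u,v,.102); X2=onz(c,u+r/2,v,.102); print(n,X.round(4),'r',np.linalg.norm(X-X2).round(4),'bay',((X-e)@ex).round(4),((X-e)@ey).round(4))
for p in [(148,77),(499,77)]:
    X=onz(c,*p,.06); print('lip outer',X.round(4),'bay',((X-e)@ex).round(4),((X-e)@ey).round(4))
T=cam('top'); im=robot.read_camera('top'); crop(im,215,90,375,250,4,'ct25.png')
```

```text
j3 [ 0.6472 -0.0774  0.102 ] r 0.0195 bay 0.0532 -0.1051
j2 [ 0.6467 -0.0024  0.102 ] r 0.0195 bay 0.051 -0.03
j1 [0.646  0.0627 0.102 ] r 0.0194 bay 0.0489 0.0349
j0 [0.6465 0.1313 0.102 ] r 0.0194 bay 0.0479 0.1036
lip outer [ 0.588  -0.1135  0.06  ] bay -0.0052 -0.1424
lip outer [0.5947 0.1747 0.06  ] bay -0.0048 0.1458
```

All four cap tops have radius 19.5 mm at z=0.102, which fits 40 mm jars. The lip's middle is 3 mm in front of the edge, in tolerance. I'll start with the jar at (186,151), nearest the tray.

Run:
```python
from h import *
go([.6472,-.0774,.16],88.75)
```

```text
t 26.7 pos [0.7    0.0287 0.2708] jaw 88.83 ydir [-0.007 -0.    -1.   ] F [-0.3 -0.3  0.9] open 0.0463 q [-0.03  0.4   1.09 -0.    1.66 -1.58]
 shift [-0.0499  0.1112 -0.1071]
 yaw 0.001 or -3.14
```

carry_out:
  increments:
    - {"linear": [-0.025, 0.01, -0.05], "yaw": 0.0}
    - {"linear": [-0.05, 0.03, -0.1], "yaw": 0.0}
    - {"linear": [-0.051, 0.07, -0.105], "yaw": 0.0}
    - {"linear": [-0.051, 0.105, -0.105], "yaw": 0.0}
    - {"linear": [-0.051, 0.105, -0.105], "yaw": 0.0}
  gripper: 0.55
  newtons: 25

```text
t: 27.32
tool_pos: [0.6436, -0.0739, 0.1636]
orientation: [-1.57, 0.025, -0.005]
force: [-0.6, 0.8, -0.2]
opening: 0.0512
```

Run:
```python
from h import *
go([.6472,-.0774,.076],88.75)
c=cam('wrist'); im=robot.read_camera("wrist");cv2.imwrite("pics/w26.png",im); print(proj(c,[.6472,-.0774,.102]))
```

```text
t 27.32 pos [ 0.6436 -0.0739  0.1636] jaw 88.89 ydir [-0.012  0.001 -1.   ] F [-0.6  0.8 -0.2] open 0.0512 q [-0.19  0.3   1.4  -0.    1.44 -1.74]
 shift [ 0.0047  0.0875 -0.0035]
 yaw 0.003 or -3.139
[316.8909555  262.92609558]
```

View pics/w26.png

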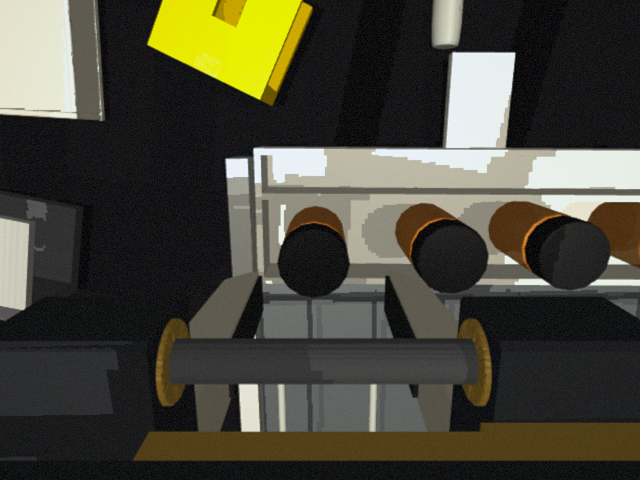

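The cap is at (314,260), about 1 mm from the projected point and between the fingers' lines. I'll go down over it.

carry_out:
  increments:
    - {"linear": [0.004, 0.0, -0.0045], "yaw": 0.0}
    - {"linear": [0.0045, 0.03, -0.0045], "yaw": 0.0}
    - {"linear": [0.0045, 0.06, -0.0045], "yaw": 0.0}
    - {"linear": [0.0045, 0.086, -0.0045], "yaw": 0.0}
    - {"linear": [0.0045, 0.086, -0.0045], "yaw": 0.0}

```text
t: 28.0
tool_pos: [0.6484, -0.0784, 0.0796]
orientation: [-1.57, 0.023, -0.006]
force: [0.1, -0.3, 0.4]
opening: 0.0512
```

Run:
```python
from h import *
go([.6472,-.0785,.076],88.75)
cv2.imwrite("pics/w27.png",robot.read_camera("wrist"))
```

```text
t 28.0 pos [ 0.6484 -0.0784  0.0796] jaw 88.93 ydir [-0.01   0.001 -1.   ] F [ 0.1 -0.3  0.4] open 0.0512 q [-0.2   0.39  1.46 -0.    1.3  -1.75]
 shift [-0.0012  0.0036 -0.0001]
 yaw 0.003 or -3.138
```

View pics/w27.png

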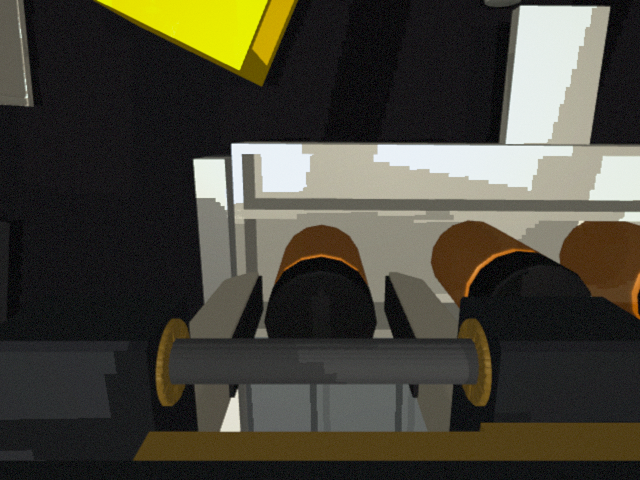

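The jar is centred between the fingers (268–377). I'm gripping it.

carry_out:
  increments:
    - {"linear": [-0.001, 0.003, 0.0], "yaw": 0.0}
    - {"linear": [-0.001, 0.0035, 0.0], "yaw": 0.0}
    - {"linear": [-0.001, 0.0035, 0.0], "yaw": 0.0}
    - {"linear": [-0.001, 0.0035, 0.0], "yaw": 0.0}
  gripper: 0.0
  newtons: 25

```text
t: 28.55
tool_pos: [0.65, -0.0789, 0.0802]
orientation: [-1.571, 0.018, -0.011]
force: [-0.8, 0.5, 5.2]
opening: 0.0396
```

carry_out:
  increments:
    - {"linear": [0.0, -0.015, 0.0], "yaw": 0.0}
    - {"linear": [0.0, -0.04, 0.0], "yaw": 0.0}
    - {"linear": [0.0, -0.07, 0.0], "yaw": 0.0}
    - {"linear": [0.0, -0.09, 0.0], "yaw": 0.0}
    - {"linear": [0.0, -0.09, 0.0], "yaw": 0.0}

```text
t: 29.18
tool_pos: [0.6519, -0.0791, 0.1732]
orientation: [-1.572, 0.015, -0.015]
force: [-0.3, -0.7, -1.0]
opening: 0.0393
```

Run:
```python
from h import *
tc=np.array([.428,-.3037,0]); ya=np.radians(-4.5); tx=np.array([np.cos(ya),np.sin(ya),0]); ty=np.array([-np.sin(ya),np.cos(ya),0])
print([ (tc+tx*x).round(4) for x in (-.085,-.028,.028,.085)])
P=tc+tx*(-.085); go([P[0],P[1],.15],86)
cv2.imwrite("pics/w28.png",robot.read_camera("wrist"))
```

```text
[array([ 0.3433, -0.297 ,  0.    ]), array([ 0.4001, -0.3015,  0.    ]), array([ 0.4559, -0.3059,  0.    ]), array([ 0.5127, -0.3104,  0.    ])]
t 29.18 pos [ 0.6519 -0.0791  0.1732] jaw 88.93 ydir [ 0.    -0.002 -1.   ] F [-0.3 -0.7 -1. ] open 0.0393 q [-0.2   0.31  1.38 -0.    1.45 -1.75]
 shift [-0.3045  0.0235 -0.2236]
 yaw 0.051 or -3.091
```

View pics/w28.png

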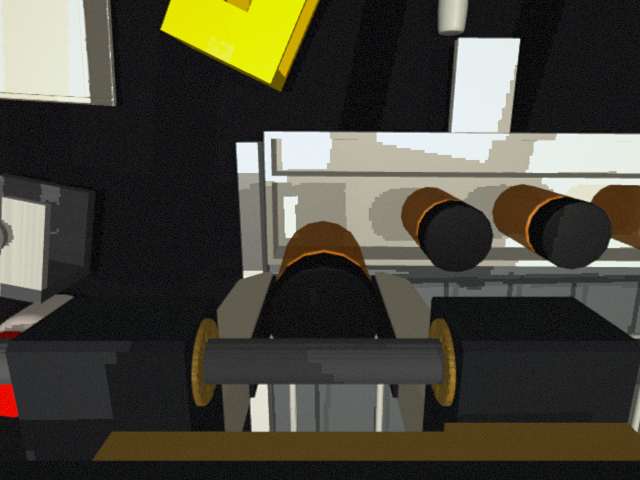

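The jar is out, held at 39 mm. I'll carry it to the near end of the tray.

carry_out:
  increments:
    - {"linear": [-0.048, 0.0, -0.035], "yaw": 0.01}
    - {"linear": [-0.096, 0.0, -0.07], "yaw": 0.02}
    - {"linear": [-0.144, 0.0, -0.105], "yaw": 0.03}
    - {"linear": [-0.192, 0.0, -0.14], "yaw": 0.04}
    - {"linear": [-0.24, 0.01, -0.176], "yaw": 0.05}

```text
t: 29.85
tool_pos: [0.4057, -0.251, 0.1609]
orientation: [-1.571, 0.056, -0.051]
force: [-0.4, -1.5, -0.8]
opening: 0.0394
```

carry_out:
  increments:
    - {"linear": [-0.04, 0.005, -0.03], "yaw": 0.0}
    - {"linear": [-0.064, 0.013, -0.047], "yaw": 0.0}
    - {"linear": [-0.064, 0.013, -0.047], "yaw": 0.0}
    - {"linear": [-0.064, 0.013, -0.047], "yaw": 0.0}

```text
t: 30.35
tool_pos: [0.3386, -0.2929, 0.1475]
orientation: [-1.57, 0.057, -0.051]
force: [0.7, 0.2, -0.6]
opening: 0.0394
```

Run:
```python
from h import *
go([.3433,-.297,.058],86)
c=cam('wrist'); np.savez('pics/w29.npz',K=c[0],R=c[1],t=c[2]); cv2.imwrite("pics/w29.png",robot.read_camera("wrist"))
t=robot.read_camera("top"); crop(t,380,220,500,380,4,"ct29.png")
```

```text
t 30.35 pos [ 0.3386 -0.2929  0.1475] jaw 86.05 ydir [-0.004  0.    -1.   ] F [ 0.7  0.2 -0.6] open 0.0394 q [-0.83 -0.24  1.99 -0.    1.39 -2.33]
 shift [ 0.0053  0.0895 -0.0037]
 yaw 0.001 or -3.141
```

View pics/w29.png

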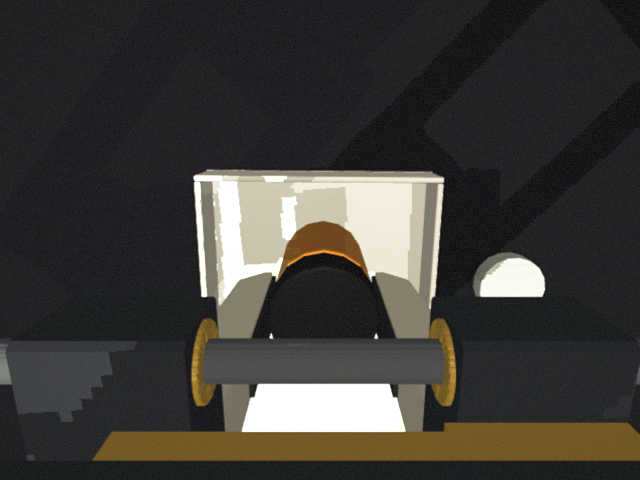

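View pics/ct29.png

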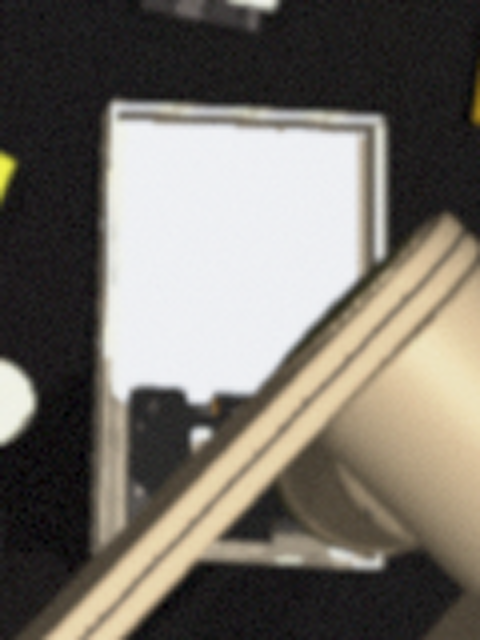

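Run:
```python
from h import *
d=np.load('pics/w29.npz'); c=(d['K'],d['R'],d['t'])
for p in [(194,172),(443,173),(201,181),(436,182)]: print(onz(c,*p,.036).round(4))
T=cam('top')
for p in [(108,102),(386,118),(382,568),(93,562)]: print('top',onz(T,(p[0]+.5)/4-.5+380,(p[1]+.5)/4-.5+220,.036).round(4))
```

```text
[ 0.2929 -0.3718  0.036 ]
[ 0.3047 -0.2143  0.036 ]
[ 0.2989 -0.3682  0.036 ]
[ 0.3101 -0.2188  0.036 ]
top [ 0.5656 -0.231   0.036 ]
top [ 0.5524 -0.3936  0.036 ]
top [ 0.2938 -0.3715  0.036 ]
top [ 0.3007 -0.2087  0.036 ]
```

The tray's pose is confirmed, centre about (0.428,-0.303). I'll lower the jar.

carry_out:
  increments:
    - {"linear": [0.005, 0.03, -0.0037], "yaw": 0.0}
    - {"linear": [0.005, 0.06, -0.0037], "yaw": 0.0}
    - {"linear": [0.005, 0.082, -0.0037], "yaw": 0.0}
    - {"linear": [0.005, 0.087, -0.0037], "yaw": 0.0}
    - {"linear": [0.005, 0.087, -0.0037], "yaw": 0.0}

```text
t: 31.08
tool_pos: [0.3443, -0.2968, 0.0614]
orientation: [-1.571, 0.055, -0.05]
force: [0.2, -0.7, -0.7]
opening: 0.0398
```

Run:
```python
from h import *
go([.3433,-.297,.056],86)
```

```text
t 31.07 pos [ 0.3443 -0.2968  0.0614] jaw 86.19 ydir [-0.003 -0.    -1.   ] F [ 0.2 -0.7 -0.7] open 0.0398 q [-0.82 -0.12  2.05 -0.    1.21 -2.33]
 shift [-0.001   0.0054 -0.0003]
 yaw 0.003 or -3.138
```

carry_out:
  increments:
    - {"linear": [-0.001, 0.002, 0.0], "yaw": 0.0}
    - {"linear": [-0.001, 0.004, 0.0], "yaw": 0.0}
    - {"linear": [-0.001, 0.004, 0.0], "yaw": 0.0}

```text
t: 31.45
tool_pos: [0.3434, -0.2968, 0.0576]
orientation: [-1.571, 0.055, -0.05]
force: [-0.0, 1.4, -1.4]
opening: 0.0394
```

carry_out:
  increments:
    - {"linear": [0.0, 0.001, 0.0], "yaw": 0.0}
    - {"linear": [0.0, 0.0015, 0.0], "yaw": 0.0}
    - {"linear": [0.0, 0.0015, 0.0], "yaw": 0.0}

```text
t: 31.82
tool_pos: [0.3434, -0.2969, 0.0563]
orientation: [-1.571, 0.054, -0.05]
force: [-0.4, -0.6, 0.1]
opening: 0.0397
```

carry_out:
  increments:
    - {"linear": [0.0, 0.001, 0.0], "yaw": 0.0}
    - {"linear": [0.0, 0.001, 0.0], "yaw": 0.0}

```text
t: 32.08
tool_pos: [0.3438, -0.2971, 0.0561]
orientation: [-1.571, 0.054, -0.051]
force: [-1.5, 2.7, 6.6]
opening: 0.0391
```

carry_out:
  increments:
    - {"linear": [0.0, 0.0, 0.0], "yaw": 0.0}
    - {"linear": [0.0, 0.0, 0.0], "yaw": 0.0}
    - {"linear": [0.0, 0.0, 0.0], "yaw": 0.0}
  gripper: 0.55

```text
t: 32.45
tool_pos: [0.3437, -0.2971, 0.0559]
orientation: [-1.571, 0.054, -0.051]
force: [-0.4, -0.9, 0.2]
opening: 0.0511
```

carry_out:
  increments:
    - {"linear": [0.0, -0.02, 0.0], "yaw": 0.0}
    - {"linear": [0.0, -0.06, 0.0], "yaw": 0.0}
    - {"linear": [0.0, -0.1, 0.0], "yaw": 0.0}
    - {"linear": [0.0, -0.13, 0.0], "yaw": 0.0}
    - {"linear": [0.0, -0.13, 0.0], "yaw": 0.0}

```text
t: 33.08
tool_pos: [0.3452, -0.2983, 0.1888]
orientation: [-1.575, 0.051, -0.053]
force: [-0.1, -0.8, 0.3]
opening: 0.0507
```

Run:
```python
from h import *
go([.6475,-.003,.17],88.75)
cv2.imwrite("pics/w30.png",robot.read_camera("wrist"))
```

```text
t 33.08 pos [ 0.3452 -0.2983  0.1888] jaw 86.18 ydir [ 0.001 -0.005 -1.   ] F [-0.1 -0.8  0.3] open 0.0507 q [-0.82 -0.25  1.93 -0.    1.47 -2.33]
 shift [0.2819 0.0177 0.3149]
 yaw -0.045 or 3.097
```

View pics/w30.png

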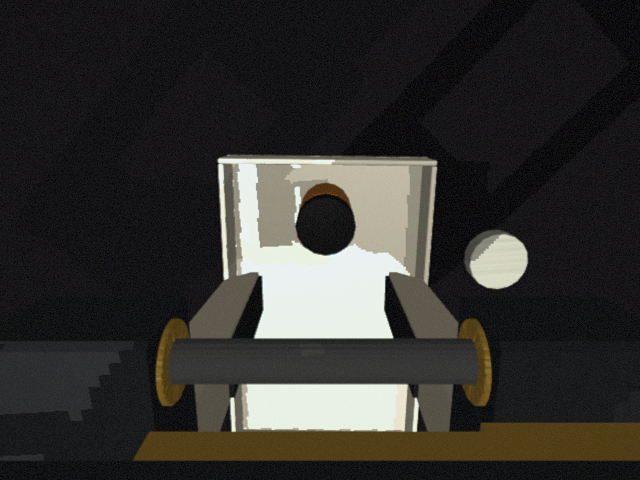

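The first jar stands upright at (325,220). Next is the jar at y≈-0.003.

carry_out:
  increments:
    - {"linear": [0.04, 0.0, 0.045], "yaw": -0.01}
    - {"linear": [0.08, 0.0, 0.09], "yaw": -0.02}
    - {"linear": [0.12, 0.0, 0.135], "yaw": -0.03}
    - {"linear": [0.16, 0.0, 0.18], "yaw": -0.04}
    - {"linear": [0.2, 0.0, 0.225], "yaw": -0.045}

```text
t: 33.75
tool_pos: [0.5593, -0.0845, 0.1837]
orientation: [-1.573, 0.02, -0.014]
force: [0.5, -1.0, 0.0]
opening: 0.0508
```

carry_out:
  increments:
    - {"linear": [0.035, 0.0, 0.04], "yaw": 0.0}
    - {"linear": [0.065, 0.005, 0.075], "yaw": 0.0}
    - {"linear": [0.073, 0.015, 0.087], "yaw": 0.0}
    - {"linear": [0.073, 0.015, 0.087], "yaw": 0.0}
    - {"linear": [0.073, 0.015, 0.087], "yaw": 0.0}

```text
t: 34.38
tool_pos: [0.6331, -0.0003, 0.1677]
orientation: [-1.573, 0.022, -0.014]
force: [-0.4, 0.6, -0.4]
opening: 0.0509
```

Run:
```python
from h import *
go([.6472,-.003,.076],88.75)
c=cam('wrist'); im=robot.read_camera("wrist");cv2.imwrite("pics/w31.png",im); print(proj(c,[.6467,-.0024,.102]))
```

```text
t 34.38 pos [ 6.331e-01 -3.000e-04  1.677e-01] jaw 88.72 ydir [-0.005 -0.002 -1.   ] F [-0.4  0.6 -0.4] open 0.0509 q [-0.08  0.26  1.45 -0.    1.44 -1.63]
 shift [ 0.0147  0.0916 -0.0022]
 yaw -0.001 or 3.141
[320.46499923 276.99687996]
```

View pics/w31.png

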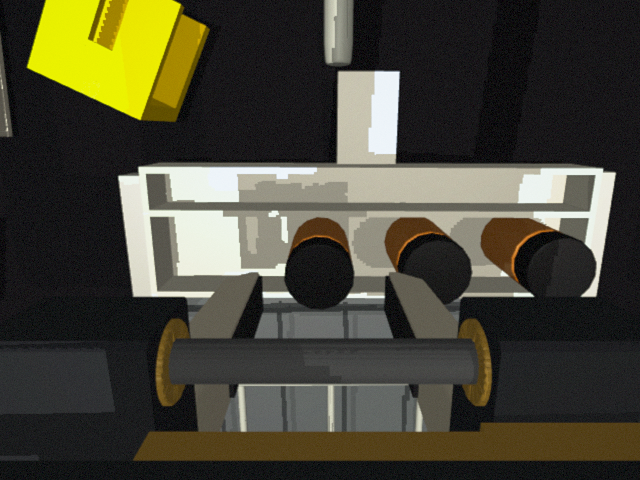

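The jar is at (319,273), as projected. The neighbour is at 65 mm, so I'll narrow the fingers to about 47 mm to clear it.

carry_out:
  increments:
    - {"linear": [0.0142, 0.0, -0.0026], "yaw": 0.0}
    - {"linear": [0.0142, 0.02, -0.0026], "yaw": 0.0}
    - {"linear": [0.0142, 0.04, -0.0026], "yaw": 0.0}
    - {"linear": [0.0142, 0.046, -0.0026], "yaw": 0.0}
    - {"linear": [0.0142, 0.046, -0.0026], "yaw": 0.0}
  gripper: 0.5

```text
t: 35.05
tool_pos: [0.6463, -0.0034, 0.1209]
orientation: [-1.573, 0.023, -0.013]
force: [-0.1, -0.1, -0.2]
opening: 0.0465
```

Run:
```python
from h import *
go([.6472,-.003,.076],88.75)
c=cam('wrist'); im=robot.read_camera("wrist");cv2.imwrite("pics/w32.png",im)
```

```text
t 35.05 pos [ 0.6463 -0.0034  0.1209] jaw 88.7 ydir [-0.006 -0.002 -1.   ] F [-0.1 -0.1 -0.2] open 0.0465 q [-0.08  0.33  1.46 -0.    1.36 -1.63]
 shift [0.0012 0.0449 0.0005]
 yaw -0.001 or 3.141
```

View pics/w32.png

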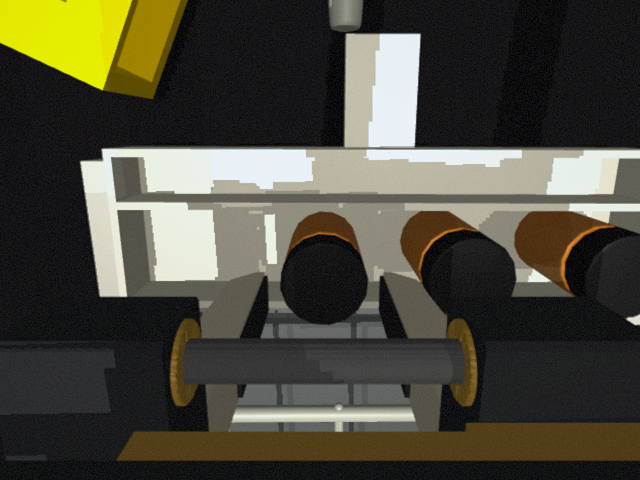

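The jar (centre 324) is midway between the fingers (323.5). I'm going down.

carry_out:
  increments:
    - {"linear": [0.0008, 0.012, 0.0], "yaw": 0.0}
    - {"linear": [0.0008, 0.025, 0.0], "yaw": 0.0}
    - {"linear": [0.0008, 0.038, 0.0], "yaw": 0.0}
    - {"linear": [0.0008, 0.0445, 0.0], "yaw": 0.0}
    - {"linear": [0.0008, 0.0445, 0.0], "yaw": 0.0}

```text
t: 35.72
tool_pos: [0.647, -0.0035, 0.0764]
orientation: [-1.573, 0.023, -0.013]
force: [-0.5, -0.9, 0.3]
opening: 0.0466
```

carry_out:
  increments:
    - {"linear": [0.0, 0.0, 0.0], "yaw": 0.0}
    - {"linear": [0.0, 0.0, 0.0], "yaw": 0.0}
    - {"linear": [0.0, 0.0, 0.0], "yaw": 0.0}
  gripper: 0.0

```text
t: 36.1
tool_pos: [0.6473, -0.0035, 0.077]
orientation: [-1.573, 0.022, -0.014]
force: [-0.3, -0.1, 0.0]
opening: 0.0395
```

carry_out:
  increments:
    - {"linear": [0.0, -0.015, 0.0], "yaw": 0.0}
    - {"linear": [0.0, -0.04, 0.0], "yaw": 0.0}
    - {"linear": [0.0, -0.07, 0.0], "yaw": 0.0}
    - {"linear": [0.0, -0.09, 0.0], "yaw": 0.0}
    - {"linear": [0.0, -0.09, 0.0], "yaw": 0.0}

```text
t: 36.72
tool_pos: [0.6493, -0.0034, 0.1698]
orientation: [-1.573, 0.018, -0.017]
force: [0.1, -0.4, -1.3]
opening: 0.0399
```

Run:
```python
from h import *
go([.4001,-.3015,.15],86)
cv2.imwrite("pics/w33.png",robot.read_camera("wrist"))
```

```text
t 36.73 pos [ 0.6493 -0.0034  0.1698] jaw 88.7 ydir [-0.001 -0.003 -1.   ] F [ 0.1 -0.4 -1.3] open 0.0399 q [-0.08  0.29  1.41 -0.    1.44 -1.63]
 shift [-0.2424  0.0208 -0.3036]
 yaw 0.047 or -3.094
```

View pics/w33.png

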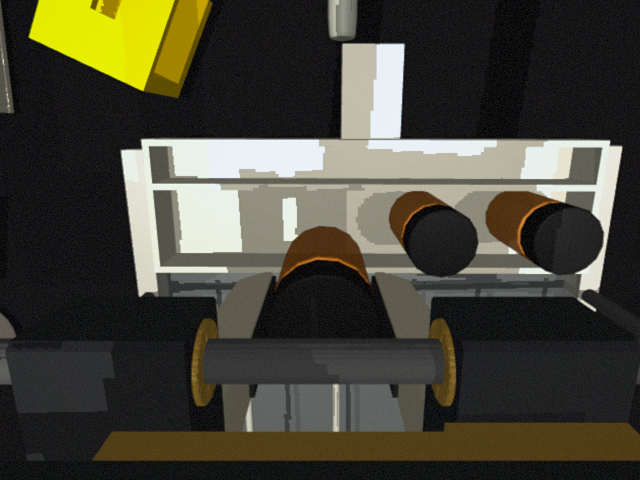

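carry_out:
  increments:
    - {"linear": [-0.039, 0.0, -0.047], "yaw": 0.01}
    - {"linear": [-0.077, 0.0, -0.095], "yaw": 0.02}
    - {"linear": [-0.115, 0.0, -0.143], "yaw": 0.03}
    - {"linear": [-0.154, 0.0, -0.192], "yaw": 0.04}
    - {"linear": [-0.19, 0.01, -0.24], "yaw": 0.047}

```text
t: 37.4
tool_pos: [0.4511, -0.24, 0.1581]
orientation: [-1.572, 0.058, -0.051]
force: [0.2, -0.3, -0.6]
opening: 0.0396
```

carry_out:
  increments:
    - {"linear": [-0.035, 0.01, -0.04], "yaw": 0.0}
    - {"linear": [-0.052, 0.02, -0.064], "yaw": 0.0}
    - {"linear": [-0.052, 0.02, -0.064], "yaw": 0.0}
    - {"linear": [-0.052, 0.02, -0.064], "yaw": 0.0}

```text
t: 37.9
tool_pos: [0.3946, -0.2996, 0.1377]
orientation: [-1.571, 0.059, -0.051]
force: [-0.2, 0.2, -0.5]
opening: 0.0393
```

Run:
```python
from h import *
go([.4001,-.3015,.056],86)
cv2.imwrite("pics/w34.png",robot.read_camera("wrist"))
```

```text
t 37.9 pos [ 0.3946 -0.2996  0.1377] jaw 85.98 ydir [-0.005 -0.001 -1.   ] F [-0.2  0.2 -0.5] open 0.0393 q [-0.75 -0.09  1.88 -0.    1.36 -2.25]
 shift [ 0.006   0.0817 -0.0014]
 yaw -0.0 or 3.141
```

View pics/w34.png

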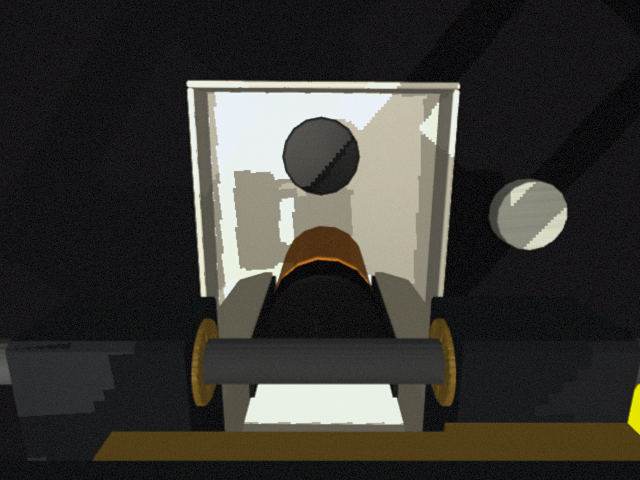

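Clear of the first jar (321,155). I'll lower.

carry_out:
  increments:
    - {"linear": [0.006, 0.025, -0.0014], "yaw": 0.0}
    - {"linear": [0.006, 0.055, -0.0014], "yaw": 0.0}
    - {"linear": [0.006, 0.076, -0.0014], "yaw": 0.0}
    - {"linear": [0.006, 0.081, -0.0014], "yaw": 0.0}
    - {"linear": [0.006, 0.081, -0.0014], "yaw": 0.0}

```text
t: 38.58
tool_pos: [0.4012, -0.301, 0.0575]
orientation: [-1.572, 0.057, -0.05]
force: [-1.1, -0.2, -1.7]
opening: 0.0396
```

carry_out:
  increments:
    - {"linear": [0.0, 0.002, 0.0], "yaw": 0.0}
    - {"linear": [0.0, 0.003, 0.0], "yaw": 0.0}
    - {"linear": [0.0, 0.003, 0.0], "yaw": 0.0}

```text
t: 38.95
tool_pos: [0.4014, -0.3012, 0.0549]
orientation: [-1.572, 0.057, -0.051]
force: [-0.2, 0.2, -2.1]
opening: 0.0396
```

carry_out:
  increments:
    - {"linear": [0.0, 0.001, 0.0], "yaw": 0.0}
    - {"linear": [0.0, 0.0015, 0.0], "yaw": 0.0}
    - {"linear": [0.0, 0.0015, 0.0], "yaw": 0.0}

```text
t: 39.33
tool_pos: [0.4013, -0.3012, 0.0533]
orientation: [-1.572, 0.057, -0.05]
force: [0.0, 0.1, -1.9]
opening: 0.0396
```

carry_out:
  increments:
    - {"linear": [0.0, 0.001, 0.0], "yaw": 0.0}
    - {"linear": [0.0, 0.0015, 0.0], "yaw": 0.0}
    - {"linear": [0.0, 0.0015, 0.0], "yaw": 0.0}

```text
t: 39.7
tool_pos: [0.4016, -0.3013, 0.0529]
orientation: [-1.572, 0.056, -0.051]
force: [-3.3, 2.8, 8.4]
opening: 0.0398
```

Contact at the expected height. I'll release and lift.

carry_out:
  increments:
    - {"linear": [0.0, 0.0, 0.0], "yaw": 0.0}
    - {"linear": [0.0, 0.0, 0.0], "yaw": 0.0}
    - {"linear": [0.0, 0.0, 0.0], "yaw": 0.0}
  gripper: 0.5

```text
t: 40.08
tool_pos: [0.4015, -0.3013, 0.0527]
orientation: [-1.572, 0.056, -0.051]
force: [-0.1, 0.1, -0.4]
opening: 0.046
```

carry_out:
  increments:
    - {"linear": [0.0, -0.02, 0.0], "yaw": 0.0}
    - {"linear": [0.0, -0.06, 0.0], "yaw": 0.0}
    - {"linear": [0.0, -0.1, 0.0], "yaw": 0.0}
    - {"linear": [0.0, -0.13, 0.0], "yaw": 0.0}
    - {"linear": [0.0, -0.13, 0.0], "yaw": 0.0}

```text
t: 40.7
tool_pos: [0.4034, -0.3024, 0.1856]
orientation: [-1.576, 0.053, -0.054]
force: [0.2, -0.5, -0.6]
opening: 0.0464
```

Run:
```python
from h import *
go([.635,.062,.17],88.75)
cv2.imwrite("pics/w35.png",robot.read_camera("wrist"))
```

```text
t 40.7 pos [ 0.4034 -0.3024  0.1856] jaw 86.1 ydir [ 0.    -0.006 -1.   ] F [ 0.2 -0.5 -0.6] open 0.0464 q [-0.74 -0.11  1.81 -0.    1.44 -2.24]
 shift [0.2062 0.0136 0.3794]
 yaw -0.046 or 3.095
```

View pics/w35.png

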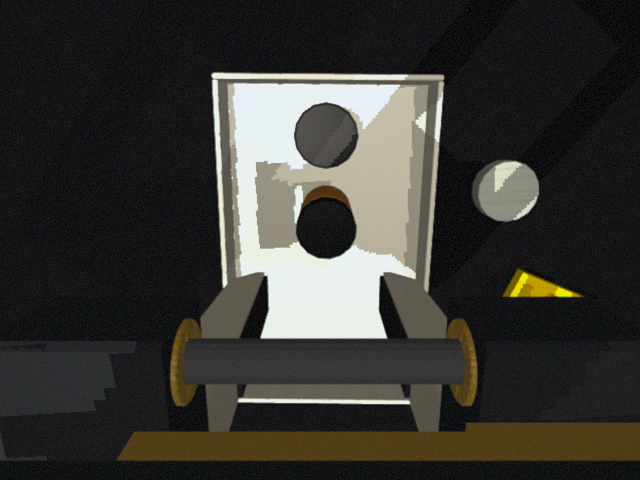

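Two jars stand upright in the tray, at (325,135) and (326,225). On to the third.

carry_out:
  increments:
    - {"linear": [0.027, 0.0, 0.05], "yaw": -0.01}
    - {"linear": [0.054, 0.0, 0.1], "yaw": -0.02}
    - {"linear": [0.082, 0.0, 0.15], "yaw": -0.03}
    - {"linear": [0.109, 0.0, 0.2], "yaw": -0.04}
    - {"linear": [0.136, 0.0, 0.25], "yaw": -0.046}

```text
t: 41.38
tool_pos: [0.555, -0.0595, 0.18]
orientation: [-1.574, 0.021, -0.013]
force: [0.3, -0.9, -0.3]
opening: 0.0464
```

carry_out:
  increments:
    - {"linear": [0.027, 0.0, 0.05], "yaw": 0.0}
    - {"linear": [0.054, 0.005, 0.1], "yaw": 0.0}
    - {"linear": [0.075, 0.01, 0.129], "yaw": 0.0}
    - {"linear": [0.075, 0.01, 0.129], "yaw": 0.0}
    - {"linear": [0.075, 0.01, 0.129], "yaw": 0.0}

```text
t: 42.0
tool_pos: [0.6316, 0.0671, 0.1674]
orientation: [-1.574, 0.023, -0.011]
force: [-0.2, -0.4, 0.1]
opening: 0.0464
```

Run:
```python
from h import *
go([.6465,.062,.12],88.75)
c=cam('wrist'); im=robot.read_camera("wrist");cv2.imwrite("pics/w36.png",im); print(proj(c,[.646,.0627,.102]))
```

```text
t 42.0 pos [0.6316 0.0671 0.1674] jaw 88.75 ydir [-0.008 -0.003 -1.   ] F [-0.2 -0.4  0.1] open 0.0464 q [ 0.03  0.26  1.44 -0.    1.44 -1.52]
 shift [ 0.0154  0.0473 -0.0046]
 yaw -0.0 or 3.142
[316.40657595 278.86143418]
```

View pics/w36.png

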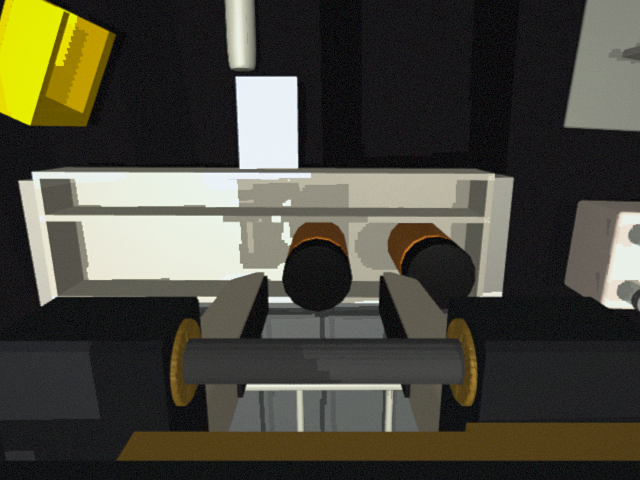

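The jar's cap is at (317,275), as projected. I'll align and go down.

carry_out:
  increments:
    - {"linear": [0.015, 0.0, -0.0046], "yaw": 0.0}
    - {"linear": [0.015, 0.02, -0.0046], "yaw": 0.0}
    - {"linear": [0.015, 0.04, -0.0046], "yaw": 0.0}
    - {"linear": [0.015, 0.047, -0.0046], "yaw": 0.0}
    - {"linear": [0.015, 0.047, -0.0046], "yaw": 0.0}

```text
t: 42.68
tool_pos: [0.6452, 0.0616, 0.1196]
orientation: [-1.574, 0.025, -0.01]
force: [0.4, 0.2, -0.1]
opening: 0.0463
```

Run:
```python
from h import *
go([.6465,.0625,.0765],88.75)
c=cam('wrist'); im=robot.read_camera("wrist");cv2.imwrite("pics/w37.png",im)
```

```text
t 42.67 pos [0.6452 0.0616 0.1196] jaw 88.71 ydir [-0.009 -0.003 -1.   ] F [ 0.4  0.2 -0.1] open 0.0463 q [ 0.02  0.34  1.45 -0.    1.37 -1.53]
 shift [0.0017 0.043  0.001 ]
 yaw -0.001 or 3.141
```

View pics/w37.png

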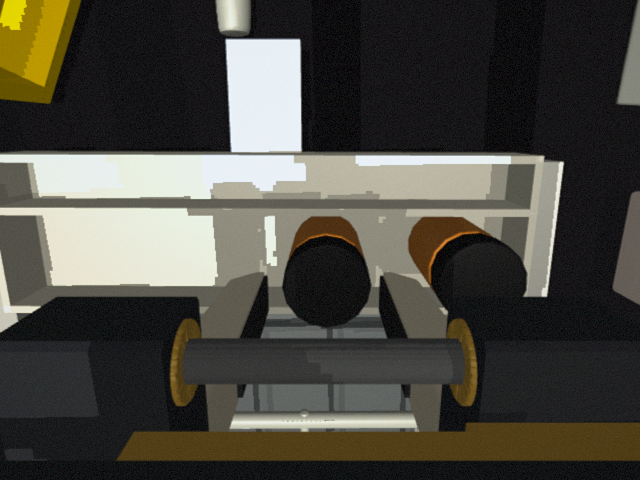

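carry_out:
  increments:
    - {"linear": [0.0015, 0.01, 0.0015], "yaw": 0.0}
    - {"linear": [0.0015, 0.023, 0.0015], "yaw": 0.0}
    - {"linear": [0.0015, 0.036, 0.0015], "yaw": 0.0}
    - {"linear": [0.0015, 0.0435, 0.0015], "yaw": 0.0}
    - {"linear": [0.0015, 0.0435, 0.0015], "yaw": 0.0}

```text
t: 43.35
tool_pos: [0.6464, 0.063, 0.0759]
orientation: [-1.574, 0.025, -0.01]
force: [0.5, 0.5, -0.3]
opening: 0.0466
```

carry_out:
  increments:
    - {"linear": [0.0, 0.0, 0.0], "yaw": 0.0}
    - {"linear": [0.0, 0.0, 0.0], "yaw": 0.0}
    - {"linear": [0.0, 0.0, 0.0], "yaw": 0.0}
  gripper: 0.0

```text
t: 43.72
tool_pos: [0.6467, 0.063, 0.0764]
orientation: [-1.574, 0.025, -0.011]
force: [0.7, 0.7, -0.4]
opening: 0.0394
```

carry_out:
  increments:
    - {"linear": [0.0, -0.015, 0.0], "yaw": 0.0}
    - {"linear": [0.0, -0.04, 0.0], "yaw": 0.0}
    - {"linear": [0.0, -0.07, 0.0], "yaw": 0.0}
    - {"linear": [0.0, -0.09, 0.0], "yaw": 0.0}
    - {"linear": [0.0, -0.09, 0.0], "yaw": 0.0}

```text
t: 44.35
tool_pos: [0.6491, 0.0633, 0.1693]
orientation: [-1.574, 0.021, -0.015]
force: [0.7, 0.6, -2.0]
opening: 0.0393
```

Run:
```python
from h import *
go([.4575,-.3059,.14],86)
cv2.imwrite("pics/w38.png",robot.read_camera("wrist"))
```

```text
t 44.35 pos [0.6491 0.0633 0.1693] jaw 88.7 ydir [-0.004 -0.003 -1.   ] F [ 0.7  0.6 -2. ] open 0.0393 q [ 0.02  0.3   1.39 -0.    1.45 -1.53]
 shift [-0.183   0.0313 -0.3733]
 yaw 0.047 or -3.094
```

View pics/w38.png

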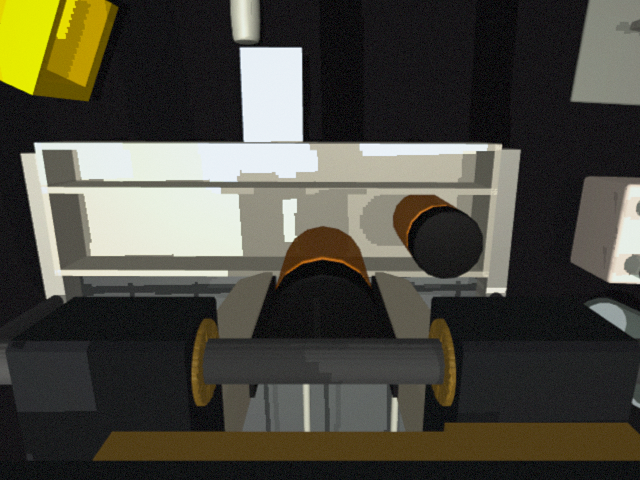

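The third jar is held. I'll carry it to the tray.

carry_out:
  increments:
    - {"linear": [-0.025, 0.0, -0.051], "yaw": 0.01}
    - {"linear": [-0.05, 0.0, -0.102], "yaw": 0.02}
    - {"linear": [-0.075, 0.0, -0.153], "yaw": 0.03}
    - {"linear": [-0.1, 0.0, -0.204], "yaw": 0.04}
    - {"linear": [-0.125, 0.005, -0.255], "yaw": 0.047}

```text
t: 45.02
tool_pos: [0.5156, -0.19, 0.1626]
orientation: [-1.573, 0.061, -0.048]
force: [0.5, -0.8, -1.5]
opening: 0.0397
```

carry_out:
  increments:
    - {"linear": [-0.025, 0.0, -0.05], "yaw": 0.0}
    - {"linear": [-0.045, 0.005, -0.09], "yaw": 0.0}
    - {"linear": [-0.053, 0.015, -0.113], "yaw": 0.0}
    - {"linear": [-0.053, 0.015, -0.113], "yaw": 0.0}
    - {"linear": [-0.053, 0.015, -0.113], "yaw": 0.0}

```text
t: 45.65
tool_pos: [0.4545, -0.2981, 0.1475]
orientation: [-1.572, 0.062, -0.047]
force: [0.8, 1.0, -0.8]
opening: 0.0397
```

Run:
```python
from h import *
go([.4575,-.3059,.056],86)
cv2.imwrite("pics/w39.png",robot.read_camera("wrist"))
```

```text
t 45.65 pos [ 0.4545 -0.2981  0.1475] jaw 86.0 ydir [-0.01  -0.001 -1.   ] F [ 0.8  1.  -0.8] open 0.0397 q [-0.67  0.04  1.73 -0.01  1.38 -2.17]
 shift [ 0.0044  0.0915 -0.0074]
 yaw 0.0 or -3.142
```

View pics/w39.png

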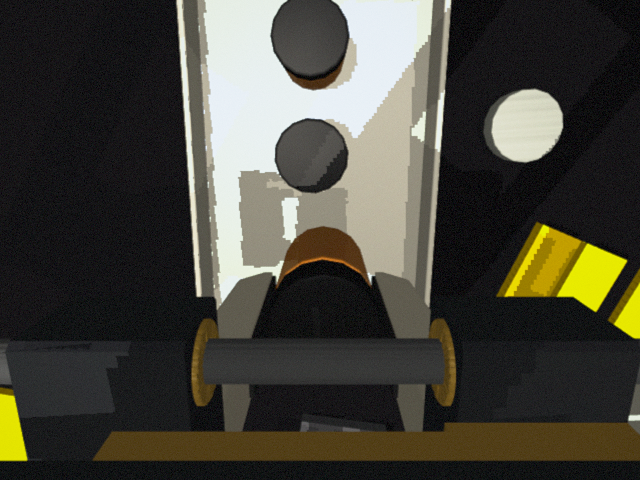

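The two placed jars show at (310,40) and (312,155). I'll lower the third behind them.

carry_out:
  increments:
    - {"linear": [0.0044, 0.025, -0.0074], "yaw": 0.0}
    - {"linear": [0.0044, 0.055, -0.0074], "yaw": 0.0}
    - {"linear": [0.0044, 0.08, -0.0074], "yaw": 0.0}
    - {"linear": [0.0044, 0.092, -0.0074], "yaw": 0.0}
    - {"linear": [0.0044, 0.092, -0.0074], "yaw": 0.0}

```text
t: 46.32
tool_pos: [0.4579, -0.305, 0.0553]
orientation: [-1.571, 0.061, -0.045]
force: [-0.2, 0.0, -1.2]
opening: 0.0397
```

carry_out:
  increments:
    - {"linear": [0.0, 0.002, 0.0], "yaw": 0.0}
    - {"linear": [0.0, 0.003, 0.0], "yaw": 0.0}
    - {"linear": [0.0, 0.003, 0.0], "yaw": 0.0}

```text
t: 46.7
tool_pos: [0.4581, -0.3052, 0.0529]
orientation: [-1.572, 0.061, -0.046]
force: [-0.9, 0.0, -1.1]
opening: 0.0393
```

carry_out:
  increments:
    - {"linear": [0.0, 0.001, 0.0], "yaw": 0.0}
    - {"linear": [0.0, 0.0015, 0.0], "yaw": 0.0}
    - {"linear": [0.0, 0.0015, 0.0], "yaw": 0.0}

```text
t: 47.08
tool_pos: [0.4585, -0.3055, 0.0523]
orientation: [-1.572, 0.06, -0.046]
force: [-1.9, 1.0, 4.4]
opening: 0.0395
```

carry_out:
  increments:
    - {"linear": [0.0, 0.0, 0.0], "yaw": 0.0}
    - {"linear": [0.0, 0.0, 0.0], "yaw": 0.0}
    - {"linear": [0.0, 0.0, 0.0], "yaw": 0.0}
  gripper: 0.5

```text
t: 47.45
tool_pos: [0.4584, -0.3055, 0.0522]
orientation: [-1.572, 0.061, -0.046]
force: [-1.4, -0.2, -0.2]
opening: 0.0461
```

carry_out:
  increments:
    - {"linear": [0.0, -0.02, 0.0], "yaw": 0.0}
    - {"linear": [0.0, -0.06, 0.0], "yaw": 0.0}
    - {"linear": [0.0, -0.1, 0.0], "yaw": 0.0}
    - {"linear": [0.0, -0.13, 0.0], "yaw": 0.0}
    - {"linear": [0.0, -0.13, 0.0], "yaw": 0.0}

```text
t: 48.08
tool_pos: [0.4614, -0.3067, 0.187]
orientation: [-1.577, 0.056, -0.051]
force: [0.8, -0.8, 0.1]
opening: 0.0466
```

Run:
```python
from h import *
go([.635,.132,.17],88.75)
cv2.imwrite("pics/w40.png",robot.read_camera("wrist"))
```

```text
t 48.08 pos [ 0.4614 -0.3067  0.187 ] jaw 86.1 ydir [-0.003 -0.006 -1.   ] F [ 0.8 -0.8  0.1] open 0.0466 q [-0.67  0.03  1.67 -0.01  1.44 -2.18]
 shift [0.1434 0.0136 0.4496]
 yaw -0.046 or 3.095
```

View pics/w40.png

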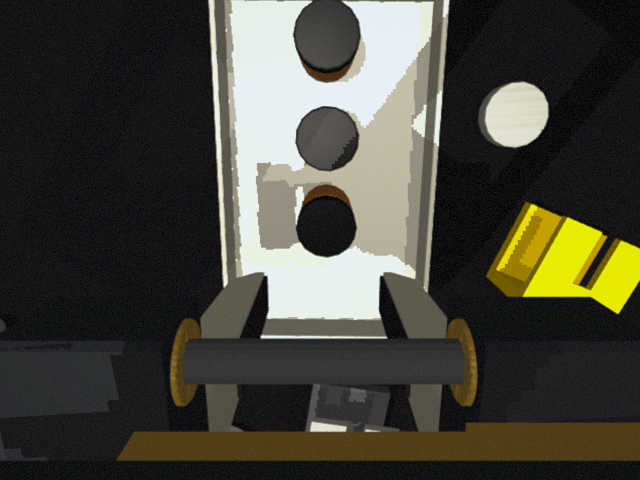

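Three jars stand in a row. I'll fetch the last one.

carry_out:
  increments:
    - {"linear": [0.017, 0.0, 0.054], "yaw": -0.01}
    - {"linear": [0.034, 0.0, 0.108], "yaw": -0.02}
    - {"linear": [0.051, 0.0, 0.162], "yaw": -0.03}
    - {"linear": [0.068, 0.0, 0.216], "yaw": -0.04}
    - {"linear": [0.086, 0.0, 0.27], "yaw": -0.046}

```text
t: 48.75
tool_pos: [0.5641, -0.0405, 0.1813]
orientation: [-1.575, 0.024, -0.011]
force: [0.5, -0.4, -0.2]
opening: 0.0468
```

carry_out:
  increments:
    - {"linear": [0.02, 0.0, 0.054], "yaw": 0.0}
    - {"linear": [0.04, 0.0, 0.108], "yaw": 0.0}
    - {"linear": [0.06, 0.005, 0.162], "yaw": 0.0}
    - {"linear": [0.064, 0.01, 0.178], "yaw": 0.0}
    - {"linear": [0.064, 0.01, 0.178], "yaw": 0.0}

```text
t: 49.38
tool_pos: [0.6307, 0.1365, 0.1679]
orientation: [-1.576, 0.025, -0.007]
force: [0.1, -1.1, 0.1]
opening: 0.0464
```

Run:
```python
from h import *
go([.6465,.1305,.12],88.75)
c=cam('wrist'); im=robot.read_camera("wrist");cv2.imwrite("pics/w41.png",im); print(proj(c,[.6465,.1313,.102]))
```

```text
t 49.38 pos [0.6307 0.1365 0.1679] jaw 88.85 ydir [-0.012 -0.005 -1.   ] F [ 0.1 -1.1  0.1] open 0.0464 q [ 0.14  0.3   1.41 -0.    1.45 -1.41]
 shift [ 0.0165  0.0477 -0.0054]
 yaw 0.002 or -3.14
[315.28213575 281.41772563]
```

View pics/w41.png

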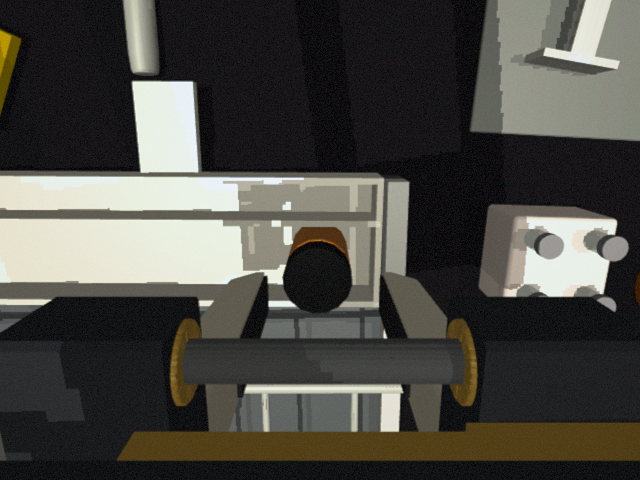

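carry_out:
  increments:
    - {"linear": [0.0155, 0.0, -0.0042], "yaw": 0.0}
    - {"linear": [0.0155, 0.02, -0.0042], "yaw": 0.0}
    - {"linear": [0.0155, 0.04, -0.0042], "yaw": 0.0}
    - {"linear": [0.0155, 0.047, -0.0042], "yaw": 0.0}
    - {"linear": [0.0155, 0.047, -0.0042], "yaw": 0.0}

```text
t: 50.05
tool_pos: [0.6447, 0.1303, 0.12]
orientation: [-1.576, 0.027, -0.007]
force: [0.8, -0.3, 0.2]
opening: 0.0465
```

Run:
```python
from h import *
go([.6465,.132,.0765],88.75)
c=cam('wrist'); im=robot.read_camera("wrist");cv2.imwrite("pics/w42.png",im)
```

```text
t 50.05 pos [0.6447 0.1303 0.12  ] jaw 88.77 ydir [-0.013 -0.005 -1.   ] F [ 0.8 -0.3  0.2] open 0.0465 q [ 0.12  0.37  1.41 -0.    1.38 -1.42]
 shift [0.0023 0.0435 0.0019]
 yaw 0.0 or -3.141
```

View pics/w42.png

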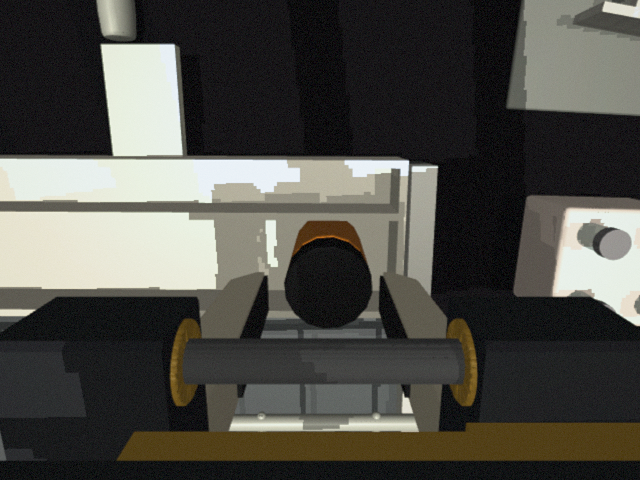

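carry_out:
  increments:
    - {"linear": [0.002, 0.01, 0.0018], "yaw": 0.0}
    - {"linear": [0.002, 0.023, 0.0018], "yaw": 0.0}
    - {"linear": [0.002, 0.036, 0.0018], "yaw": 0.0}
    - {"linear": [0.002, 0.0435, 0.0018], "yaw": 0.0}
    - {"linear": [0.002, 0.0435, 0.0018], "yaw": 0.0}

```text
t: 50.72
tool_pos: [0.6462, 0.1319, 0.0763]
orientation: [-1.576, 0.027, -0.006]
force: [0.0, -0.3, 0.1]
opening: 0.0463
```

carry_out:
  increments:
    - {"linear": [0.0, 0.0, 0.0], "yaw": 0.0}
    - {"linear": [0.0, 0.0, 0.0], "yaw": 0.0}
    - {"linear": [0.0, 0.0, 0.0], "yaw": 0.0}
  gripper: 0.0

```text
t: 51.1
tool_pos: [0.6465, 0.132, 0.0768]
orientation: [-1.576, 0.027, -0.007]
force: [0.2, -0.4, -0.1]
opening: 0.0397
```

carry_out:
  increments:
    - {"linear": [0.0, -0.015, 0.0], "yaw": 0.0}
    - {"linear": [0.0, -0.04, 0.0], "yaw": 0.0}
    - {"linear": [0.0, -0.07, 0.0], "yaw": 0.0}
    - {"linear": [0.0, -0.09, 0.0], "yaw": 0.0}
    - {"linear": [0.0, -0.09, 0.0], "yaw": 0.0}

```text
t: 51.72
tool_pos: [0.6492, 0.1327, 0.1697]
orientation: [-1.575, 0.023, -0.01]
force: [-0.3, 0.9, -1.4]
opening: 0.0395
```

Run:
```python
from h import *
go([.515,-.3104,.15],86)
cv2.imwrite("pics/w43.png",robot.read_camera("wrist"))
```

```text
t 51.73 pos [0.6492 0.1327 0.1697] jaw 88.78 ydir [-0.008 -0.005 -1.   ] F [-0.3  0.9 -1.4] open 0.0395 q [ 0.13  0.34  1.35 -0.    1.46 -1.42]
 shift [-0.1245  0.0229 -0.4457]
 yaw 0.048 or -3.093
```

View pics/w43.png

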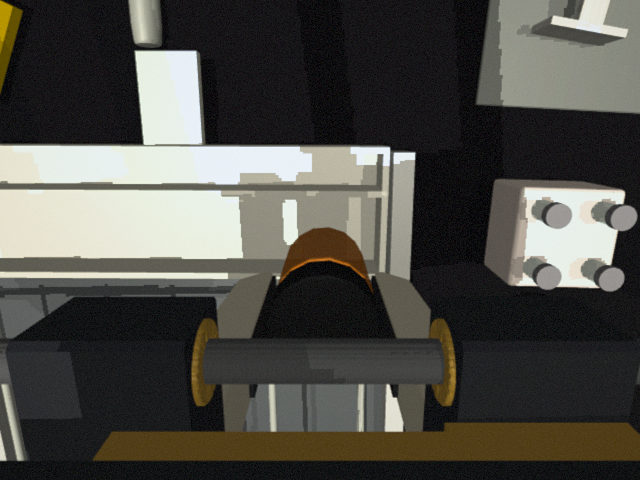

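carry_out:
  increments:
    - {"linear": [-0.016, 0.0, -0.054], "yaw": 0.01}
    - {"linear": [-0.032, 0.0, -0.108], "yaw": 0.02}
    - {"linear": [-0.055, 0.0, -0.162], "yaw": 0.03}
    - {"linear": [-0.08, 0.0, -0.216], "yaw": 0.04}
    - {"linear": [-0.1, 0.0, -0.27], "yaw": 0.048}

```text
t: 52.4
tool_pos: [0.5403, -0.1364, 0.1682]
orientation: [-1.575, 0.065, -0.044]
force: [0.4, 0.6, -0.9]
opening: 0.0397
```

carry_out:
  increments:
    - {"linear": [-0.01, 0.0, -0.054], "yaw": 0.0}
    - {"linear": [-0.018, 0.0, -0.108], "yaw": 0.0}
    - {"linear": [-0.018, 0.005, -0.155], "yaw": 0.0}
    - {"linear": [-0.018, 0.01, -0.173], "yaw": 0.0}
    - {"linear": [-0.018, 0.01, -0.173], "yaw": 0.0}

```text
t: 53.02
tool_pos: [0.5091, -0.3077, 0.1573]
orientation: [-1.573, 0.069, -0.043]
force: [0.4, -0.4, -1.4]
opening: 0.0398
```

Run:
```python
from h import *
go([.515,-.3104,.055],86)
c=cam('wrist');cv2.imwrite("pics/w44.png",robot.read_camera("wrist"))
```

```text
t 53.02 pos [ 0.5091 -0.3077  0.1573] jaw 85.92 ydir [-0.016 -0.002 -1.   ] F [ 0.4 -0.4 -1.4] open 0.0398 q [-0.62  0.17  1.57 -0.01  1.41 -2.12]
 shift [ 0.0077  0.1022 -0.002 ]
 yaw -0.001 or 3.14
```

View pics/w44.png

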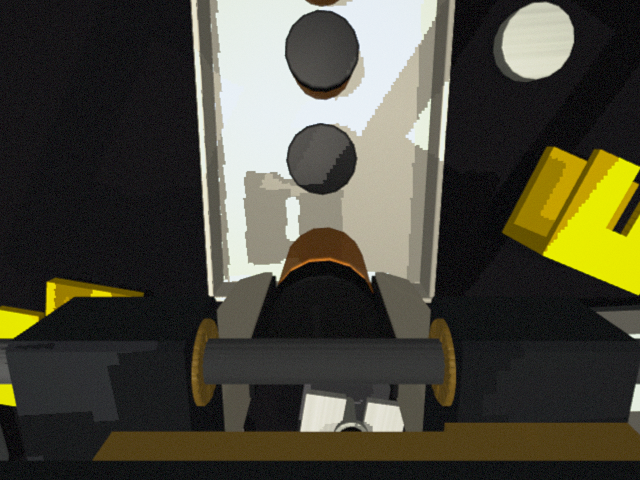

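carry_out:
  increments:
    - {"linear": [0.007, 0.025, -0.002], "yaw": 0.0}
    - {"linear": [0.007, 0.055, -0.002], "yaw": 0.0}
    - {"linear": [0.007, 0.085, -0.002], "yaw": 0.0}
    - {"linear": [0.007, 0.1, -0.002], "yaw": 0.0}
    - {"linear": [0.007, 0.1, -0.002], "yaw": 0.0}

```text
t: 53.7
tool_pos: [0.5146, -0.3078, 0.0568]
orientation: [-1.571, 0.068, -0.04]
force: [-0.0, -0.5, -1.4]
opening: 0.0398
```

carry_out:
  increments:
    - {"linear": [0.0, 0.002, 0.0], "yaw": 0.0}
    - {"linear": [0.0, 0.004, 0.0], "yaw": 0.0}
    - {"linear": [0.0, 0.004, 0.0], "yaw": 0.0}

```text
t: 54.08
tool_pos: [0.5148, -0.308, 0.0534]
orientation: [-1.572, 0.067, -0.041]
force: [0.1, 0.5, -1.7]
opening: 0.0395
```

carry_out:
  increments:
    - {"linear": [0.0, 0.001, 0.0], "yaw": 0.0}
    - {"linear": [0.0, 0.0015, 0.0], "yaw": 0.0}
    - {"linear": [0.0, 0.0015, 0.0], "yaw": 0.0}

```text
t: 54.45
tool_pos: [0.5151, -0.3083, 0.0528]
orientation: [-1.572, 0.067, -0.042]
force: [-1.3, 1.0, 5.6]
opening: 0.0396
```

Contact. I'll release, lift and look.

carry_out:
  increments:
    - {"linear": [0.0, 0.0, 0.0], "yaw": 0.0}
    - {"linear": [0.0, 0.0, 0.0], "yaw": 0.0}
    - {"linear": [0.0, 0.0, 0.0], "yaw": 0.0}
  gripper: 0.5

```text
t: 54.82
tool_pos: [0.515, -0.3083, 0.0527]
orientation: [-1.572, 0.067, -0.041]
force: [0.5, -0.1, -0.3]
opening: 0.0464
```

carry_out:
  increments:
    - {"linear": [0.0, -0.02, 0.0], "yaw": 0.0}
    - {"linear": [0.0, -0.06, 0.0], "yaw": 0.0}
    - {"linear": [0.0, -0.11, 0.0], "yaw": 0.0}
    - {"linear": [0.0, -0.16, 0.0], "yaw": 0.0}
    - {"linear": [0.0, -0.2, 0.0], "yaw": 0.0}

```text
t: 55.45
tool_pos: [0.5187, -0.3083, 0.2571]
orientation: [-1.574, 0.064, -0.044]
force: [0.1, -0.8, 0.4]
opening: 0.0465
```

Run:
```python
from h import *
go()
cv2.imwrite("pics/w45.png",robot.read_camera("wrist"));cv2.imwrite("pics/s45.png",robot.read_camera("scene"))
```

```text
t 55.45 pos [ 0.5187 -0.3083  0.2571] jaw 86.06 ydir [-0.013 -0.004 -1.   ] F [ 0.1 -0.8  0.4] open 0.0465 q [-0.61  0.14  1.42 -0.01  1.59 -2.12]
```

View pics/w45.png

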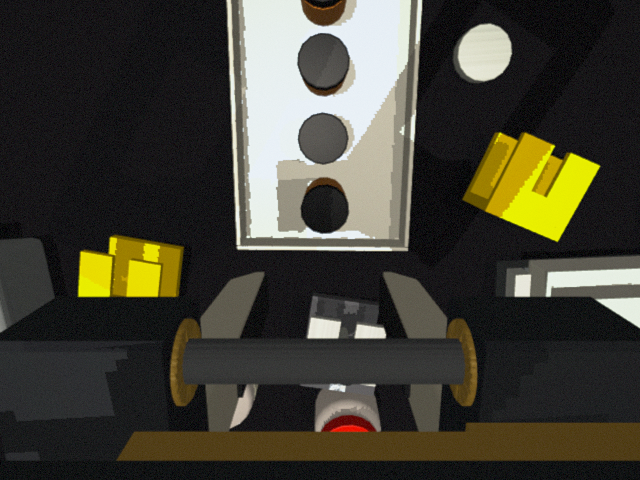

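View pics/s45.png

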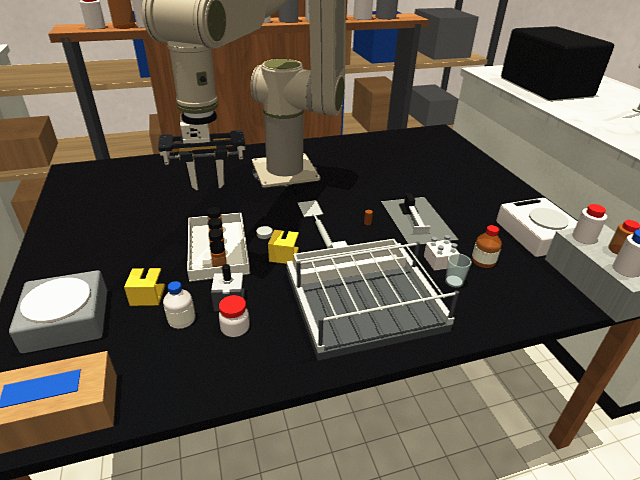

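All four jars stand in the tray, the pin hangs in the keeper and the hook is on its mat. I'll move clear and take final checks from the top.

Run:
```python
from h import *
go([.40,.0,.30],86)
```

```text
t 55.55 pos [ 0.5207 -0.3096  0.2611] jaw 86.05 ydir [-0.007 -0.008 -1.   ] F [ 0.5 -0.5  0.7] open 0.0467 q [-0.61  0.14  1.42 -0.01  1.59 -2.12]
 shift [-0.1419 -0.0406  0.3003]
 yaw 0.001 or -3.141
```

carry_out:
  increments:
    - {"linear": [-0.015, -0.01, 0.05], "yaw": 0.0}
    - {"linear": [-0.04, -0.025, 0.1], "yaw": 0.0}
    - {"linear": [-0.065, -0.04, 0.15], "yaw": 0.0}
    - {"linear": [-0.09, -0.045, 0.2], "yaw": 0.0}
    - {"linear": [-0.115, -0.045, 0.25], "yaw": 0.0}

```text
t: 56.18
tool_pos: [0.4226, -0.0505, 0.3058]
orientation: [-1.579, 0.058, -0.051]
force: [0.6, 0.7, 0.0]
opening: 0.0466
```

carry_out:
  increments:
    - {"linear": [-0.01, 0.0, 0.03], "yaw": 0.0}
    - {"linear": [-0.02, 0.0, 0.05], "yaw": 0.0}
    - {"linear": [-0.02, 0.0, 0.05], "yaw": 0.0}
    - {"linear": [-0.02, 0.0, 0.05], "yaw": 0.0}

```text
t: 56.68
tool_pos: [0.4062, 0.0003, 0.3057]
orientation: [-1.579, 0.057, -0.051]
force: [0.6, 0.3, 0.4]
opening: 0.0465
```

Run:
```python
from h import *
go()
im=robot.read_camera("top"); cv2.imwrite("pics/t46.png",im); crop(im,340,130,500,370,2.5,"ct46.png")
s=robot.read_camera("scene"); crop(s,170,190,320,345,5,"cs46.png")
```

```text
t 56.67 pos [4.062e-01 3.000e-04 3.057e-01] jaw 86.04 ydir [-0.004 -0.009 -1.   ] F [0.6 0.3 0.4] open 0.0465 q [-0.12 -0.42  1.85 -0.01  1.72 -1.62]
```

View pics/t46.png

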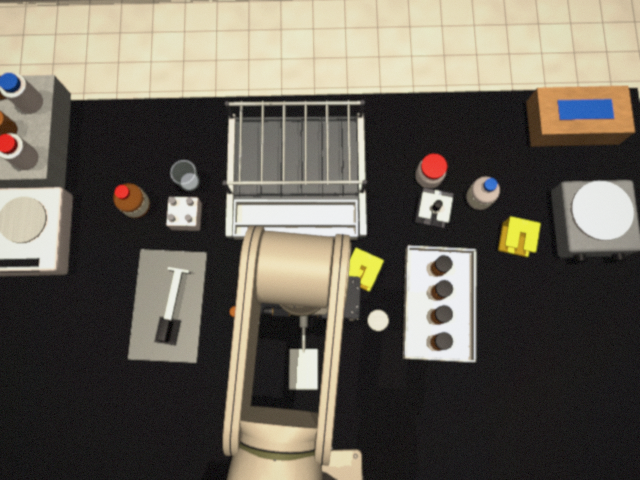

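View pics/cs46.png

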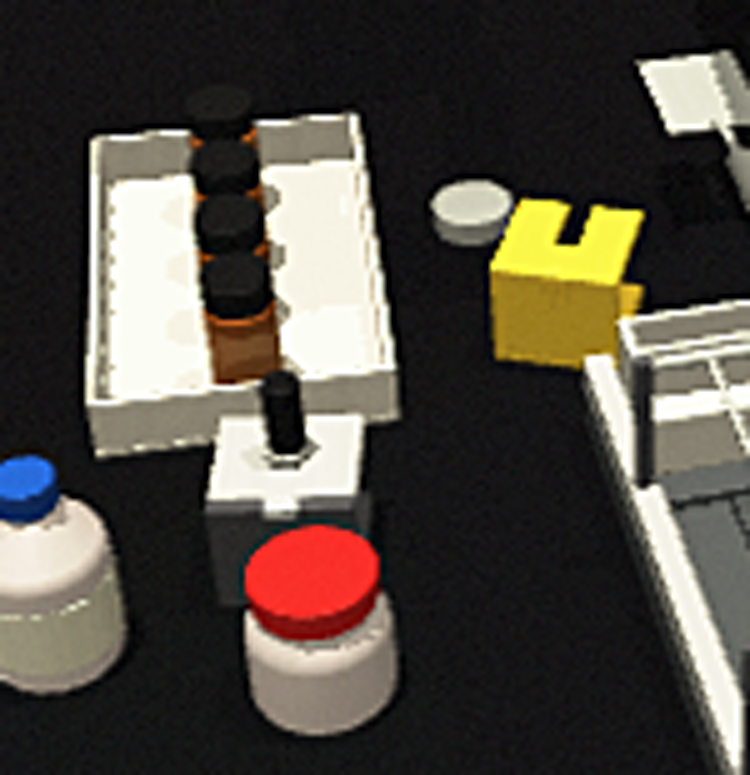

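Run:
```python
from h import *
im=cv2.imread("pics/t46.png"); T=cam('top'); crop(im,215,180,375,260,5,"ct47.png")
e=np.array([.5963,.0288,0]); ex=np.array([.99976,-.0218,0]); ey=np.array([.0218,.99976,0])
for x in (-.022,-.005,.012): print(x,[((proj(T,e+ex*x+ey*y+[0,0,.06])-[215,180])*5).round(0) for y in (-.143,.143)])
s=robot.read_state(); print(s['t'])
```

```text
-0.022 [array([711., 309.]), array([ 94., 310.])]
-0.005 [array([711., 273.]), array([ 95., 274.])]
0.012 [array([710., 238.]), array([ 96., 238.])]
56.775
```

View pics/ct47.png

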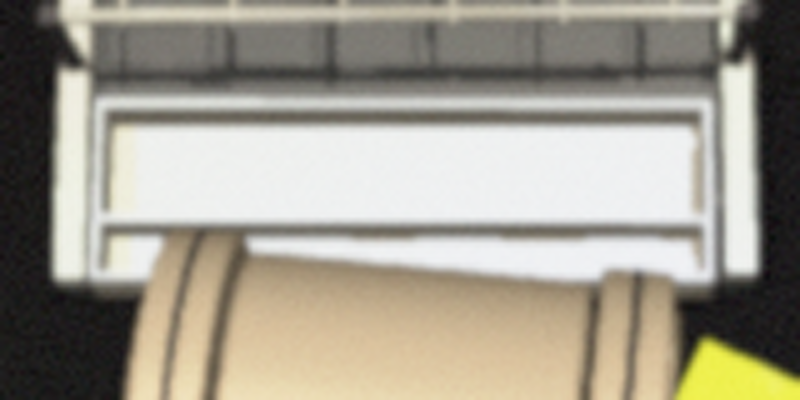

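The lip's outer edge is at rows 275–282, 5 to 9 mm in front of the deck edge, in tolerance. I'm handing in.

Run:
```python
from h import *
print(robot.close_job()); print(robot.read_state()['t'])
```

```text
the job is handed in; nothing more can be done
None
the job is handed in; nothing more can be done
```

I finished every step and handed the job in at about 57 s of the 210 s allowed. The hand-in returned no verdict.

**What I did**
- Drew the stop pin and hung it in the aluminium keeper's notch.
- Set the hook's claw in the tote's channel and dragged the tote forward, with a pull of about 5 N.
- Stood the hook back on its mat where it had been.
- Moved all four jars one by one to the floor of the spill tray.

**Last checks (top, scene and wrist pictures)**
- **Pin:** upright, with its collar on the plate and centred in the notch.
- **Tote:** lip's outer face 5 to 9 mm in front of the deck edge, so its middle is about 3 to 7 mm in front, within the 22 mm allowed.
- **Hook:** standing on the mat, with no sign that it had been knocked.
- **Jars:** all four upright in a row in the tray.
- **Bystanders:** none looked moved by eye against the first picture; I did not measure them.
- **Robot:** clear of everything, with the gripper empty.

**Disagreements**
- The two-camera height check on one keeper corner came out at 108 mm instead of 62 mm, because the two views were nearly parallel. I used the plate's measured widths and the contact height (about 62 mm) instead.
- Scene-camera projections of the hook claw and tote lip were off by about 1 to 2 mm.

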